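Rack the cutting discs and hang the guard gate

TASK

Put the vegetable-cutter discs away: first lift the steel gate off the white rack and park it upright in its grey stand, then slide every disc that lies on the table, flat and fully home, into the slot of the colour of its grip (from the bottom up: blue, yellow, green, red). When all are in, hang the gate back on the rack's two hinge pintles, seated right down on both and shut across the front of the discs, and leave everything else on the table where it is.

Things in the scene. Friction and masses are not known exactly. Their poses are not given: they have to be found in the camera images.
- rack: White slotted disc rack, fixed. Origin on the table, mid-mouth; x points into the rack (discs slide in along +x), z up. Two grooved cheeks, x=0 to 85 mm, 158 mm high, inside faces 76 mm apart. Four grooves, floors 22, 56, 90, 124 mm above the table for blue, yellow, green, red (colour mark under each). Base plate 8 mm thick, x=-118 to 104, y=-138 to 84 mm. Hinge post (16 mm square, 158 mm high) at x=-85, y=-128 mm.
- slot_low (a point): where the centre of the blue disc lies when fully home in the lowest groove: rack x=46, y=0, 24.5 mm above the table; the other slots are 34, 68 and 102 mm above it. Each groove is 10 mm high; the grooves are 106 mm apart across their bottoms. Axes as the rack's.
- back_stop (a point): middle of the upright steel back stop (24 mm wide) at rack x=96 mm, 83 mm above the table: a disc fully home touches it, and its grip then stands outside the mouth, its centre at rack x=-59 mm.
- pintle_low (a point): foot of the lower hinge pintle: brass pin, 8 mm diameter, 24 mm tall, conical tip, on a bracket whose top (this point) is 40 mm above the table, at rack x=-85, y=-90 mm. Axes as the rack's.
- pintle_high (a point): foot of the upper pintle, the same pin straight above the lower one; bracket top (this point) 140 mm above the table. Brackets are 8 mm thick, 16 mm wide (rack x), rack y=-120 to -84 mm; because of them the gate is lifted off by about 30 mm and drawn away to the front (rack -x), and hung the same way in reverse.
- gate: Lift-off gate leaf of steel bars, 0.35 kg, hung shut on the rack at first; origin mid lower edge. 10 mm thick (own x), y=-78 to 90 mm, 135 mm tall, black grip tab on top, two sockets at the -y edge. Hung and shut, its axes are along the rack's, its origin at rack x=-85, y=0, z=25 mm, 9 mm in front of the disc grips. It swings freely on the pintles.
- gate_grip (a point): centre of the gate's black grip tab: 44 mm long (gate y), 10 mm thick (gate x, the way to pinch it from above), 36 mm tall, 152 mm above the gate's lower edge; above the centre of mass. Axes as the gate's.
- socket_low (a point): middle of the underside of the gate's lower socket, 15 mm above the gate's lower edge, at gate y=-90 mm: block 20 mm square and 20 mm tall with a 12 mm square hole right through. Hung, this point meets pintle_low.
- socket_high (a point): the same for the upper socket, 115 mm above the gate's lower edge; hung, it meets pintle_high.
- stand: Grey stand for the gate, fixed: base 60 x 130 mm, with a slot 14 mm wide, 34 mm deep, 110 mm long (floor 8 mm, rim 42 mm above the table) along its y axis. The gate is parked upright in it, lower edge on the slot floor, either way round. Origin on the table under its centre.
- blue_center (a point): centre of the plate of the disc with the blue grip, half-way up its thickness: metal cutting disc, 100 mm in diameter, 5 mm thick, 160 g, lying flat on the table at the start. Its tongue (10 mm wide, 5 mm thick) sticks out along the disc's own -x axis; z up. Belongs in the lowest (first) groove. Absent in some runs (no pose).
- blue_grip (a point): centre of the blue upright grip at the tongue's end, at x=-105 mm of the disc: 26 mm long (disc x), 10 mm thick (disc y, the way to pinch it from above), from 5 to 30 mm above the disc's underside, this point 17.5 mm above it. Axes as the disc's.
- yellow_center (a point): centre of the plate of the disc with the yellow grip, half-way up its thickness: metal cutting disc, 100 mm in diameter, 5 mm thick, 160 g, lying flat on the table at the start. Its tongue (10 mm wide, 5 mm thick) sticks out along the disc's own -x axis; z up. Belongs in the second groove. Absent in some runs (no pose).
- yellow_grip (a point): centre of the yellow upright grip at the tongue's end, at x=-105 mm of the disc: 26 mm long (disc x), 10 mm thick (disc y, the way to pinch it from above), from 5 to 30 mm above the disc's underside, this point 17.5 mm above it. Axes as the disc's.
- green_center (a point): centre of the plate of the disc with the green grip, half-way up its thickness: metal cutting disc, 100 mm in diameter, 5 mm thick, 160 g, lying flat on the table at the start. Its tongue (10 mm wide, 5 mm thick) sticks out along the disc's own -x axis; z up. Belongs in the third groove. Absent in some runs (no pose).
- green_grip (a point): centre of the green upright grip at the tongue's end, at x=-105 mm of the disc: 26 mm long (disc x), 10 mm thick (disc y, the way to pinch it from above), from 5 to 30 mm above the disc's underside, this point 17.5 mm above it. Axes as the disc's.
- red_center (a point): centre of the plate of the disc with the red grip, half-way up its thickness: metal cutting disc, 100 mm in diameter, 5 mm thick, 160 g, lying flat on the table at the start. Its tongue (10 mm wide, 5 mm thick) sticks out along the disc's own -x axis; z up. Belongs in the top (fourth) groove. Absent in some runs (no pose).
- red_grip (a point): centre of the red upright grip at the tongue's end, at x=-105 mm of the disc: 26 mm long (disc x), 10 mm thick (disc y, the way to pinch it from above), from 5 to 30 mm above the disc's underside, this point 17.5 mm above it. Axes as the disc's.
- shaker: Bystander: a small steel shaker jar, 48 mm across, 85 mm tall; leave it where it is. Origin at its underside.
- bowl: Bystander: a small steel bowl, 110 mm across, 45 mm tall; leave it where it is. Origin at its underside.
- cup: Bystander: a white cup, 70 mm across, 80 mm tall; leave it where it is. Origin at its underside.
- spatula: Bystander: a spatula lying on the table; leave it where it is. Origin at its underside.
- spoon: Bystander: a spoon lying on the table; leave it where it is. Origin at its underside.
- oil: Bystander: an amber bottle, 60 mm across, 190 mm tall; leave it where it is. Origin at its underside.
Things that resemble listed ones, but are neither listed nor needed, are in the scene too. There is more than one size of the gate; the job needs the larger.

How it is judged:
On the way, in this order (a step that is already met when the one before it is completed fails the run):
1. the gate stands upright in the slot of its stand (x of gate in the frame of stand between -0.008 and 0.008 m and y of gate in the frame of stand between -0.04 and 0.04 m and z of gate in the frame of stand between 0.003 and 0.016 m and angle between gate's own z axis and vertical below 0.25 rad and contact force between gate and the fingers below 0.5 N), for 0.2 s.
2. every disc present is flat and fully home in the slot of its own colour, the gate still in its stand (all of step 1 and x of blue_center in the frame of rack between 0.033 and 0.052 m and y of blue_center in the frame of rack between -0.009 and 0.009 m and z of blue_center in the frame of rack between 0.0205 and 0.0315 m and angle between each of blue_center, yellow_center, green_center, red_center's own z axis and vertical below 0.12 rad and x of yellow_center in the frame of rack between 0.033 and 0.052 m and y of yellow_center in the frame of rack between -0.009 and 0.009 m and z of yellow_center in the frame of rack between 0.0545 and 0.0655 m and x of green_center in the frame of rack between 0.033 and 0.052 m and y of green_center in the frame of rack between -0.009 and 0.009 m and z of green_center in the frame of rack between 0.0885 and 0.0995 m and x of red_center in the frame of rack between 0.033 and 0.052 m and y of red_center in the frame of rack between -0.009 and 0.009 m and z of red_center in the frame of rack between 0.1225 and 0.1335 m), for 0.2 s.
3. the gate sits on both pintles, shut across the front (horizontal distance between socket_low and pintle_low below 0.005 m and z of socket_low in the frame of rack between 0.036 and 0.046 m and horizontal distance between socket_high and pintle_high below 0.005 m and z of socket_high in the frame of rack between 0.136 and 0.146 m and angle between the y axis of gate_grip and the y axis of rack, either way round below 0.2 rad and y of gate_grip in the frame of rack above -0.03 m), for 0.2 s.
At the end, for the whole second after the job is handed in: Each disc present flat (0.12 rad) in the groove of its colour, centre at most 13 mm short of home, 9 mm off the middle; both sockets down on their pintles (5 mm sideways, 6 mm in height); gate shut within 0.2 rad of the rack's mouth; gate at rest (all of step 3 and x of blue_center in the frame of rack between 0.033 and 0.052 m and y of blue_center in the frame of rack between -0.009 and 0.009 m and z of blue_center in the frame of rack between 0.0205 and 0.0315 m and angle between each of blue_center, yellow_center, green_center, red_center's own z axis and vertical below 0.12 rad and x of yellow_center in the frame of rack between 0.033 and 0.052 m and y of yellow_center in the frame of rack between -0.009 and 0.009 m and z of yellow_center in the frame of rack between 0.0545 and 0.0655 m and x of green_center in the frame of rack between 0.033 and 0.052 m and y of green_center in the frame of rack between -0.009 and 0.009 m and z of green_center in the frame of rack between 0.0885 and 0.0995 m and x of red_center in the frame of rack between 0.033 and 0.052 m and y of red_center in the frame of rack between -0.009 and 0.009 m and z of red_center in the frame of rack between 0.1225 and 0.1335 m and linear speed of gate below 0.02 m/s); the robot touches nothing.
It fails at once if a bystander is pushed more than 5 cm from its place (distance of any of shaker, bowl, cup, spatula, spoon, oil from where it was at the start of the episode above 0.05 m).
It fails at once if the shaker, cup or bottle is tipped over (angle between any of shaker, cup, oil's own z axis and vertical above 0.6 rad).
Of disc_blue, disc_yellow, disc_green, disc_red only 3 to 4 are there at a start; the rules pass over those that are not, and their reading is None.
At some moment in a run one of disc_blue, disc_yellow, disc_green, disc_red may be knocked a few centimetres aside while the robot is not near it.
It also fails if it takes over 210 s, if anything falls off the work surface, if the arm or the gripper's body presses on something with over 40 N, if the wrist force passes 120 N, or if a joint passes its speed limit or range.

ROBOT

A 6-joint arm with a two-finger parallel gripper is mounted at the origin on the work surface. World frame = base frame: x ahead of the robot, y to its left, z up, the work surface at z = 0. Lengths are in m, angles in rad, forces in N, time in s.
With the tool pointing down it reaches from about 0.3 to 0.775 m from the base axis. Payload 14.6 kg.
Tool frame: the origin (TCP) lies at the very end of the fingers, on their centre line; the grasp point (between the pads) lies 19 mm behind it; x points along the fingers, y is the direction in which the jaws open and shut, and the axes are right-handed (so a half turn about x gives the same grasp; the last joint's range is limited). The gripper opens to 94 mm and grips with 3 to 60 N. Pads are 16 mm wide; open, the fingers measure 119 mm over their backs; the gripper's body (75 mm by 177 mm) begins 78 mm behind the grasp point.
Start: joints at [1.243, 0.3, 1.521, -0, 1.321, -0.067], TCP at [0.142, 0.531, 0.205] pointing down, gripper open.
Joint ranges: [-3.03, 3.03], [-0.79, 2.21], [0.23, 2.52], [-1.04, 4.18], [0, 3.07], [-2.55, 2.55]. Speed limits (rad/s): [2.22, 2.22, 2.57, 3.14, 3.14, 3.14].

INTERFACE

Orientations are given as [roll, pitch, yaw] about the fixed x, y, z axes, in that order (R = Rz(yaw) Ry(pitch) Rx(roll)).
In Python, from station import ctrl, viewer, hand_in gives the robot as it stands. The module is installed in compiled form; this text tells all that it offers.
- The arm moves only by the tool play_rows, never from a script. Its argument "deltas" is a list that holds one entry, the list of rows, each a list of 7 numbers: the shift along the tool's x, y, z in mm, then the turn, a rotation vector about the tool's x, y, z in rad, then the finger opening in mm, from 0 to 94. In form: [[[dx, dy, dz, ax, ay, az, gripper], ...]]. A call has 1 to 10 rows; each row shifts and turns the commanded pose from where the row before left it, along the tool's axes as they then stand; what a row does not reach is not made up. A row lasts 1/10 s, in which the tool goes at most 50 mm and 8.59 degrees, less where a joint would pass 70% of its speed; a pose out of reach is approached as far as the arm can. A call with a gripper value outside its range is refused whole. The fingers move at their own pace and stop on an object; "grip_force" is the grip in N (left out, the last holds). Time passes only in rows, so rows that do not move let the fingers close. It gives the time, the measured TCP pose, the force and the opening at its end, in the units of the state.
- ctrl.get_obs(): the state, without advancing time (a new reading comes with each control period).
- viewer.camera(name): name is "scene" or "top"; returns a dict with "img" (400x640x3 uint8, red, green, blue), "fx", "fy", "cx", "cy" (pixels), "rvec" (rotation vector, rad) and "tvec" (3), from world to camera coordinates, as OpenCV has them. Camera axes: x right, y down, z forward; pixel columns grow to the right and rows downward; lengths in m; the calibration is good to about 2 mm. A picture is of the moment at which its call begins. There is no depth.
- hand_in(): hands the job in, once; it reports no verdict.
The state is a dict: "time_s": time; "qpos": joint angles; "joint_vel": joint speeds; "tau": joint torques, N m; "ee_pos": TCP position; "eef_rot": TCP orientation; "force": force on the tool from outside, world axes, zero at the start; "moment": the same for the moment, N m; "grip_width": finger opening in m.
Only numpy, scipy, OpenCV 4.12 (cv2) and the standard library are available. Lean on these libraries where they do the work, as an engineer would, in place of code of your own. Each camera call takes 0.05 s, during which the arm holds its last target.

## Working session

There is one attempt and no reset: what is moved stays moved. The work goes in short steps, Python scripts to look and compute and a tool call to move; the robot and the scene stay as the last step left them, time stands still between calls to the robot, and variables do not carry over. Pictures are saved under pics/ and viewed, and the job is handed in when it is done.

Besides the shell and the picture viewer there is one more tool, called as name(argument=value, ...) on one line, values as JSON. play_rows: Moves the arm, as the interface text tells. Its arguments: {"type":"object","properties":{"deltas":{"type":"array","items":{"type":"array","items":{"type":"array","items":{"type":"number"}}}},"grip_force":{"type":"number"}},"required":["deltas"]}

```bash
mkdir -p pics; python3 - <<'E'
from station import ctrl,viewer
import cv2
print(ctrl.get_obs())
for n in("scene","top"):
    d=viewer.camera(n); cv2.imwrite(f"pics/{n}0.png",d["img"][:,:,::-1]); print({k:v for k,v in d.items() if k!="img"})
E
```

```text
{'time_s': 0.0, 'qpos': array([ 1.24340462e+00,  3.00467831e-01,  1.52159625e+00,  1.82348625e-06,
        1.32072062e+00, -6.66196815e-02]), 'joint_vel': array([ 1.38690333e-03, -6.15861184e-04, -7.91592987e-04, -7.90825016e-05,
       -1.29546564e-04,  9.70502985e-04]), 'tau': array([-3.41002451e-03, -5.31813097e+01, -3.52733731e+01,  7.07258773e-02,
        2.44798616e-02, -1.35742207e-04]), 'ee_pos': array([0.14172879, 0.53114074, 0.20488171]), 'eef_rot': array([-1.63889768,  1.56960428, -1.89967016]), 'force': array([-0.07574607, -0.54327243, -0.0543493 ]), 'moment': array([ 0.01818669, -0.06558213, -0.02603764]), 'grip_width': 0.09372601101628139}
{'fx': 466.13957778796197, 'fy': 466.13957778796197, 'cx': 326.3272727309839, 'cy': 199.48335710649877, 'rvec': array([ 2.37998895,  0.56241789, -0.20753653]), 'tvec': array([-0.48800583, -0.12261043,  1.74253377])}
{'fx': 383.8510297293944, 'fy': 383.8510297293944, 'cx': 316.65217785684945, 'cy': 202.99884098750172, 'rvec': array([ 2.15288607, -2.04756318,  0.22980818]), 'tvec': array([-0.01497404,  0.58651134,  1.24475472])}
```

View pics/scene0.png

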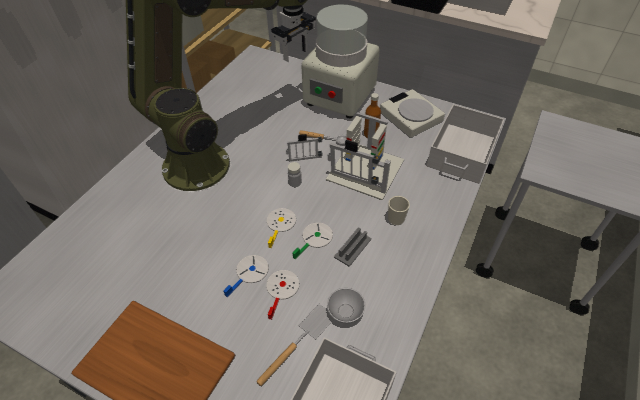

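View pics/top0.png

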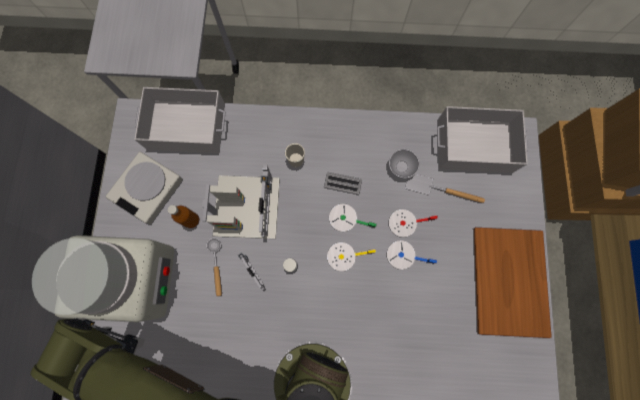

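```bash
cat > h.py <<'E'
import numpy as np, cv2
from scipy.spatial.transform import Rotation as R
from station import ctrl,viewer
def cam(n):
    d=viewer.camera(n); d["R"]=R.from_rotvec(d["rvec"]).as_matrix(); return d
def proj(d,P):
    P=np.atleast_2d(P)@d["R"].T+d["tvec"]; return np.c_[d["fx"]*P[:,0]/P[:,2]+d["cx"],d["fy"]*P[:,1]/P[:,2]+d["cy"]]
def unp(d,u,v,z):
    r=d["R"].T@np.array([(u-d["cx"])/d["fx"],(v-d["cy"])/d["fy"],1]); c=-d["R"].T@d["tvec"]
    return c+r*(z-c[2])/r[2]
def crop(d,x0,y0,x1,y1,s,f,draw=None,grid=10):
    im=cv2.resize(d["img"][y0:y1,x0:x1,::-1],None,fx=s,fy=s,interpolation=cv2.INTER_CUBIC)
    for x in range((x0//grid+1)*grid,x1,grid): cv2.putText(im,str(x),(int((x-x0+.5)*s)-8,8),0,.3,(255,0,255),1); cv2.line(im,(int((x-x0+.5)*s),10),(int((x-x0+.5)*s),15),(255,0,255),1)
    for y in range((y0//grid+1)*grid,y1,grid): cv2.putText(im,str(y),(0,int((y-y0+.5)*s)+3),0,.3,(255,0,255),1); cv2.line(im,(20,int((y-y0+.5)*s)),(25,int((y-y0+.5)*s)),(255,0,255),1)
    if draw is not None:
        for a,b,c in draw:
            p=proj(d,[a,b]); p=((p-[x0,y0]+.5)*s).astype(int); cv2.line(im,tuple(map(int,p[0])),tuple(map(int,p[1])),c,1)
    cv2.imwrite("pics/"+f,im)
E
python3 - <<'E'
from h import *
d=cam("top"); s=cam("scene")
crop(d,190,150,310,250,6,"t_rack.png"); crop(d,310,160,450,280,5,"t_disc.png"); crop(s,280,100,420,205,5.5,"s_rack.png"); crop(s,210,190,390,330,4.4,"s_disc.png")
print(unp(d,313,385,0),unp(d,245,205,0))
E
```

```text
[-0.0032484  -0.00330482  0.        ] [0.58122324 0.27140344 0.        ]
```

View pics/t_rack.png

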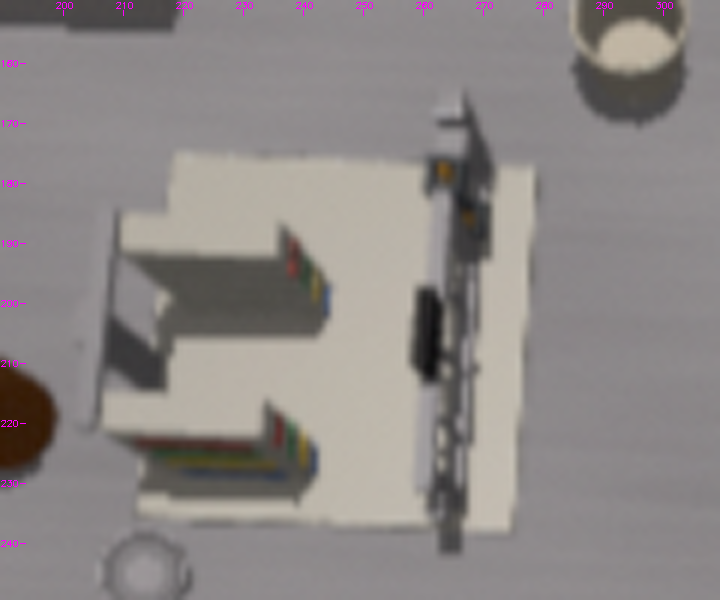

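View pics/t_disc.png

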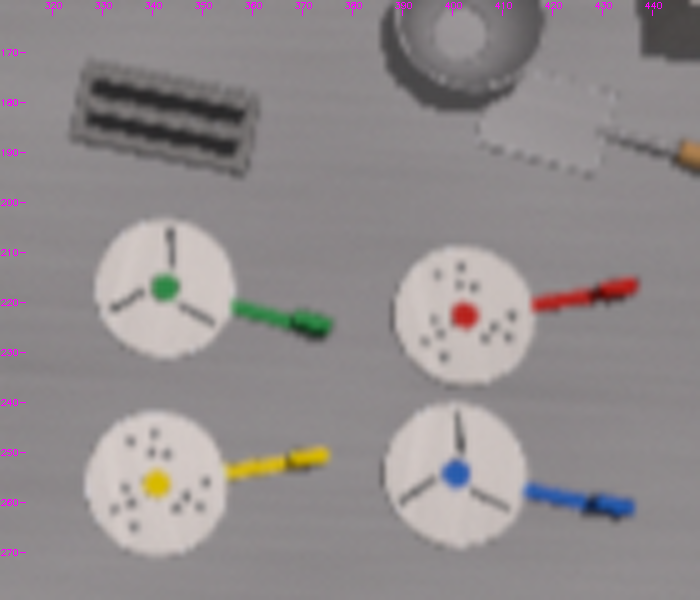

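View pics/s_rack.png

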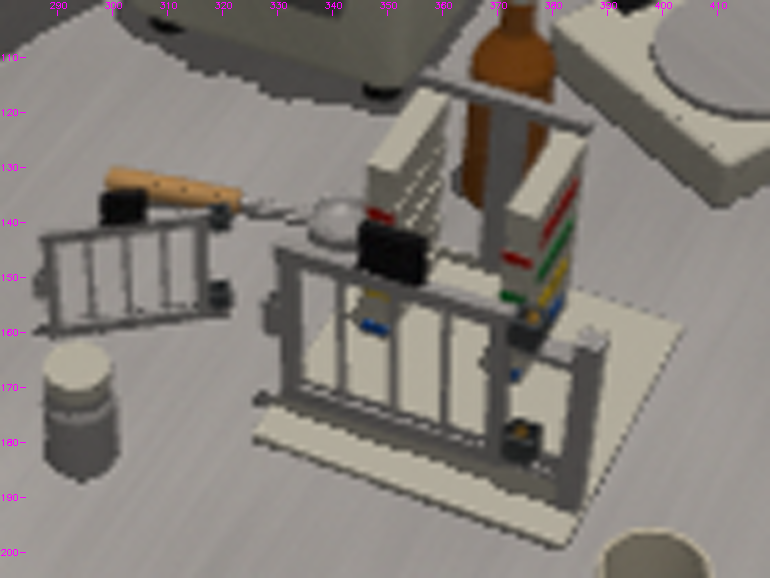

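View pics/s_disc.png

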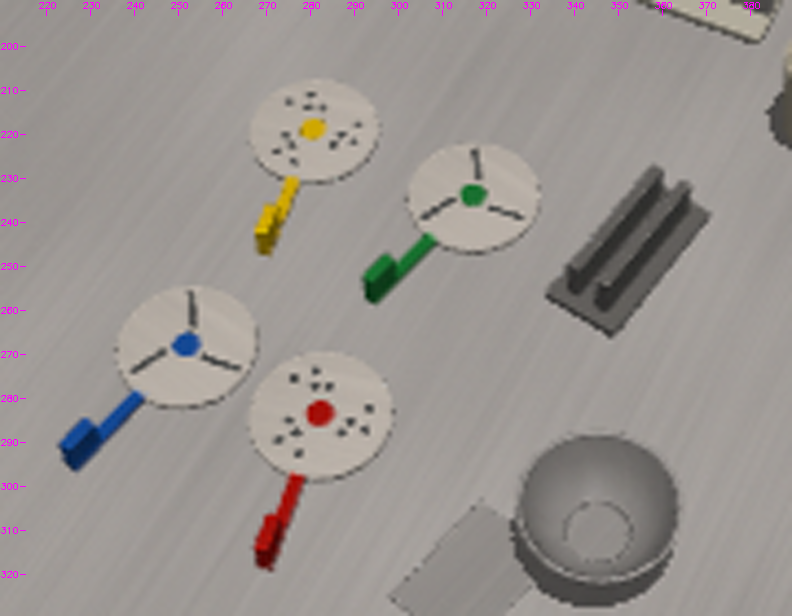

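The larger gate is the one hung on the rack (scene 345,155; top 264,205). The smaller leaf at scene (135,180) / top (250,271) is a look-alike lying apart, and is not needed. All four discs are present. Next I fit the poses.

```bash
cat > fit.py <<'E'
from h import *
from scipy.optimize import least_squares
def T(p,P):
    c,s=np.cos(p[2]),np.sin(p[2]); P=np.atleast_2d(P).astype(float)
    return np.c_[p[0]+c*P[:,0]-s*P[:,1],p[1]+s*P[:,0]+c*P[:,1],P[:,2]]
def fit(obs,p0):
    f=lambda p: np.concatenate([(proj(d,T(p,P))-uv).ravel() for d,P,uv in obs])
    r=least_squares(f,p0,loss="soft_l1"); return r.x,r.fun.reshape(-1,2)
E
python3 - <<'E'
from fit import *
d=cam("top"); s=cam("scene")
m=1e-3
# rack
obs=[(d,np.array([[-118,-138,8],[-118,84,8],[104,-138,8],[-8+8,-53,158]])[:3]*m,np.array([[278.5,177],[275,238.3],[218.5,175]])),
 (s,np.array([[-118,-138,0],[-118,84,0],[104,-138,8]])*m,np.array([[382.5,199.3],[326,179.5],[404,159]]))]
p,r=fit(obs,[.58,.2,1.57]); print("rack",p,r.round(1).tolist())
# stand
obs=[(d,np.array([[30,65,0],[-30,65,0],[30,-65,0],[-30,-65,0]])*m,np.array([[327,171.5],[323.5,187],[361,178.5],[358,195]]))]
q,r=fit(obs,[.65,-.03,1.57]); print("stand",q,r.round(1).tolist())
Dp={"blue":((401,254),(434,261),(252,268),(227,293)),"yellow":((341.5,256.5),(372,251),(281,219),(268,243)),"green":((343,217),(372,225),(317.5,234),(295.5,254.5)),"red":((402.5,222.5),(435,217),(282.5,283.5),(269.5,314))}
for k,v in Dp.items():
    c=unp(d,*v[0],.005); c2=unp(s,*v[2],.005); g=unp(d,*v[1],.02); g2=unp(s,*v[3],.018)
    for a,b in((c,g),(c2,g2)): print(k,a.round(4)[:2],np.degrees(np.arctan2(*(a-b)[1::-1])).round(1),np.linalg.norm((a-b)[:2]).round(3))
o=ctrl.get_obs(); print(R.from_euler("xyz",o["eef_rot"]).as_matrix().round(3))
def box(x0,x1,y0,y1,z0,z1):
    v=[(x,y,z) for x in(x0,x1) for y in(y0,y1) for z in(z0,z1)]
    return [(np.array(a)*m,np.array(b)*m) for i,a in enumerate(v) for b in v[i+1:] if sum(x!=y for x,y in zip(a,b))==1]
dr=[]
for bx,c in((box(-118,104,-138,84,0,8),(0,0,255)),(box(0,85,-53,-38,8,158),(0,255,0)),(box(0,85,38,53,8,158),(0,255,0)),(box(-93,-77,-136,-120,8,158),(255,255,0)),(box(-90,-80,-78,90,25,160),(255,0,0)),(box(-90,-80,-22,22,159,195),(0,255,255))):
    dr+=[(T(p,a)[0],T(p,b)[0],c) for a,b in bx]
for bx,c in((box(-30,30,-65,65,0,8),(0,0,255)),(box(-7,7,-55,55,8,42),(0,255,0))): dr+=[(T(q,a)[0],T(q,b)[0],c) for a,b in bx]
crop(d,190,150,310,250,6,"t_rack1.png",dr); crop(s,280,100,420,205,5.5,"s_rack1.png",dr)
crop(d,310,150,380,200,8,"t_st1.png",dr); crop(s,325,210,385,270,9,"s_st1.png",dr)
E
```

```text
rack [0.54828263 0.27417895 1.58098023] [[0.1, 0.5], [-0.3, 0.1], [-1.0, 0.1], [0.1, 1.4], [-0.3, 0.8], [0.5, -0.0]]
stand [ 0.68070278 -0.07430974 -0.17122007] [[-0.4, -0.0], [-0.4, -0.1], [0.5, 0.5], [0.3, -0.4]]
blue [ 0.4336 -0.2865] 79.8 0.111
blue [ 0.4293 -0.2836] 83.1 0.113
yellow [ 0.4147 -0.0804] 102.4 0.106
yellow [ 0.4124 -0.0757] 99.1 0.113
green [ 0.5541 -0.0808] 75.5 0.105
green [ 0.5514 -0.0762] 79.3 0.112
red [ 0.5449 -0.2916] 101.5 0.113
red [ 0.5416 -0.2887] 101.1 0.111
[[-0.     0.258  0.966]
 [-0.     0.966 -0.258]
 [-1.    -0.    -0.   ]]
```

View pics/t_rack1.png

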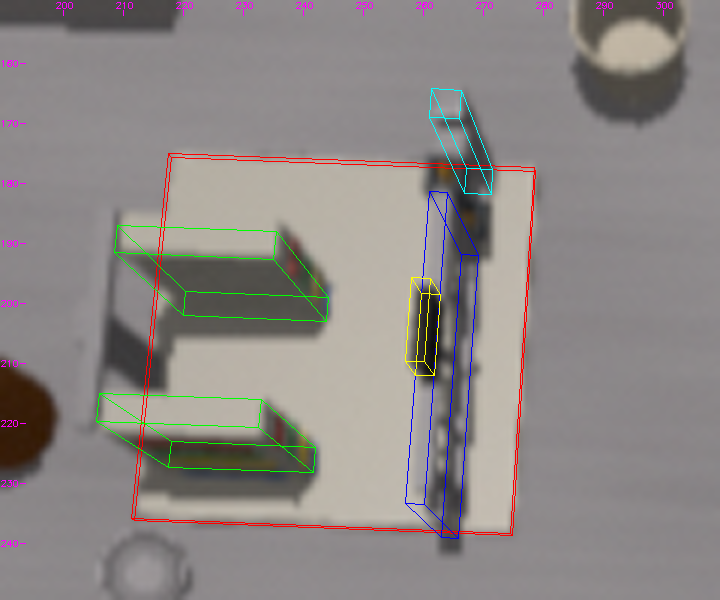

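View pics/s_rack1.png

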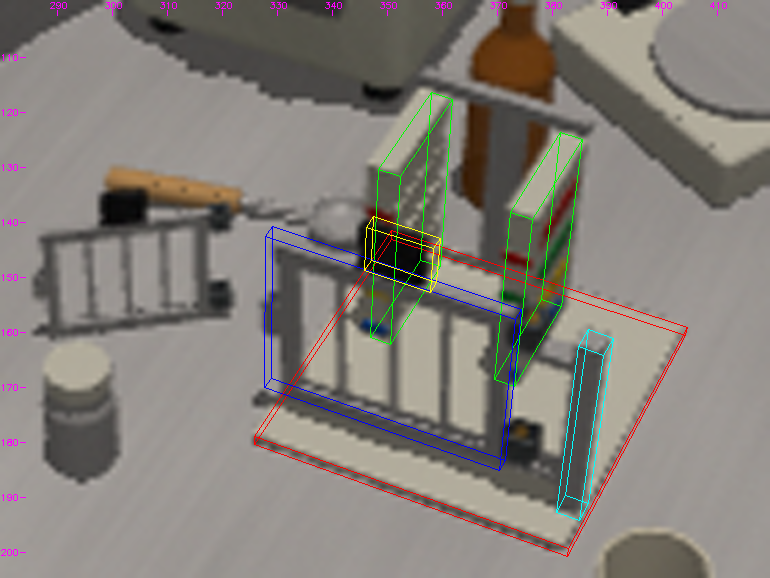

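View pics/t_st1.png

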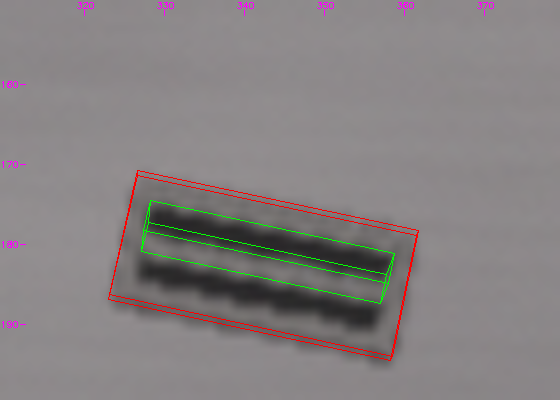

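View pics/s_st1.png

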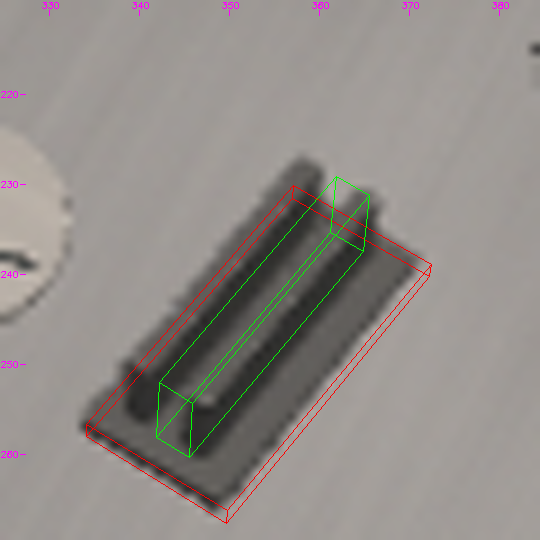

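```bash
cat > plan.py <<'E'
import sys
from h import *
def st():
    o=ctrl.get_obs(); M=R.from_euler("xyz",o["eef_rot"]).as_matrix(); return o,M
def plan(tgt,yaw=None,smax=40):
    """shift in tool frame after in-place yaw turn"""
    o,M=st(); y0=np.arctan2(M[1,1],M[0,1])
    print("t",round(o["time_s"],2),"pos",o["ee_pos"].round(4),"yaw",y0.round(4),"F",o["force"].round(1),"w",round(o["grip_width"]*1e3,1),"tilt",M[:,0].round(4), "q",o["qpos"].round(2))
    yaw=y0 if yaw is None else yaw
    dy=(yaw-y0+np.pi/2)%np.pi-np.pi/2
    y=y0+dy; c,s=np.cos(y),np.sin(y)
    B=np.array([[0,0,-1],[c,s,0],[s,-c,0]])
    e=B@(np.array(tgt)-o["ee_pos"])*1e3
    n=int(np.ceil(np.linalg.norm(e)/smax)) or 1
    print("turn about tool x total",round(-dy,4),"rows",int(np.ceil(abs(dy)/.13)),"| shift mm",e.round(1),"rows",n,"each",(e/n).round(1))
E
python3 -c "
from plan import *
plan([.142,.531,.30]);plan([.549,.19,.30],1.581)"
```

```text
t 0.3 pos [0.1418 0.5313 0.2053] yaw 1.31 F [0.1 0.4 0.2] w 94.2 tilt [-1.e-04 -4.e-04 -1.e+00] q [ 1.24  0.3   1.52 -0.    1.32 -0.07]
turn about tool x total -0.0 rows 0 | shift mm [-94.7  -0.3   0.3] rows 3 each [-31.6  -0.1   0.1]
t 0.3 pos [0.1418 0.5313 0.2053] yaw 1.31 F [0.1 0.4 0.2] w 94.2 tilt [-1.e-04 -4.e-04 -1.e+00] q [ 1.24  0.3   1.52 -0.    1.32 -0.07]
turn about tool x total -0.271 rows 3 | shift mm [ -94.7 -345.5  403.7] rows 14 each [ -6.8 -24.7  28.8]
```

play_rows(deltas=[[[-32, 0, 0, -0.09, 0, 0, 94], [-32, 0, 0, -0.09, 0, 0, 94], [-32, 0, 0, -0.091, 0, 0, 94], [0, -25, 29, 0, 0, 0, 94], [0, -25, 29, 0, 0, 0, 94], [0, -25, 29, 0, 0, 0, 94], [0, -25, 29, 0, 0, 0, 94], [0, -25, 29, 0, 0, 0, 94], [0, -25, 29, 0, 0, 0, 94], [0, -25, 29, 0, 0, 0, 94]]])

```text
time_s: 1.3
ee_pos: [0.3476, 0.3573, 0.3015]
eef_rot: [0.828, 1.571, 0.838]
force: [0.9, 0.7, 0.7]
grip_width: 0.094
```

play_rows(deltas=[[[0, -25, 29, 0, 0, 0, 94], [0, -25, 29, 0, 0, 0, 94], [0, -25, 29, 0, 0, 0, 94], [0, -25, 29, 0, 0, 0, 94], [0, -25, 29, 0, 0, 0, 94], [0, -25, 29, 0, 0, 0, 94], [0, -25, 29, 0, 0, 0, 94], [0, 0, 0, 0, 0, 0, 60], [0, 0, 0, 0, 0, 0, 60], [0, 0, 0, 0, 0, 0, 60]]])

```text
time_s: 2.3
ee_pos: [0.5508, 0.1862, 0.3015]
eef_rot: [2.002, 1.571, 2.013]
force: [-0.8, -0.3, 0.3]
grip_width: 0.0732
```

```bash
python3 - <<'E'
from plan import *
plan([.549,.19,.30],1.581)
d=cam("top"); s=cam("scene")
o,M=st(); 
tip=o["ee_pos"]; w=o["grip_width"]/2
dr=[]
for sg in(1,-1):
    a=tip+M[:,1]*sg*w; b=a-M[:,0]*.05
    for k in(-.008,.008): dr.append((a+M[:,2]*k,b+M[:,2]*k,(0,255,0)))
    dr.append((a-M[:,2]*.008,a+M[:,2]*.008,(0,255,0)))
crop(d,200,140,320,240,6,"t2.png",dr); crop(s,280,60,420,180,5,"s2.png",dr)
E
```

```text
t 2.3 pos [0.5508 0.1862 0.3015] yaw 1.5817 F [-0.8 -0.3  0.3] w 73.2 tilt [-1.e-04  1.e-04 -1.e+00] q [ 0.26  0.32  1.27  0.    1.55 -1.32]
turn about tool x total 0.0007 rows 1 | shift mm [ 1.5  3.8 -1.8] rows 1 each [ 1.5  3.8 -1.8]
```

View pics/t2.png

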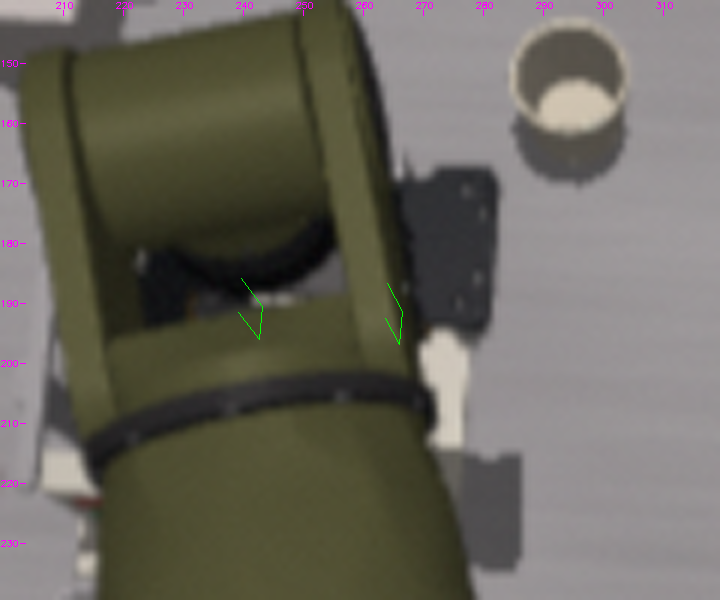

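View pics/s2.png

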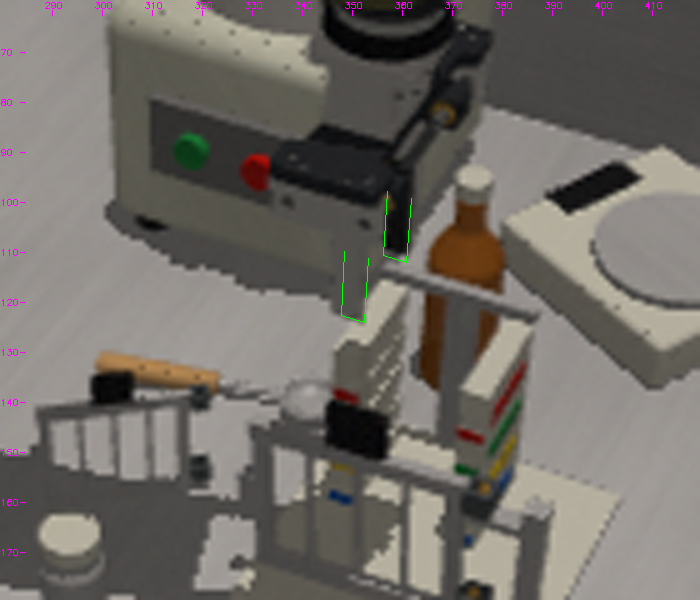

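play_rows(deltas=[[[30, 0, -1, 0, 0, 0, 60], [30, 0, -1, 0, 0, 0, 60], [30, 0, -1, 0, 0, 0, 60], [30, 0, 0, 0, 0, 0, 60], [15, 0, 0, 0, 0, 0, 60], [0, 0, 0, 0, 0, 0, 60]]])

```text
time_s: 3.0
ee_pos: [0.5471, 0.186, 0.1647]
eef_rot: [-2.891, 1.567, -2.88]
force: [0.6, -0.3, 0.1]
grip_width: 0.0599
```

```bash
python3 - <<'E'
from plan import *
plan([.549,.19,.166],1.581)
s=cam("scene")
crop(s,300,90,420,190,6,"s3.png")
E
```

```text
t 3.0 pos [0.5471 0.186  0.1647] yaw 1.5821 F [ 0.6 -0.3  0.1] w 59.9 tilt [-3.2e-03 -9.0e-04 -1.0e+00] q [ 0.26  0.4   1.49  0.    1.26 -1.32]
turn about tool x total 0.0011 rows 1 | shift mm [-1.3  4.   2. ] rows 1 each [-1.3  4.   2. ]
```

View pics/s3.png

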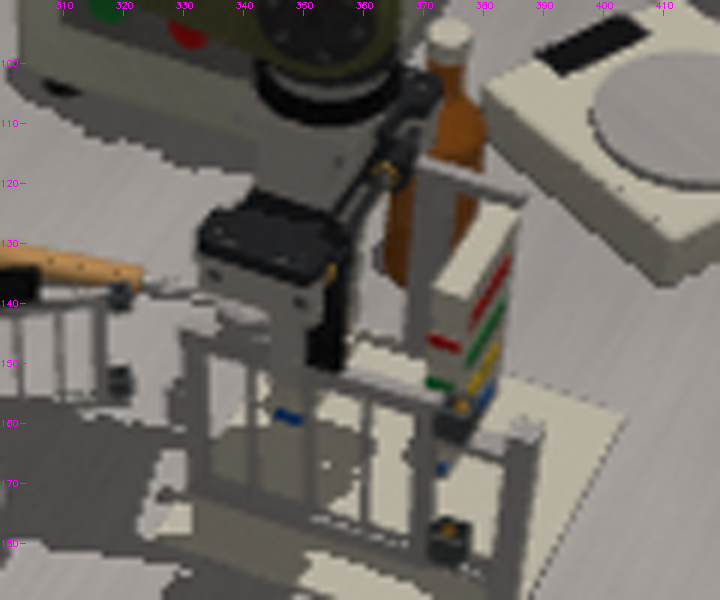

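The fingers straddle the black tab (near (350,150)). I close gently and check the force.

play_rows(deltas=[[[0, 0, 0, 0, 0, 0, 30], [0, 0, 0, 0, 0, 0, 14], [0, 0, 0, 0, 0, 0, 8], [0, 0, 0, 0, 0, 0, 6], [0, 0, 0, 0, 0, 0, 4], [0, 0, 0, 0, 0, 0, 2], [0, 0, 0, 0, 0, 0, 0], [0, 0, 0, 0, 0, 0, 0]]], grip_force=8)

```text
time_s: 3.85
ee_pos: [0.5484, 0.1857, 0.1665]
eef_rot: [1.407, 1.571, 1.418]
force: [0.8, 0.9, 0.0]
grip_width: 0.0102
```

```bash
python3 - <<'E'
from plan import *
plan([.549,.19,.166],1.581)
s=cam("scene")
crop(s,300,90,420,190,6,"s4.png")
E
```

```text
t 3.85 pos [0.5484 0.1857 0.1665] yaw 1.5812 F [0.8 0.9 0. ] w 10.2 tilt [ 0.e+00  2.e-04 -1.e+00] q [ 0.26  0.4   1.48  0.    1.26 -1.32]
turn about tool x total 0.0002 rows 1 | shift mm [0.5 4.3 0.7] rows 1 each [0.5 4.3 0.7]
```

View pics/s4.png

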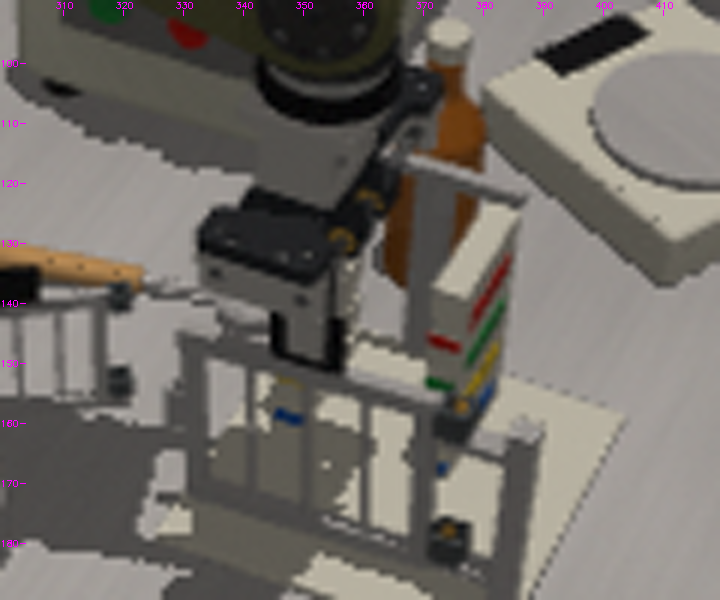

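play_rows(deltas=[[[0, 0, 0, 0, 0, 0, 0], [0, 0, 0, 0, 0, 0, 0]]], grip_force=35)

```text
time_s: 4.1
ee_pos: [0.5484, 0.1857, 0.1665]
eef_rot: [1.314, 1.571, 1.325]
force: [0.2, 1.7, 0.3]
grip_width: 0.0098
```

```bash
python3 - <<'E'
from plan import *
plan([.549,.19,.166],1.581)
E
```

```text
t 4.1 pos [0.5484 0.1857 0.1665] yaw 1.5811 F [0.2 1.7 0.3] w 9.8 tilt [ 1.e-04  3.e-04 -1.e+00] q [ 0.26  0.4   1.48  0.    1.26 -1.32]
turn about tool x total 0.0001 rows 1 | shift mm [0.5 4.3 0.7] rows 1 each [0.5 4.3 0.7]
```

play_rows(deltas=[[[-3, 0, 0, 0, 0, 0, 0], [-5, 0, 0, 0, 0, 0, 0], [-6, 0, 0, 0, 0, 0, 0], [-6, 0, 0, 0, 0, 0, 0], [-6, 0, 0, 0, 0, 0, 0], [-6, 0, 0, 0, 0, 0, 0], [-4, 0, 0, 0, 0, 0, 0], [0, 0, 0, 0, 0, 0, 0]]])

```text
time_s: 4.9
ee_pos: [0.5486, 0.1856, 0.2031]
eef_rot: [0.239, 1.57, 0.249]
force: [0.2, -0.4, -2.3]
grip_width: 0.0094
```

```bash
python3 - <<'E'
from plan import *
plan([.549,.19,.166],1.581)
s=cam("scene")
crop(s,300,90,420,190,6,"s5.png")
E
```

```text
t 4.9 pos [0.5486 0.1856 0.2031] yaw 1.581 F [ 0.2 -0.4 -2.3] w 9.4 tilt [ 1.e-03  2.e-04 -1.e+00] q [ 0.26  0.37  1.44 -0.    1.34 -1.32]
turn about tool x total 0.0 rows 1 | shift mm [37.1  4.4  0.5] rows 1 each [37.1  4.4  0.5]
```

View pics/s5.png

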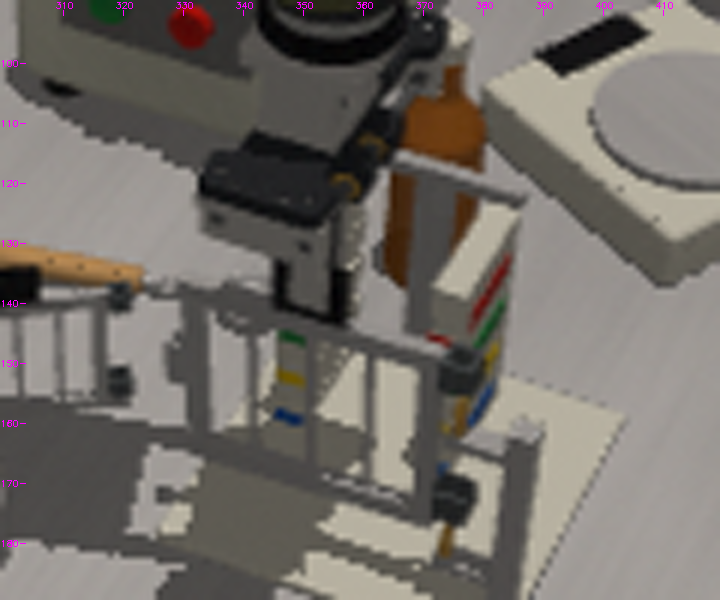

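```bash
cat >> fit.py <<'E'
m=1e-3
def box(x0,x1,y0,y1,z0,z1):
    v=[(x,y,z) for x in(x0,x1) for y in(y0,y1) for z in(z0,z1)]
    return [(np.array(a)*m,np.array(b)*m) for i,a in enumerate(v) for b in v[i+1:] if sum(x!=y for x,y in zip(a,b))==1]
def rackdr(p,gate=True):
    dr=[]
    L=[(box(-118,104,-138,84,0,8),(0,0,255)),(box(0,85,-53,-38,8,158),(0,255,0)),(box(0,85,38,53,8,158),(0,255,0)),(box(-93,-77,-136,-120,8,158),(255,255,0)),(box(94,98,-12,12,8,158),(255,0,255))]
    if gate: L+=[(box(-90,-80,-78,90,25,160),(255,0,0)),(box(-90,-80,-22,22,159,195),(0,255,255)),(box(-95,-75,-100,-80,40,60),(255,0,0)),(box(-95,-75,-100,-80,140,160),(255,0,0))]
    for bx,c in L: dr+=[(T(p,a)[0],T(p,b)[0],c) for a,b in bx]
    return dr
E
python3 - <<'E'
from fit import *
d=cam("top"); s=cam("scene")
d["img"]=cv2.imread("pics/top0.png")[:,:,::-1]; s["img"]=cv2.imread("pics/scene0.png")[:,:,::-1]
p=[.5476,.1857+.085,1.5811]
crop(d,190,150,310,250,6,"t_rack6.png",rackdr(p)); crop(s,300,100,420,205,6,"s_rack6.png",rackdr(p))
E
```

```text
(no output)
```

View pics/t_rack6.png

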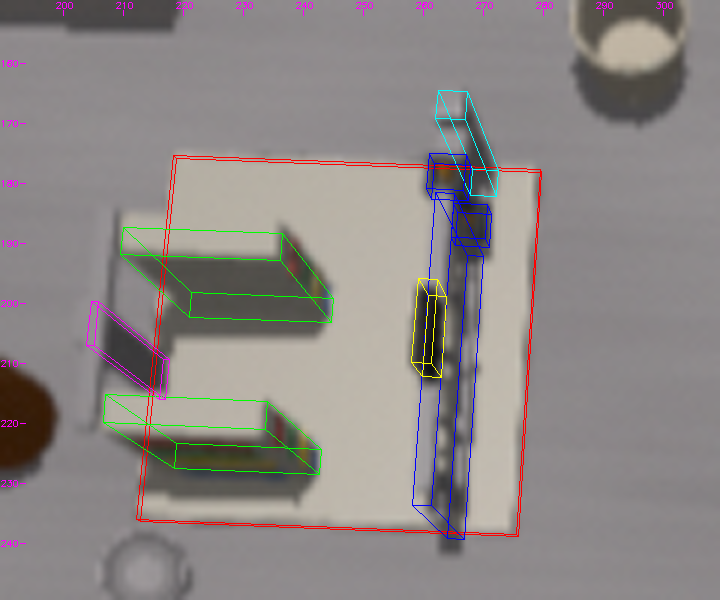

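View pics/s_rack6.png

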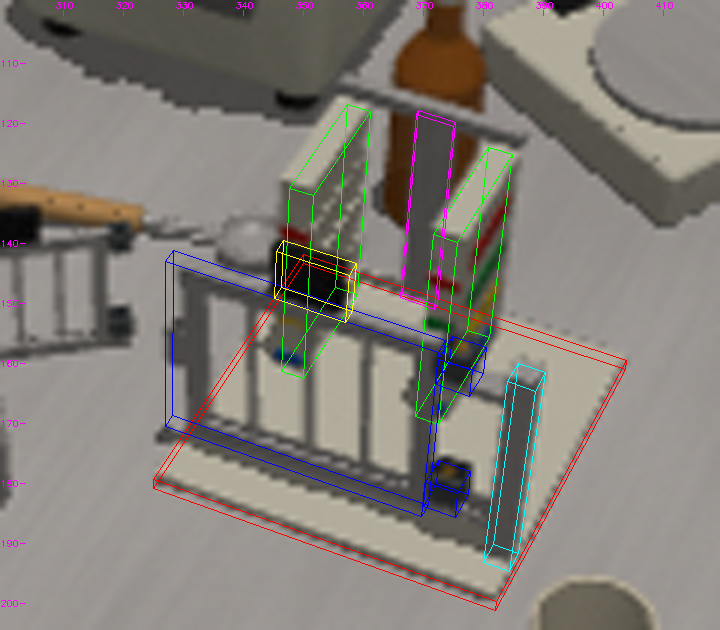

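play_rows(deltas=[[[0, -10, 0, 0, 0, 0, 0], [0, -20, 0, 0, 0, 0, 0], [0, -25, 0, 0, 0, 0, 0], [-10, -25, 0, 0, 0, 0, 0], [-20, -25, 0, 0, 0, 0, 0], [-20, -25, 0, 0, 0, 0, 0], [-20, -20, 0, 0, 0, 0, 0], [-10, -10, 0, 0, 0, 0, 0]]])

```text
time_s: 5.85
ee_pos: [0.5501, 0.0236, 0.284]
eef_rot: [-0.177, 1.569, -0.168]
force: [0.8, 0.7, -3.4]
grip_width: 0.0094
```

play_rows(deltas=[[[0, 0, 0, 0.125, 0, 0, 0], [0, 0, 0, 0.125, 0, 0, 0], [0, 0, 0, 0.125, 0, 0, 0], [0, 0, 0, 0.125, 0, 0, 0], [0, 0, 0, 0.125, 0, 0, 0], [0, 0, 0, 0.125, 0, 0, 0], [0, 0, 0, 0.125, 0, 0, 0]]])

```text
time_s: 6.55
ee_pos: [0.5498, 0.0256, 0.2818]
eef_rot: [-2.373, 1.57, 3.04]
force: [-0.5, -0.8, -3.0]
grip_width: 0.0094
```

play_rows(deltas=[[[0, 0, 0, 0.125, 0, 0, 0], [0, 0, 0, 0.125, 0, 0, 0], [0, 0, 0, 0.125, 0, 0, 0], [0, 0, 0, 0.125, 0, 0, 0], [0, 0, 0, 0.125, 0, 0, 0], [0, 0, 0, 0.125, 0, 0, 0], [0, 0, 0, 0.125, 0, 0, 0]]])

```text
time_s: 7.25
ee_pos: [0.5498, 0.0256, 0.2818]
eef_rot: [-1.502, 1.57, 3.037]
force: [0.1, 0.1, -3.4]
grip_width: 0.0101
```

```bash
python3 - <<'E'
from plan import *
yaw=-.171; sx,sy=.6807,-.0763
ax=np.array([np.cos(yaw),np.sin(yaw)]); ay=np.array([-ax[1],ax[0]])
t=np.array([sx,sy])+.012*ay
print(t); plan([*t,.26],yaw)
E
```

```text
[ 0.68274201 -0.06447502]
t 7.25 pos [0.5498 0.0256 0.2818] yaw -0.1739 F [ 0.1  0.1 -3.4] w 10.1 tilt [-1.e-03  1.e-04 -1.e+00] q [-0.02  0.26  1.4   0.    1.49  0.15]
turn about tool x total -0.0029 rows 1 | shift mm [ 21.8 146.3  66.2] rows 5 each [ 4.4 29.3 13.2]
```

play_rows(deltas=[[[0, 30, 13, 0, 0, 0, 0], [0, 30, 13, 0, 0, 0, 0], [0, 30, 13, 0, 0, 0, 0], [12, 30, 13, 0, 0, 0, 0], [25, 26, 14, 0, 0, 0, 0], [25, 0, 0, 0, 0, 0, 0], [10, 0, 0, 0, 0, 0, 0], [0, 0, 0, 0, 0, 0, 0]]])

```text
time_s: 8.05
ee_pos: [0.6821, -0.0637, 0.2088]
eef_rot: [-1.581, 1.568, 2.963]
force: [-0.0, -0.2, -2.6]
grip_width: 0.0095
```

```bash
cat > gv.py <<'E'
from fit import *
from plan import st
def gatedr(lift=0,q=None):
    o,M=st(); yaw=np.arctan2(M[1,1],M[0,1])
    g=[*o["ee_pos"][:2],yaw]; z=(o["ee_pos"][2]-.1415)/m
    dr=[]
    for bx,c in((box(-5,5,-78,90,z,z+135),(255,0,0)),(box(-5,5,-22,22,z+134,z+170),(0,255,255))): dr+=[(T(g,a)[0],T(g,b)[0],c) for a,b in bx]
    if q is not None:
        for bx,c in((box(-30,30,-65,65,0,8),(0,0,255)),(box(-7,7,-55,55,8,42),(0,255,0))): dr+=[(T(q,a)[0],T(q,b)[0],c) for a,b in bx]
    return dr
E
python3 - <<'E'
from gv import *
from plan import plan
plan([.6827,-.0645,.195],-.171)
s=cam("scene")
crop(s,305,140,415,270,6,"s7.png",gatedr(q=[.6807,-.0763,-.171]))
crop(s,305,140,415,270,6,"s7b.png")
d=cam("top");crop(d,270,130,410,230,5,"t7.png")
E
```

```text
t 8.05 pos [ 0.6821 -0.0637  0.2088] yaw -0.1687 F [-0.  -0.2 -2.6] w 9.5 tilt [-3.2e-03  6.0e-04 -1.0e+00] q [-0.15  0.61  1.06  0.    1.47  0.02]
turn about tool x total 0.0023 rows 1 | shift mm [13.8  0.7  0.7] rows 1 each [13.8  0.7  0.7]
```

View pics/s7.png

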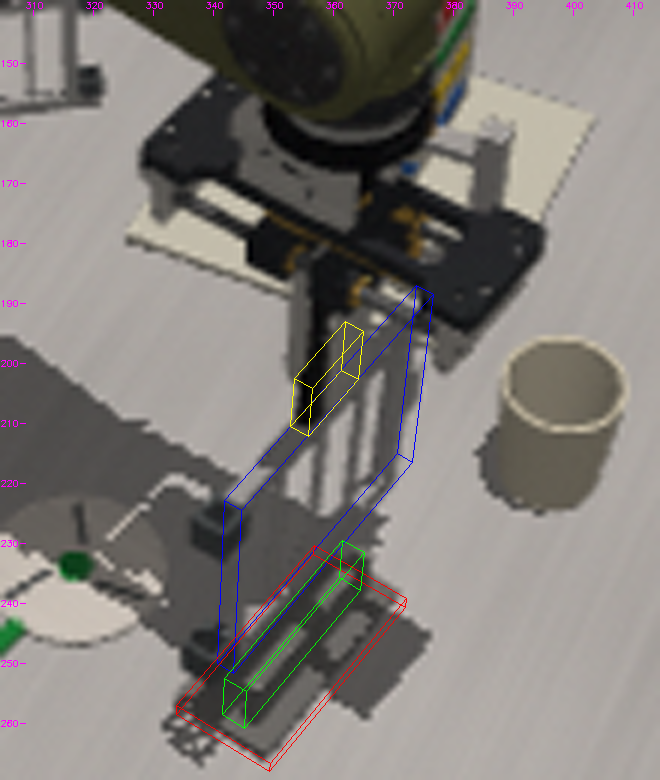

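View pics/s7b.png

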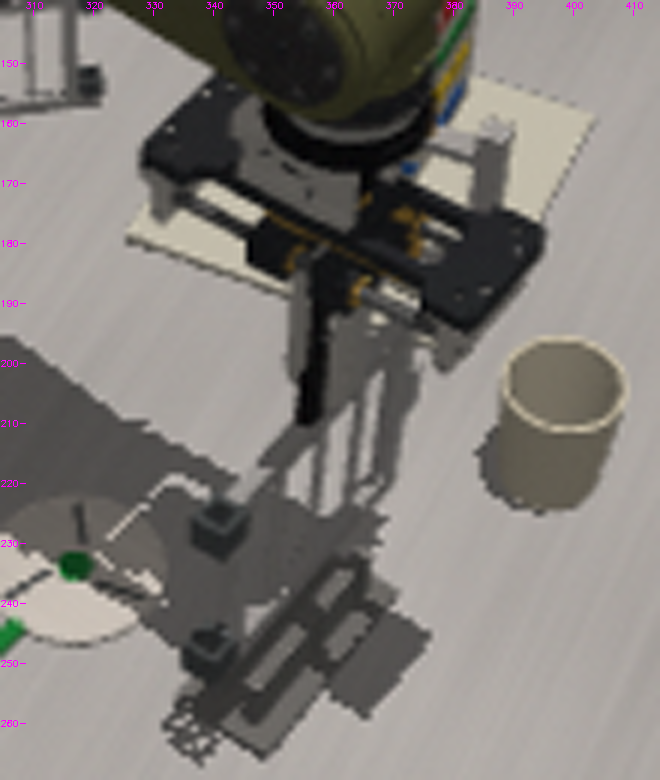

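View pics/t7.png

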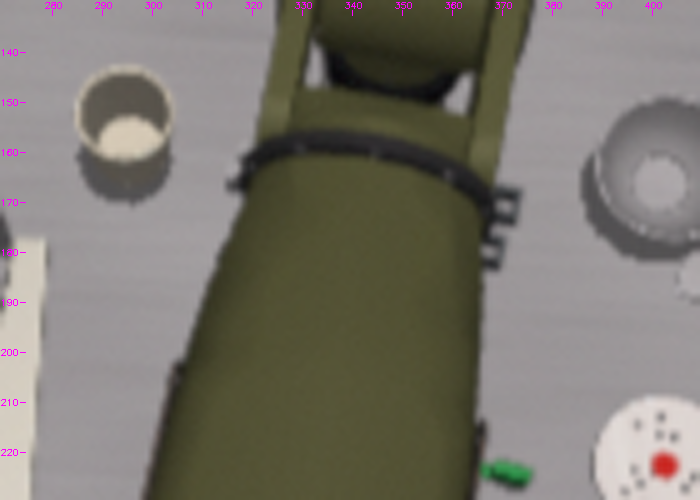

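```bash
python3 - <<'E'
from gv import *
s=cam("scene"); d=cam("top")
d["img"]=cv2.imread("pics/top0.png")[:,:,::-1]; s["img"]=cv2.imread("pics/scene0.png")[:,:,::-1]
crop(s,328,218,380,274,14,"s8.png"); crop(d,318,164,368,202,14,"t8.png")
c=-s["R"].T@s["tvec"]; print("scene cam",c, -d["R"].T@d["tvec"])
b=np.array([.68,-.075,.04]); 
for v in([.001,0,0],[0,.001,0]): print((proj(s,b+v)-proj(s,b)).round(2),(proj(d,b+v)-proj(d,b)).round(2))
E
```

```text
scene cam [ 0.98477573 -0.87707181  1.24521835] [2.96544250e-01 6.43760617e-05 1.34376173e+00]
[[0.29 0.12]] [[ 0.01 -0.27]]
[[ 0.13 -0.23]] [[-0.28 -0.01]]
```

View pics/s8.png

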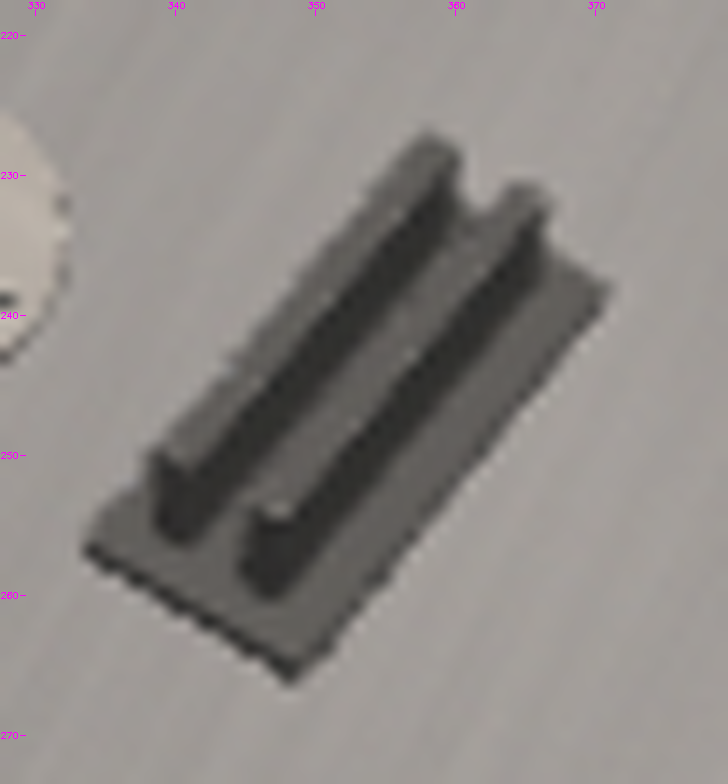

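View pics/t8.png

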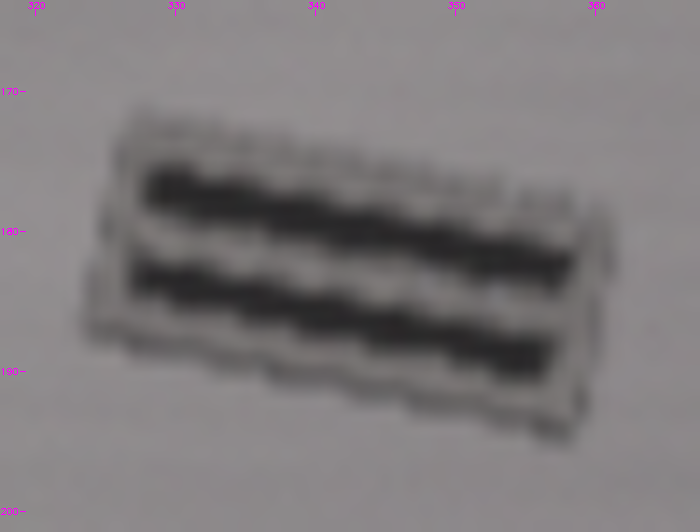

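```bash
python3 - <<'E'
from gv import *
s=cam("scene"); d=cam("top")
print(unp(s,353.05,241.3,.042), unp(d,343,179.7,.042))
# same for rack reference: known pose ref points tab etc
p=[.5476,.2707,1.5811]
for P in([-118,-138,8],[-118,84,8],[104,-138,8],[0,-38,158],[0,38,158]):
    print(P,proj(d,T(p,np.array(P)*m)).round(1),proj(s,T(p,np.array(P)*m)).round(1))
E
```

```text
[ 0.67761729 -0.07521557  0.042     ] [ 0.68072869 -0.07386833  0.042     ]
[-118, -138, 8] [[279.5 177.7]] [[382.3 199.8]]
[-118, 84, 8] [[275.6 238.7]] [[325.1 179.4]]
[104, -138, 8] [[218.4 175.3]] [[404.  159.5]]
[0, -38, 158] [[236.2 192.9]] [[371.8 138.6]]
[0, 38, 158] [[234.1 216.4]] [[351.7 132.2]]
```

```bash
python3 - <<'E'
from gv import *
s=cam("scene")
o,M=st()
g=[*o["ee_pos"][:2],np.arctan2(M[1,1],M[0,1])]; z=(o["ee_pos"][2]-.1415)/m
dr=gatedr()
for bx in(box(-10,10,-100,-80,z+15,z+35),box(-10,10,-100,-80,z+115,z+135)): dr+=[(T(g,a)[0],T(g,b)[0],(255,0,0)) for a,b in bx]
crop(s,332,180,384,236,14,"s9.png",dr);crop(s,332,180,384,236,14,"s9b.png")
E
```

```text
(no output)
```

View pics/s9.png

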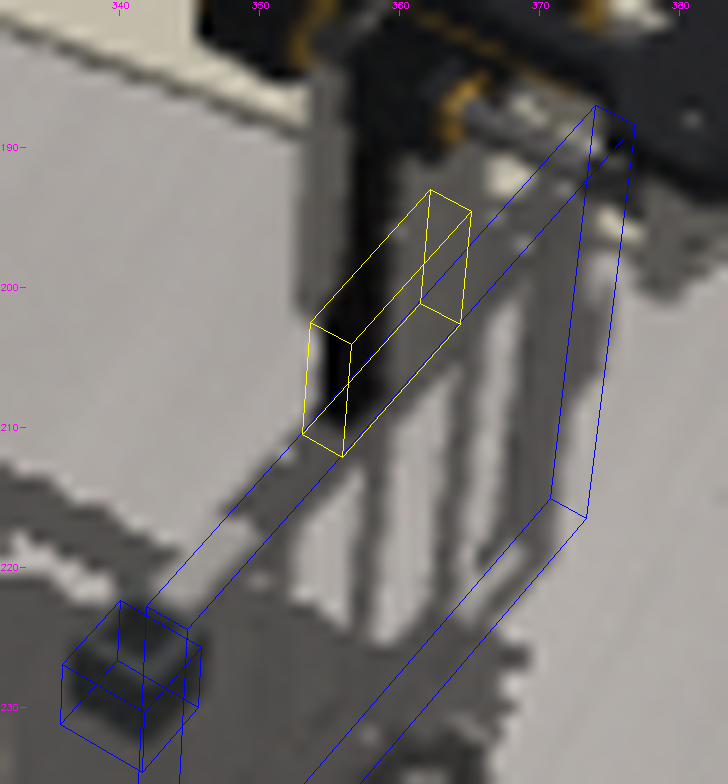

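View pics/s9b.png

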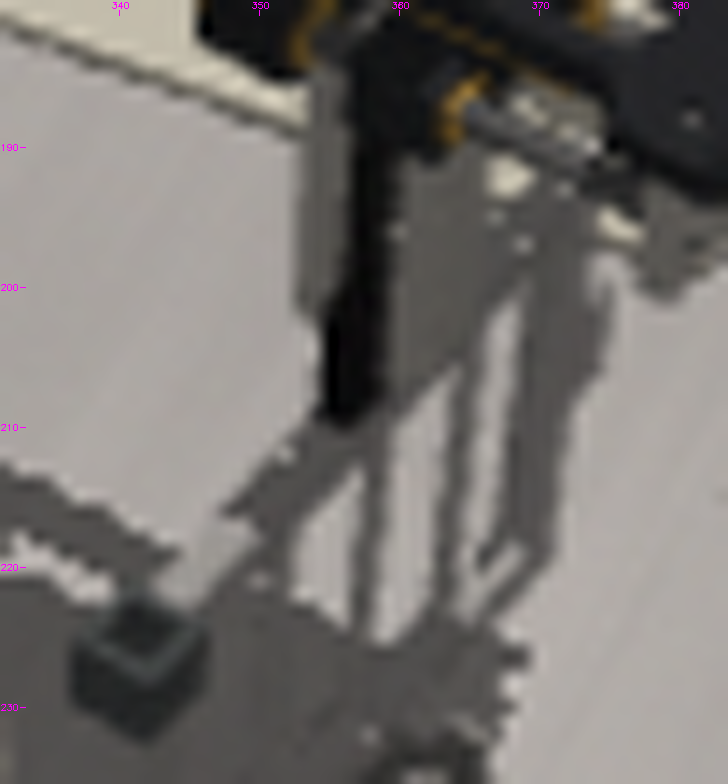

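play_rows(deltas=[[[5, -2.2, 0, 0, 0, 0, 0], [8, 0, 0, 0, 0, 0, 0], [7, 0, 0, 0, 0, 0, 0], [0, 0, 0, 0, 0, 0, 0], [0, 0, 0, 0, 0, 0, 0]]])

```text
time_s: 8.9
ee_pos: [0.6806, -0.0637, 0.1902]
eef_rot: [-1.517, 1.57, 3.026]
force: [0.2, 0.2, -3.3]
grip_width: 0.01
```

```bash
python3 - <<'E'
from gv import *
from plan import plan
plan([.6827,-.0645,.195],-.171)
s=cam("scene")
crop(s,325,200,385,274,10,"s10.png")
E
```

```text
t 8.9 pos [ 0.6806 -0.0637  0.1902] yaw -0.1691 F [ 0.2  0.2 -3.3] w 10.0 tilt [-5.e-04  1.e-04 -1.e+00] q [-0.15  0.62  1.1  -0.    1.42  0.02]
turn about tool x total 0.0019 rows 1 | shift mm [-4.8  2.2  0.4] rows 1 each [-4.8  2.2  0.4]
```

View pics/s10.png

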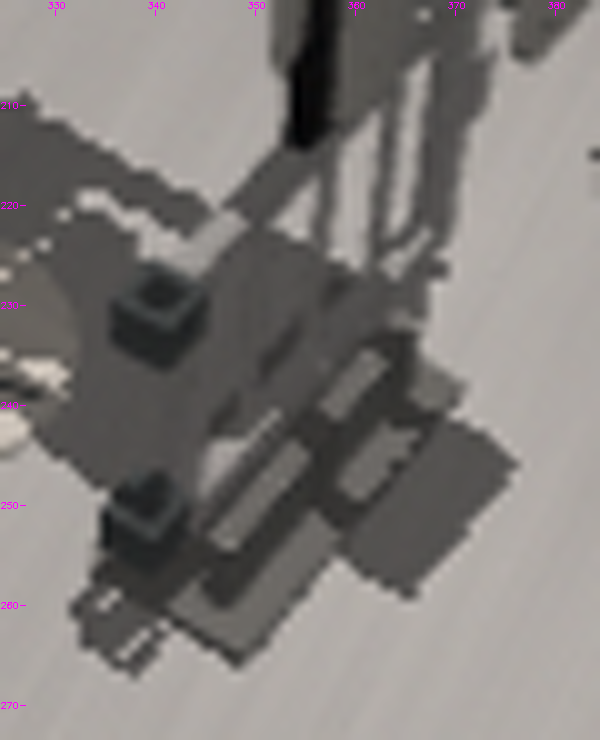

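play_rows(deltas=[[[3, 0, 0, 0, 0, 0, 0], [2, 0, 0, 0, 0, 0, 0], [2, 0, 0, 0, 0, 0, 0], [2, 0, 0, 0, 0, 0, 0], [2, 0, 0, 0, 0, 0, 0], [0, 0, 0, 0, 0, 0, 0]]])

```text
time_s: 9.55
ee_pos: [0.6805, -0.0637, 0.1791]
eef_rot: [-1.563, 1.57, 2.981]
force: [0.1, -0.4, -3.7]
grip_width: 0.0095
```

play_rows(deltas=[[[4, 0, 0, 0, 0, 0, 0], [4, 0, 0, 0, 0, 0, 0], [4, 0, 0, 0, 0, 0, 0], [4, 0, 0, 0, 0, 0, 0], [0, 0, 0, 0, 0, 0, 0]]])

```text
time_s: 10.05
ee_pos: [0.6804, -0.0637, 0.1626]
eef_rot: [-1.521, 1.57, 3.022]
force: [-0.1, -0.4, -3.7]
grip_width: 0.0098
```

play_rows(deltas=[[[3, 0, 0, 0, 0, 0, 0], [3, 0, 0, 0, 0, 0, 0], [3, 0, 0, 0, 0, 0, 0], [2, 0, 0, 0, 0, 0, 0], [0, 0, 0, 0, 0, 0, 0], [0, 0, 0, 0, 0, 0, 0]]])

```text
time_s: 10.65
ee_pos: [0.6812, -0.0643, 0.1546]
eef_rot: [1.396, 1.568, -0.344]
force: [-2.1, -2.8, 10.7]
grip_width: 0.0096
```

```bash
python3 - <<'E'
from gv import *
from plan import plan
plan([.6812,-.0643,.1495],-.171)
s=cam("scene")
crop(s,325,190,395,274,9,"s11.png")
E
```

```text
t 10.65 pos [ 0.6812 -0.0643  0.1546] yaw -0.1692 F [-2.1 -2.8 10.7] w 9.6 tilt [ 0.0029 -0.001  -1.    ] q [-0.15  0.64  1.14 -0.    1.35  0.02]
turn about tool x total 0.0018 rows 1 | shift mm [5.1 0.  0. ] rows 1 each [5.1 0.  0. ]
```

View pics/s11.png

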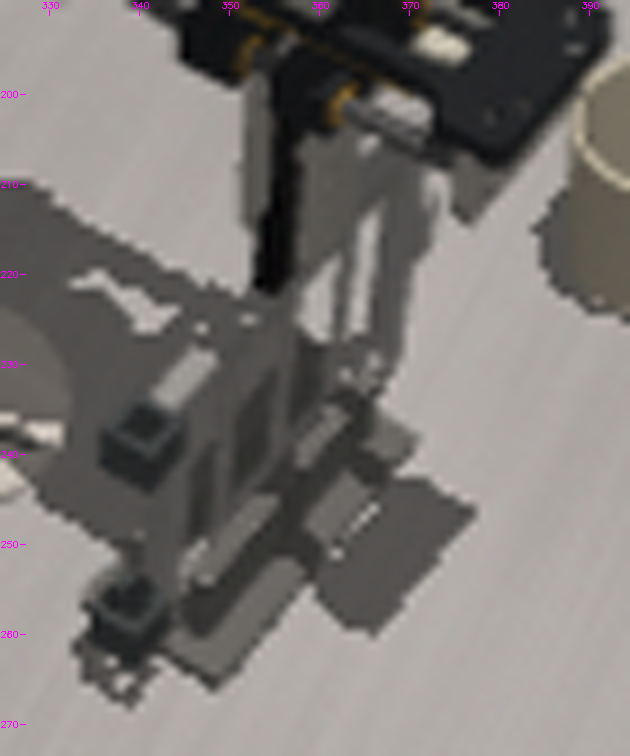

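play_rows(deltas=[[[-2, 0, 0, 0, 0, 0, 0], [0, 0, 0, 0, 0, 0, 0], [0, 0, 0, 0, 0, 0, 0]]], grip_force=3)

```text
time_s: 11.0
ee_pos: [0.6807, -0.0638, 0.1545]
eef_rot: [1.127, 1.57, -0.612]
force: [-0.7, -0.6, 0.4]
grip_width: 0.01
```

```bash
python3 - <<'E'
from gv import *
from plan import plan
plan([.6812,-.0643,.1495],-.171)
s=cam("scene")
crop(s,325,190,395,274,9,"s12.png")
E
```

```text
t 11.0 pos [ 0.6807 -0.0638  0.1545] yaw -0.169 F [-0.7 -0.6  0.4] w 10.0 tilt [ 3.e-04 -2.e-04 -1.e+00] q [-0.15  0.64  1.14 -0.    1.36  0.02]
turn about tool x total 0.002 rows 1 | shift mm [5.  0.5 0.4] rows 1 each [5.  0.5 0.4]
```

View pics/s12.png

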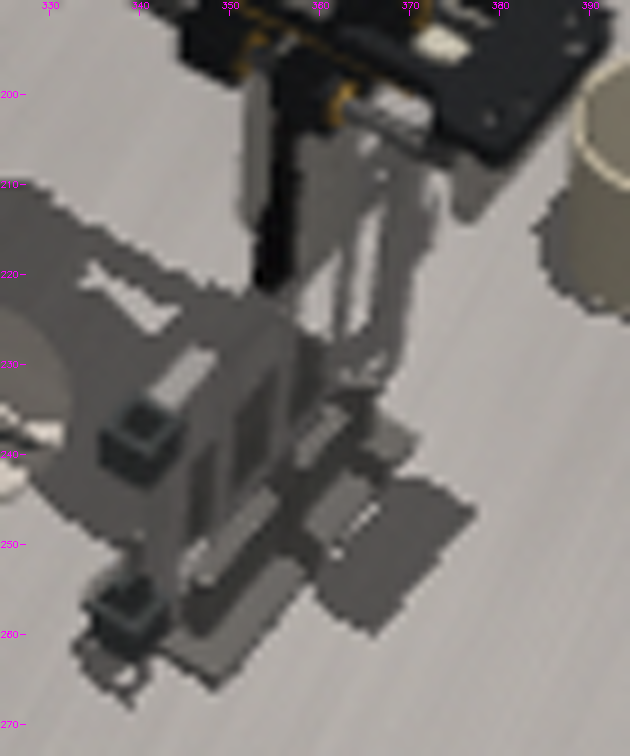

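play_rows(deltas=[[[0, 0, 0, 0, 0, 0, 16], [0, 0, 0, 0, 0, 0, 20], [0, 0, 0, 0, 0, 0, 20], [0, 0, 0, 0, 0, 0, 20]]])

```text
time_s: 11.45
ee_pos: [0.6807, -0.0636, 0.1544]
eef_rot: [-1.988, 1.571, 2.555]
force: [0.4, -0.1, 0.5]
grip_width: 0.0202
```

```bash
python3 - <<'E'
from gv import *
from plan import plan
plan([.6812,-.0643,.1495],-.171)
s=cam("scene")
o,M=st(); g=[.6807,-.0638,-.169]
dr=[]
for z,c in((8,(255,0,0)),(13,(0,255,0))):
  for bx in(box(-10,10,-100,-80,z+15,z+35),box(-10,10,-100,-80,z+115,z+135)): dr+=[(T(g,a)[0],T(g,b)[0],c) for a,b in bx]
crop(s,325,190,395,274,9,"s13.png");crop(s,325,190,395,274,9,"s13b.png",dr)
E
```

```text
t 11.45 pos [ 0.6807 -0.0636  0.1544] yaw -0.1689 F [ 0.4 -0.1  0.5] w 20.2 tilt [-1.e-04  0.e+00 -1.e+00] q [-0.15  0.64  1.14  0.    1.36  0.02]
turn about tool x total 0.0021 rows 1 | shift mm [4.9 0.6 0.6] rows 1 each [4.9 0.6 0.6]
```

View pics/s13.png

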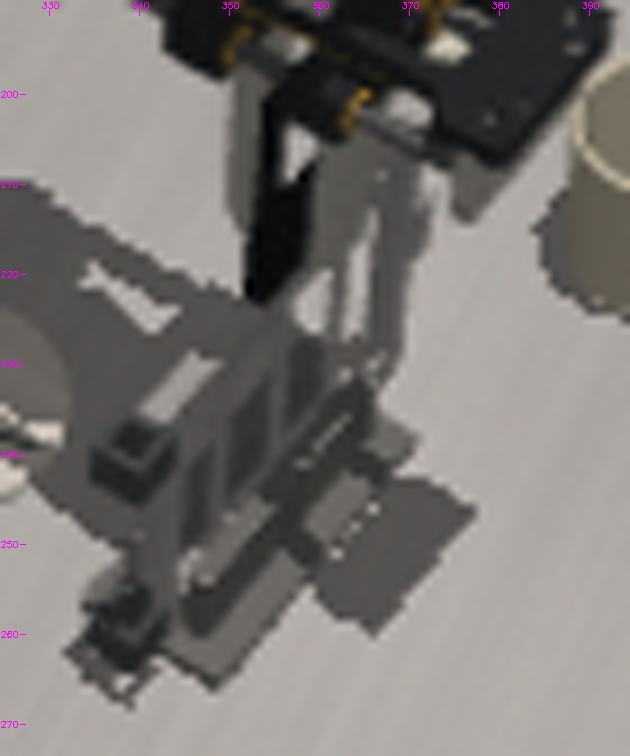

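View pics/s13b.png

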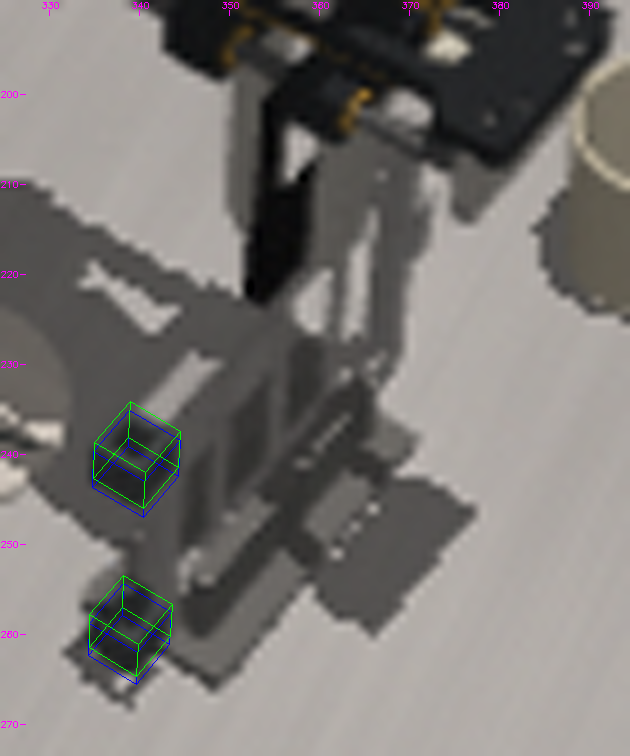

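play_rows(deltas=[[[0, 0, 0, 0, 0, 0, 50], [0, 0, 0, 0, 0, 0, 80], [0, 0, 0, 0, 0, 0, 80], [0, 0, 0, 0, 0, 0, 80], [-15, 0, 0, 0, 0, 0, 80], [-30, 0, 0, 0, 0, 0, 80], [-40, 0, 0, 0, 0, 0, 80], [-40, 0, 0, 0, 0, 0, 80], [-20, 0, 0, 0, 0, 0, 80]]])

```text
time_s: 12.4
ee_pos: [0.6809, -0.0637, 0.3051]
eef_rot: [1.595, 1.565, -0.144]
force: [-0.0, 0.5, 0.4]
grip_width: 0.0796
```

```bash
python3 - <<'E'
from gv import *
from plan import plan
plan([.6812,-.0643,.1495],-.171)
s=cam("scene")
crop(s,315,170,395,274,7,"s14.png")
E
```

```text
t 12.4 pos [ 0.6809 -0.0637  0.3051] yaw -0.1689 F [-0.   0.5  0.4] w 79.6 tilt [ 5.9e-03 -9.0e-04 -1.0e+00] q [-0.15  0.58  0.9   0.    1.65  0.02]
turn about tool x total 0.0021 rows 1 | shift mm [155.6   0.4   0.5] rows 4 each [38.9  0.1  0.1]
```

View pics/s14.png

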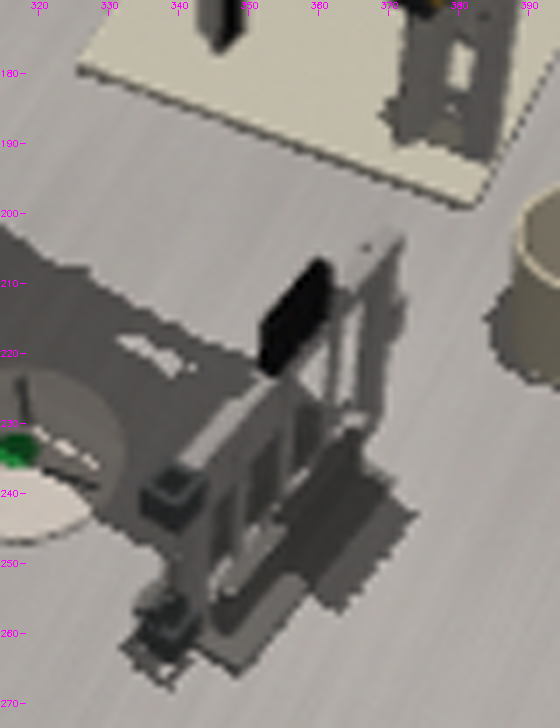

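```bash
python3 - <<'E'
from plan import *
plan([.4158,-.3888,.16],np.radians(-8.6))
E
```

```text
t 12.45 pos [ 0.6812 -0.0638  0.3072] yaw -0.169 F [-0.6 -0.1  3.6] w 80.3 tilt [ 0.0085 -0.0013 -1.    ] q [-0.15  0.58  0.9  -0.    1.66  0.02]
turn about tool x total -0.0189 rows 1 | shift mm [ 147.2 -213.9  361. ] rows 12 each [ 12.3 -17.8  30.1]
```

play_rows(deltas=[[[0, -10, 15, -0.019, 0, 0, 60], [0, -20, 30, 0, 0, 0, 60], [0, -20, 34, 0, 0, 0, 60], [0, -20, 34, 0, 0, 0, 60], [0, -20, 34, 0, 0, 0, 60], [0, -20, 34, 0, 0, 0, 50], [0, -20, 34, 0, 0, 0, 50], [20, -20, 34, 0, 0, 0, 50], [25, -20, 34, 0, 0, 0, 50], [25, -20, 34, 0, 0, 0, 50]]])

```text
time_s: 13.45
ee_pos: [0.4439, -0.3496, 0.2294]
eef_rot: [0.981, 1.57, -0.74]
force: [1.1, -0.5, -0.1]
grip_width: 0.05
```

play_rows(deltas=[[[25, -12, 22, 0, 0, 0, 44], [25, -8, 16, 0, 0, 0, 44], [0, 0, 0, 0, 0, 0, 44], [0, 0, 0, 0, 0, 0, 44], [0, 0, 0, 0, 0, 0, 44]]])

```text
time_s: 13.95
ee_pos: [0.4206, -0.3828, 0.1811]
eef_rot: [0.976, 1.569, -0.744]
force: [-0.2, -0.4, 0.3]
grip_width: 0.0443
```

```bash
python3 - <<'E'
from fit import *
from plan import *
plan([.4158,-.3888,.11],np.radians(-8.6))
d=cam("top"); s=cam("scene")
p=[.5476,.2707,1.5811]
crop(s,300,95,420,210,6,"s15.png"); crop(d,190,150,310,250,6,"t15.png"); crop(d,310,140,450,280,5,"t15b.png"); crop(s,200,200,330,330,6,"s15b.png")
cv2.imwrite("pics/S15.png",s["img"][:,:,::-1]);cv2.imwrite("pics/T15.png",d["img"][:,:,::-1])
E
```

```text
t 13.95 pos [ 0.4206 -0.3828  0.1811] yaw -0.1492 F [-0.2 -0.4  0.3] w 44.3 tilt [ 0.0016 -0.0014 -1.    ] q [-0.8   0.36  1.5   0.    1.28 -0.65]
turn about tool x total 0.0009 rows 1 | shift mm [71.1 -3.9  6.6] rows 2 each [35.5 -1.9  3.3]
```

View pics/s15.png

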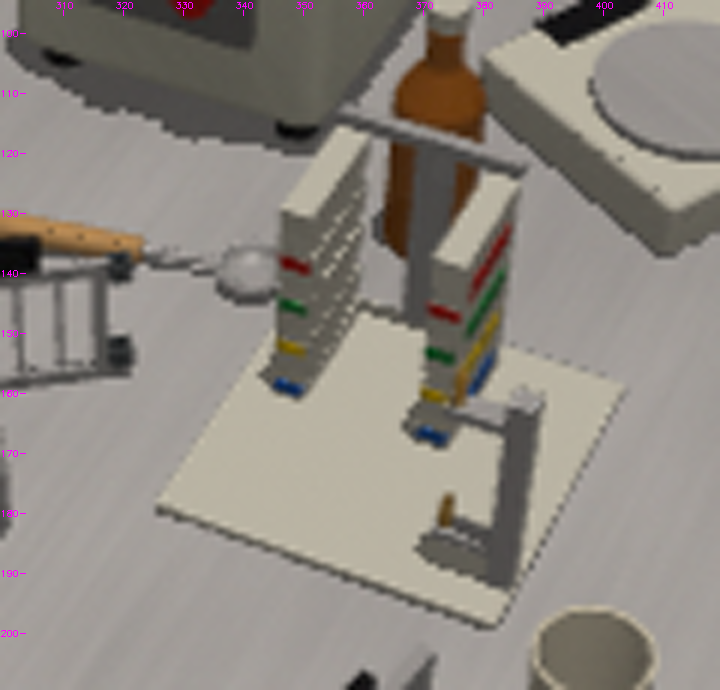

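View pics/t15.png

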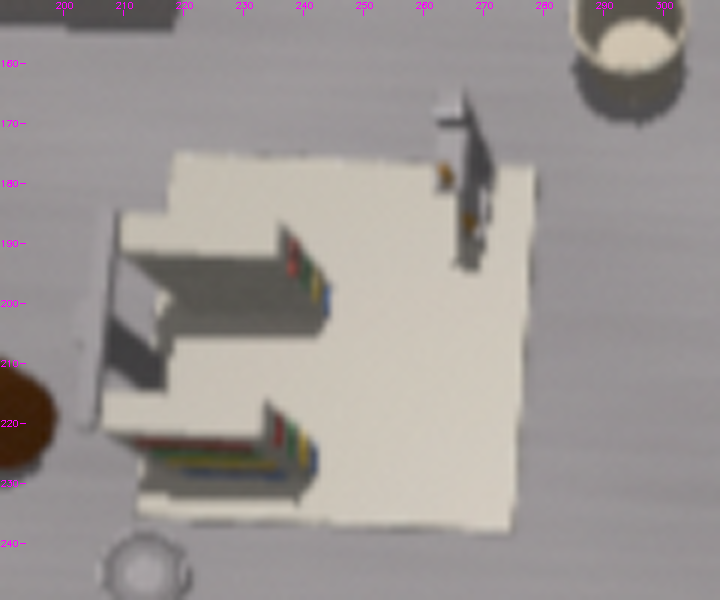

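View pics/t15b.png

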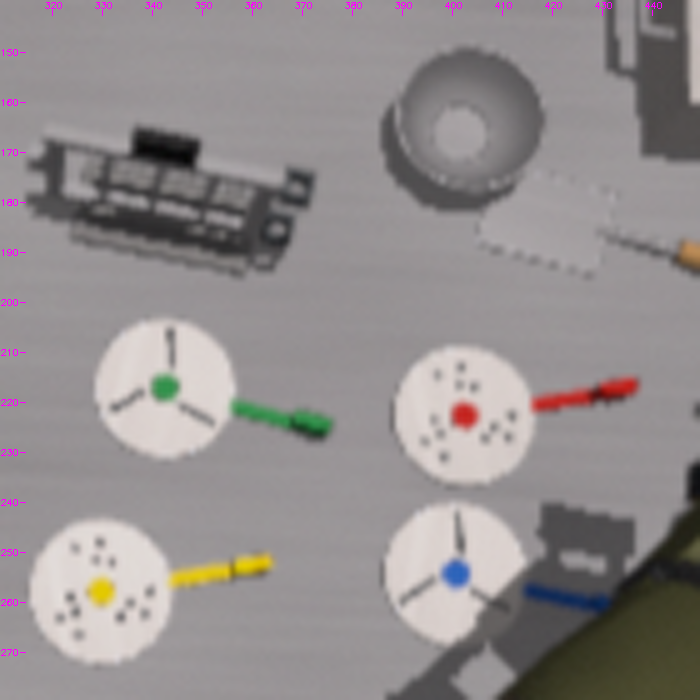

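View pics/s15b.png

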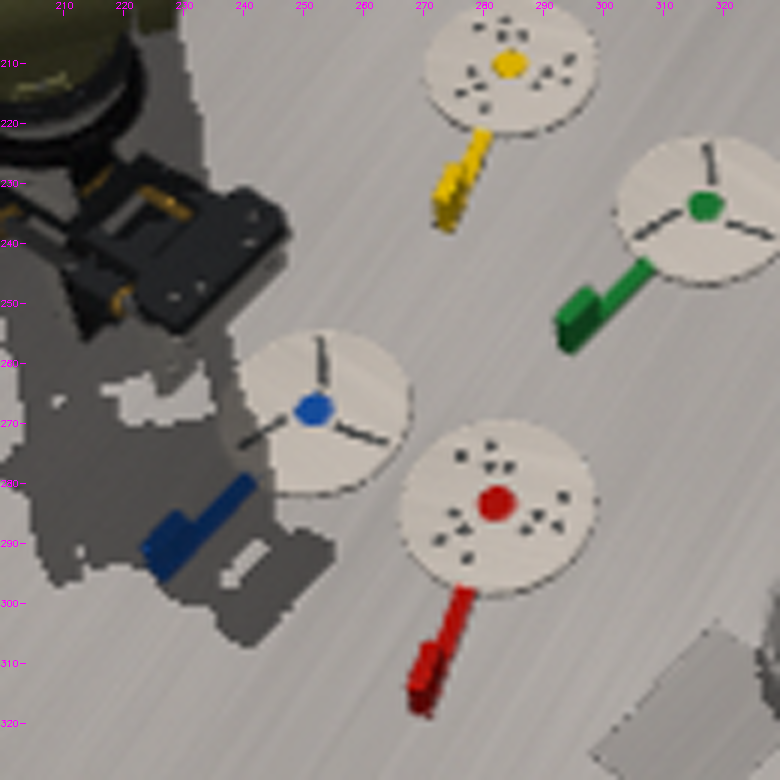

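play_rows(deltas=[[[20, -2, 3.5, 0, 0, 0, 44], [30, -2, 3, 0, 0, 0, 44], [30, 0, 0, 0, 0, 0, 44], [30, 0, 0, 0, 0, 0, 44], [20, 0, 0, 0, 0, 0, 44], [0, 0, 0, 0, 0, 0, 44], [0, 0, 0, 0, 0, 0, 44]]])

```text
time_s: 14.75
ee_pos: [0.4154, -0.389, 0.0506]
eef_rot: [0.909, 1.57, -0.811]
force: [-0.1, -0.4, -0.5]
grip_width: 0.0436
```

```bash
python3 - <<'E'
from plan import *
plan([.4158,-.3888,.006],np.radians(-8.6))
s=cam("scene"); crop(s,190,230,290,320,8,"s16.png")
E
```

```text
t 14.75 pos [ 0.4154 -0.389   0.0506] yaw -0.1494 F [-0.1 -0.4 -0.5] w 43.6 tilt [ 7.e-04 -7.e-04 -1.e+00] q [-0.82  0.51  1.61  0.    1.02 -0.67]
turn about tool x total 0.0007 rows 1 | shift mm [44.6  0.3 -0.3] rows 2 each [22.3  0.2 -0.1]
```

View pics/s16.png

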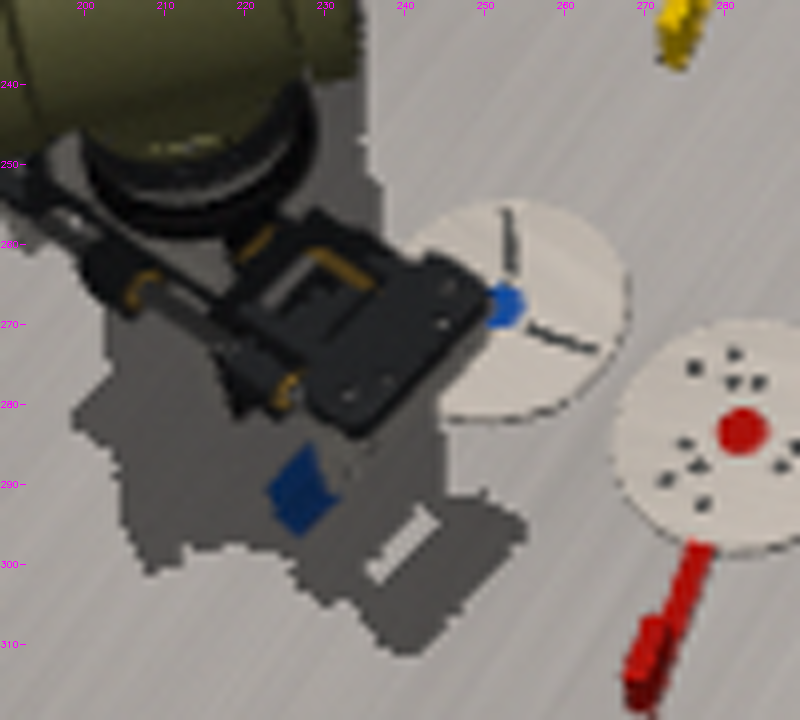

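```bash
python3 - <<'E'
from fit import *
s=cam("scene"); d=cam("top")
a=np.radians(81.4); ax=np.array([np.cos(a),np.sin(a),0]); ay=np.array([-ax[1],ax[0],0]); g=np.array([.4154,-.389,0])
dr=[]
B=[(np.array(x),np.array(y)) for x,y in box(-13,13,-5,5,5,30)]
f=lambda q:g+ax*q[0]+ay*q[1]+np.array([0,0,q[2]])
dr=[(f(x),f(y),(0,255,255)) for x,y in B]
crop(s,210,270,260,310,14,"s17.png",dr)
d["img"]=cv2.imread("pics/top0.png")[:,:,::-1];crop(d,380,235,445,275,11,"t17.png",dr)
E
```

```text
(no output)
```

View pics/s17.png

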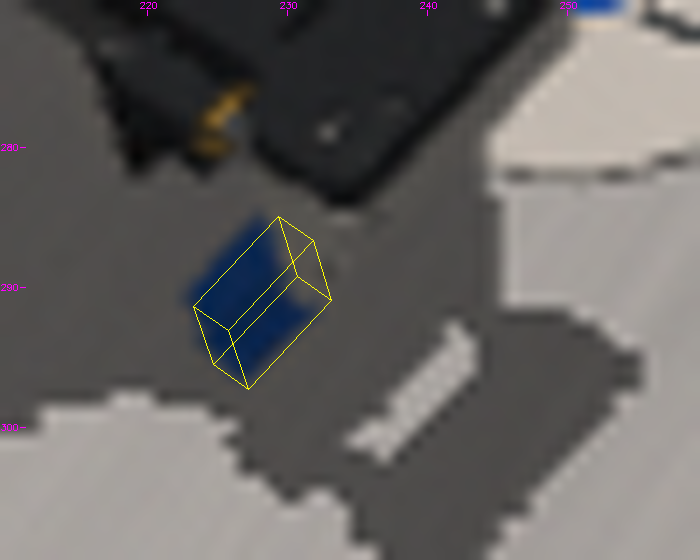

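View pics/t17.png

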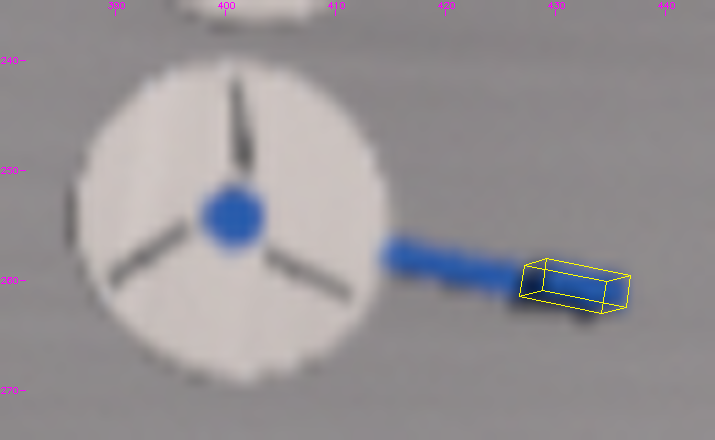

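play_rows(deltas=[[[20, 0, 0, 0, 0, 0, 44], [15, 0, 0, 0, 0, 0, 44], [8, 0, 0, 0, 0, 0, 44], [2, 0, 0, 0, 0, 0, 30], [0, 0, 0, 0, 0, 0, 16], [0, 0, 0, 0, 0, 0, 8], [0, 0, 0, 0, 0, 0, 4], [0, 0, 0, 0, 0, 0, 0], [0, 0, 0, 0, 0, 0, 0]]], grip_force=20)

```text
time_s: 15.8
ee_pos: [0.415, -0.3892, 0.0049]
eef_rot: [0.899, 1.57, -0.821]
force: [-0.6, 0.2, 4.0]
grip_width: 0.0102
```

play_rows(deltas=[[[0, 0, 0, 0, 0, 0, 0], [0, 0, 0, 0, 0, 0, 0]]], grip_force=60)

```text
time_s: 16.0
ee_pos: [0.415, -0.3891, 0.0049]
eef_rot: [0.91, 1.57, -0.811]
force: [0.1, 1.3, 5.2]
grip_width: 0.0096
```

```bash
python3 - <<'E'
from plan import *
plan([.4158,-.3888,.12],np.radians(-8.6))
E
```

```text
t 16.0 pos [ 0.415  -0.3891  0.0049] yaw -0.15 F [0.1 1.3 5.2] w 9.6 tilt [ 5.e-04 -5.e-04 -1.e+00] q [-0.82  0.58  1.63  0.    0.93 -0.67]
turn about tool x total 0.0001 rows 1 | shift mm [-115.1    0.8   -0.4] rows 3 each [-38.4   0.3  -0.1]
```

play_rows(deltas=[[[-10, 0, 0, 0, 0, 0, 0], [-25, 0, 0, 0, 0, 0, 0], [-35, 0, 0, 0, 0, 0, 0], [-40, 0, 0, 0, 0, 0, 0], [-40, 0, 0, 0, 0, 0, 0], [-30, 0, 0, 0, 0, 0, 0], [-10, 0, 0, 0, 0, 0, 0], [0, 0, 0, 0, 0, 0, 0], [0, 0, 0, 0, 0, 0, 0]]])

```text
time_s: 16.9
ee_pos: [0.4143, -0.3885, 0.1927]
eef_rot: [-2.212, 1.568, 2.35]
force: [0.2, -0.5, -2.0]
grip_width: 0.0097
```

```bash
cat > dv.py <<'E'
from fit import *
from plan import *
def discdr(col=(255,0,0),dz=.005,off=0,sag=0):
    o,M=st(); g=o["ee_pos"]; ax=-M[:,2]; 
    if ax[1]<0: ax=-ax
    ay=np.cross([0,0,1],ax); up=-M[:,0]
    b=g-up*dz+ax*off
    f=lambda x,y,z:b+ax*x+ay*y+up*z
    th=np.linspace(0,2*np.pi,49)
    C=[f(.105+.05*np.cos(t),.05*np.sin(t),.005) for t in th]
    dr=[(C[i],C[i+1],col) for i in range(48)]
    c=f(.105,0,.005)
    dr+=[(c-ax*.01,c+ax*.01,col),(c-ay*.01,c+ay*.01,col)]
    return dr,c
E
python3 - <<'E'
from dv import *
plan([.4158,-.3888,.12],np.radians(-8.6))
d=cam("top"); s=cam("scene")
dr,c=discdr(); print(c,proj(d,c),proj(s,c))
crop(d,360,190,460,270,8,"t18.png",dr); crop(s,200,170,320,280,6.5,"s18.png",dr)
E
```

```text
t 16.9 pos [ 0.4143 -0.3885  0.1927] yaw -0.15 F [ 0.2 -0.5 -2. ] w 9.7 tilt [-0.0017  0.0017 -1.    ] q [-0.82  0.35  1.48 -0.    1.31 -0.67]
turn about tool x total 0.0001 rows 1 | shift mm [72.7  1.5  0.1] rows 2 each [36.4  0.7  0. ]
[ 0.43002045 -0.28464971  0.19269394] [[413.84105247 249.41667332]] [[243.89606381 232.36505979]]
```

View pics/t18.png

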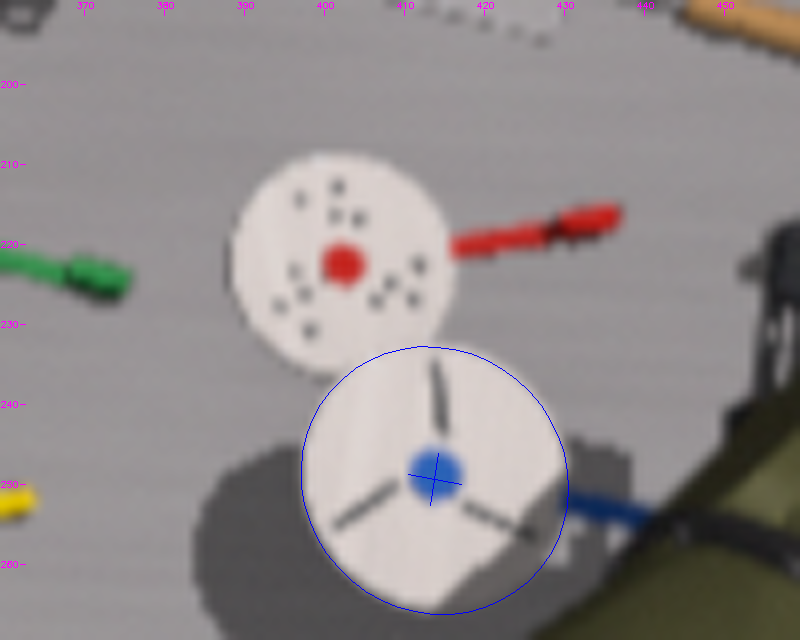

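View pics/s18.png

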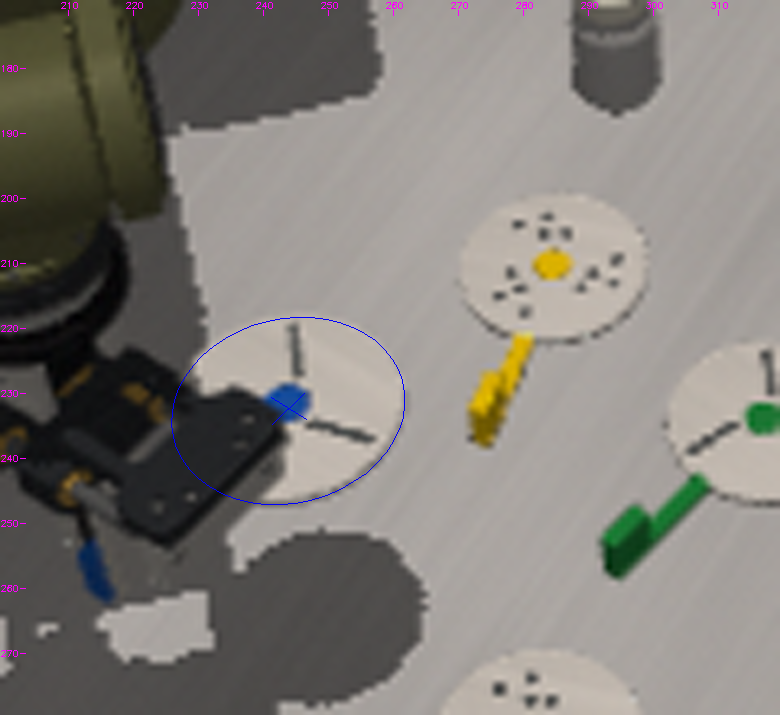

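```bash
cat >> dv.py <<'E'
RK=[.5457,.2712,1.5811]
def tgt(rx,z,a=.175,ry=0,off=0):
    c=T(RK,[rx,ry,0])[0]; y=RK[2]-a
    p=c[:2]-(.105+off)*np.array([np.cos(y),np.sin(y)]); return [*p,z],y-np.pi/2
E
python3 - <<'E'
from dv import *
plan(*tgt(-.075,.19)); print(tgt(-.075,.19),tgt(.046,.0295))
E
```

```text
t 17.0 pos [ 0.4143 -0.3885  0.1925] yaw -0.15 F [-0.8  0.2 -1.1] w 9.4 tilt [-0.0021  0.0022 -1.    ] q [-0.82  0.35  1.48 -0.    1.31 -0.67]
turn about tool x total 0.0147 rows 1 | shift mm [   2.5   34.5 -493.4] rows 13 each [  0.2   2.7 -38. ]
([np.float64(0.5292577204839506), np.float64(0.09262482134386982), 0.19], -0.16469632679489665) ([np.float64(0.5280109980862618), np.float64(0.2136183983769632), 0.0295], -0.16469632679489665)
```

play_rows(deltas=[[[0, 1, -15, 0.015, 0, 0, 0], [0, 2, -30, 0, 0, 0, 0], [0, 3, -40, 0, 0, 0, 0], [0, 3, -40, 0, 0, 0, 0], [0, 3, -40, 0, 0, 0, 0], [0, 3, -40, 0, 0, 0, 0], [0, 3, -40, 0, 0, 0, 0], [0, 3, -40, 0, 0, 0, 0], [0, 3, -40, 0, 0, 0, 0], [0, 3, -40, 0, 0, 0, 0]]])

```text
time_s: 18.0
ee_pos: [0.5009, -0.0316, 0.1932]
eef_rot: [-1.519, 1.569, 3.028]
force: [0.8, 0.1, -1.5]
grip_width: 0.0095
```

play_rows(deltas=[[[0, 3, -40, 0, 0, 0, 0], [0, 3, -40, 0, 0, 0, 0], [0, 3, -30, 0, 0, 0, 0], [0, 2, -17, 0, 0, 0, 0], [0, 0, 0, 0, 0, 0, 0], [0, 0, 0, 0, 0, 0, 0]]])

```text
time_s: 18.6
ee_pos: [0.5326, 0.0895, 0.1938]
eef_rot: [-1.09, 1.569, -2.825]
force: [0.1, -0.7, -1.5]
grip_width: 0.0098
```

```bash
python3 - <<'E'
from dv import *
plan(*tgt(-.075,.0295))
E
```

```text
t 18.6 pos [0.5326 0.0895 0.1938] yaw -0.1649 F [ 0.1 -0.7 -1.5] w 9.8 tilt [-1.2e-03 -4.0e-04 -1.0e+00] q [ 0.1   0.29  1.56 -0.    1.29  0.26]
turn about tool x total -0.0002 rows 1 | shift mm [164.3  -3.8  -2.5] rows 5 each [32.9 -0.8 -0.5]
```

play_rows(deltas=[[[20, -2, -1, 0, 0, 0, 0], [35, -1.8, -1.5, 0, 0, 0, 0], [35, 0, 0, 0, 0, 0, 0], [35, 0, 0, 0, 0, 0, 0], [30, 0, 0, 0, 0, 0, 0], [9, 0, 0, 0, 0, 0, 0], [0, 0, 0, 0, 0, 0, 0], [0, 0, 0, 0, 0, 0, 0]]])

```text
time_s: 19.4
ee_pos: [0.5303, 0.0928, 0.0319]
eef_rot: [1.835, 1.569, 0.098]
force: [0.3, -0.6, -0.8]
grip_width: 0.0097
```

```bash
python3 - <<'E'
from dv import *
plan(*tgt(-.075,.0295)); plan(*tgt(-.046,.0295))
d=cam("top"); s=cam("scene")
dr,c=discdr()
dr+=rackdr(RK,False)
crop(d,200,160,320,260,6,"t20.png",dr); crop(s,300,110,420,220,6,"s20.png",dr)
E
```

```text
t 19.4 pos [0.5303 0.0928 0.0319] yaw -0.1657 F [ 0.3 -0.6 -0.8] w 9.7 tilt [ 1.8e-03  2.0e-04 -1.0e+00] q [ 0.11  0.48  1.71 -0.    0.95  0.27]
turn about tool x total -0.001 rows 1 | shift mm [ 2.4 -1.   0.4] rows 1 each [ 2.4 -1.   0.4]
t 19.4 pos [0.5303 0.0928 0.0319] yaw -0.1657 F [ 0.3 -0.6 -0.8] w 9.7 tilt [ 1.8e-03  2.0e-04 -1.0e+00] q [ 0.11  0.48  1.71 -0.    0.95  0.27]
turn about tool x total -0.001 rows 1 | shift mm [  2.4  -6.  -28.2] rows 1 each [  2.4  -6.  -28.2]
```

View pics/t20.png

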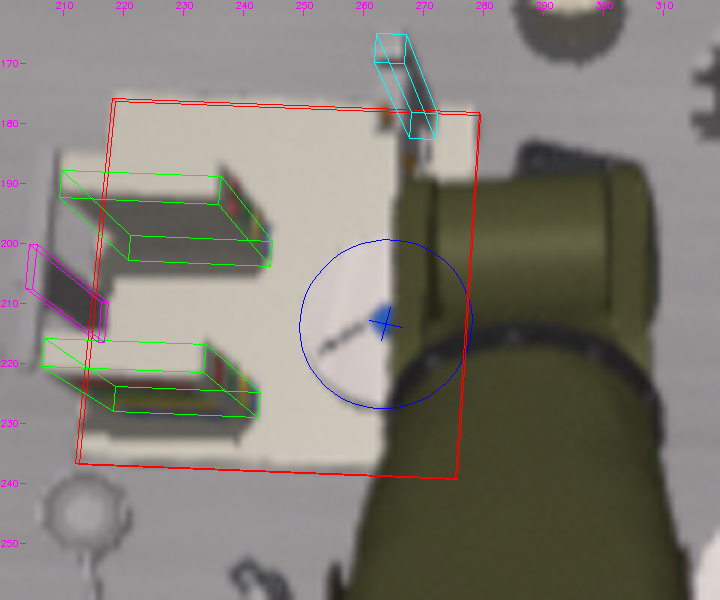

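View pics/s20.png

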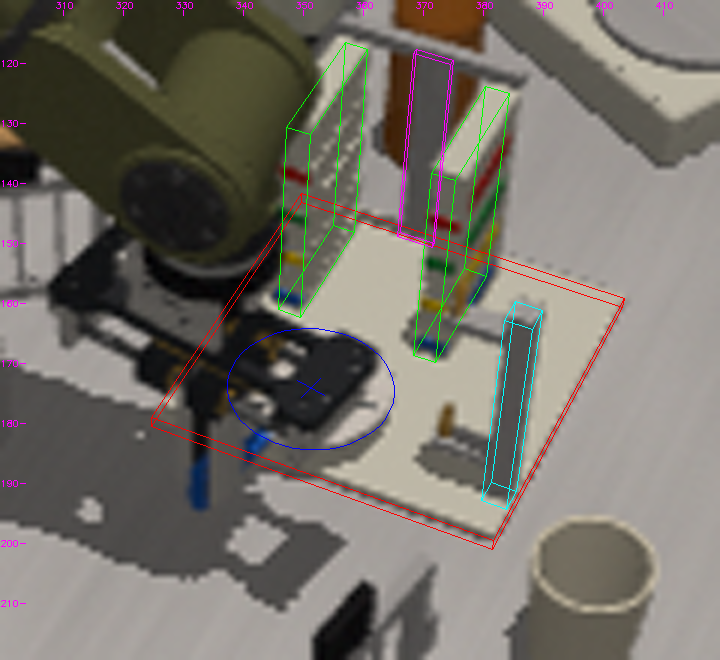

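play_rows(deltas=[[[2, -2, -6, 0, 0, 0, 0], [0, -2, -12, 0, 0, 0, 0], [0, -2, -10, 0, 0, 0, 0], [0, -1.5, -8, 0, 0, 0, 0], [0, -1.5, -8, 0, 0, 0, 0], [0, 0, 0, 0, 0, 0, 0]]])

```text
time_s: 20.1
ee_pos: [0.5277, 0.1393, 0.0284]
eef_rot: [-1.985, 1.571, 2.564]
force: [0.2, -1.0, -2.6]
grip_width: 0.0096
```

```bash
python3 - <<'E'
from dv import *
plan(*tgt(.046,.0295))
E
```

```text
t 20.1 pos [0.5277 0.1393 0.0284] yaw -0.1637 F [ 0.2 -1.  -2.6] w 9.6 tilt [-1.e-04  1.e-04 -1.e+00] q [0.19 0.5  1.69 0.   0.95 0.35]
turn about tool x total 0.001 rows 1 | shift mm [ -1.1 -11.9 -73.4] rows 2 each [ -0.6  -6.  -36.7]
```

play_rows(deltas=[[[-1, -1, -8, 0, 0, 0, 0], [0, -1.5, -9, 0, 0, 0, 0], [0, -1.5, -9, 0, 0, 0, 0], [0, -1.5, -9, 0, 0, 0, 0], [0, 0, 0, 0, 0, 0, 0]]])

```text
time_s: 20.6
ee_pos: [0.5281, 0.1747, 0.0294]
eef_rot: [2.904, 1.571, 1.169]
force: [0.5, -0.0, -1.5]
grip_width: 0.0096
```

```bash
python3 - <<'E'
from dv import *
plan(*tgt(.046,.0295))
E
```

```text
t 20.6 pos [0.5281 0.1747 0.0294] yaw -0.1639 F [ 0.5 -0.  -1.5] w 9.6 tilt [ 0.e+00  1.e-04 -1.e+00] q [0.25 0.52 1.66 0.   0.96 0.42]
turn about tool x total 0.0008 rows 1 | shift mm [ -0.1  -6.5 -38.3] rows 1 each [ -0.1  -6.5 -38.3]
```

play_rows(deltas=[[[0, -1.5, -9, 0, 0, 0, 0], [0, -1.5, -9, 0, 0, 0, 0], [0, -1.5, -8, 0, 0, 0, 0], [0, -0.5, -4, 0, 0, 0, 0], [0, -0.5, -3, 0, 0, 0, 0], [0, 0, 0, 0, 0, 0, 0]]])

```text
time_s: 21.2
ee_pos: [0.5282, 0.2073, 0.0294]
eef_rot: [2.236, 1.571, 0.501]
force: [-0.3, -0.4, -1.3]
grip_width: 0.0096
```

```bash
python3 - <<'E'
from dv import *
plan(*tgt(.046,.0295))
s=cam("scene"); dr,c=discdr(); print(c)
crop(s,300,110,420,220,6,"s21.png")
E
```

```text
t 21.2 pos [0.5282 0.2073 0.0294] yaw -0.1647 F [-0.3 -0.4 -1.3] w 9.6 tilt [ 0.  0. -1.] q [0.31 0.54 1.62 0.   0.98 0.47]
turn about tool x total 0.0 rows 1 | shift mm [-0.1 -1.2 -6.2] rows 1 each [-0.1 -1.2 -6.2]
[0.54537163 0.31062313 0.02937919]
```

View pics/s21.png

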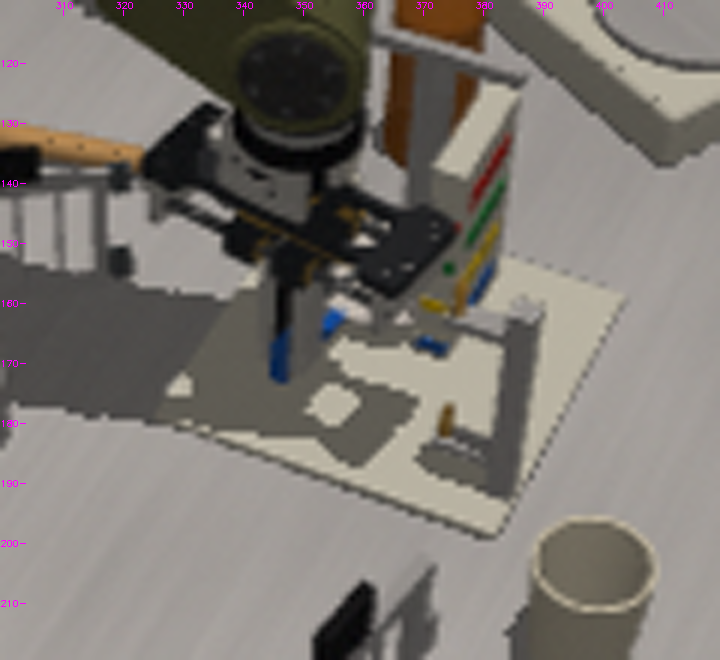

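play_rows(deltas=[[[0, -0.5, -3, 0, 0, 0, 0], [0, -0.5, -2, 0, 0, 0, 0], [0, 0, 0, 0, 0, 0, 0]]])

```text
time_s: 21.55
ee_pos: [0.528, 0.2123, 0.0295]
eef_rot: [2.353, 1.571, 0.617]
force: [-0.2, 0.1, -0.9]
grip_width: 0.0095
```

play_rows(deltas=[[[0, -0.4, -2, 0, 0, 0, 0], [0, -0.3, -2, 0, 0, 0, 0], [0, 0, 0, 0, 0, 0, 0]]])

```text
time_s: 21.85
ee_pos: [0.5279, 0.2156, 0.0294]
eef_rot: [-0.218, 1.569, -1.954]
force: [-0.9, -5.7, 0.8]
grip_width: 0.0091
```

play_rows(deltas=[[[1, 0, 0, 0, 0, 0, 0], [1, 0, 0, 0, 0, 0, 0], [0, 0, 0, 0, 0, 0, 14], [0, 0, 0, 0, 0, 0, 20], [0, 0, 0, 0, 0, 0, 24], [0, 0, 0, 0, 0, 0, 24], [-5, 0, 0, 0, 0, 0, 24], [-15, 0, 0, 0, 0, 0, 24], [-20, 0, 0, 0, 0, 0, 24], [-20, 0, 0, 0, 0, 0, 24]]])

```text
time_s: 22.85
ee_pos: [0.5281, 0.2163, 0.0894]
eef_rot: [2.075, 1.57, 0.339]
force: [-0.3, 0.2, 0.6]
grip_width: 0.0242
```

play_rows(deltas=[[[-30, 0, 0, 0, 0, 0, 24], [-40, 0, 0, 0, 0, 0, 24], [-40, 0, 0, 0, 0, 0, 24], [-10, 0, 10, 0, 0, 0, 40], [0, 0, 25, 0, 0, 0, 44], [0, 0, 40, 0, 0, 0, 44], [0, 0, 45, 0, 0, 0, 44], [0, 0, 45, 0, 0, 0, 44], [0, 0, 40, 0, 0, 0, 44], [0, 0, 0, 0, 0, 0, 44]]])

```text
time_s: 23.85
ee_pos: [0.4934, 0.0104, 0.208]
eef_rot: [0.668, 1.57, -1.071]
force: [0.4, 0.5, -0.5]
grip_width: 0.0443
```

```bash
python3 - <<'E'
from dv import *
plan(*tgt(.046,.0295))
d=cam("top"); s=cam("scene")
crop(s,300,100,420,220,6,"s22.png"); crop(d,200,150,320,250,6,"t22.png"); crop(d,300,190,450,290,5,"t22b.png"); crop(s,250,190,340,330,5.6,"s22b.png")
cv2.imwrite("pics/S22.png",s["img"][:,:,::-1]);cv2.imwrite("pics/T22.png",d["img"][:,:,::-1])
E
```

```text
t 23.85 pos [0.4934 0.0104 0.208 ] yaw -0.169 F [ 0.4  0.5 -0.5] w 44.3 tilt [ 3.e-04 -6.e-04 -1.e+00] q [-0.05  0.17  1.67 -0.    1.3   0.12]
turn about tool x total -0.0043 rows 1 | shift mm [ 178.5    0.8 -206.2] rows 7 each [ 25.5   0.1 -29.5]
```

View pics/s22.png

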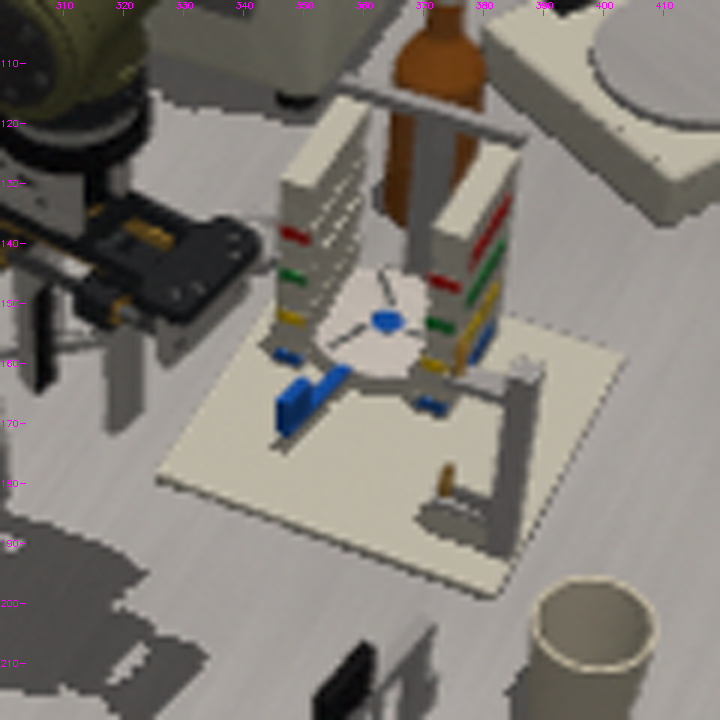

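View pics/t22.png

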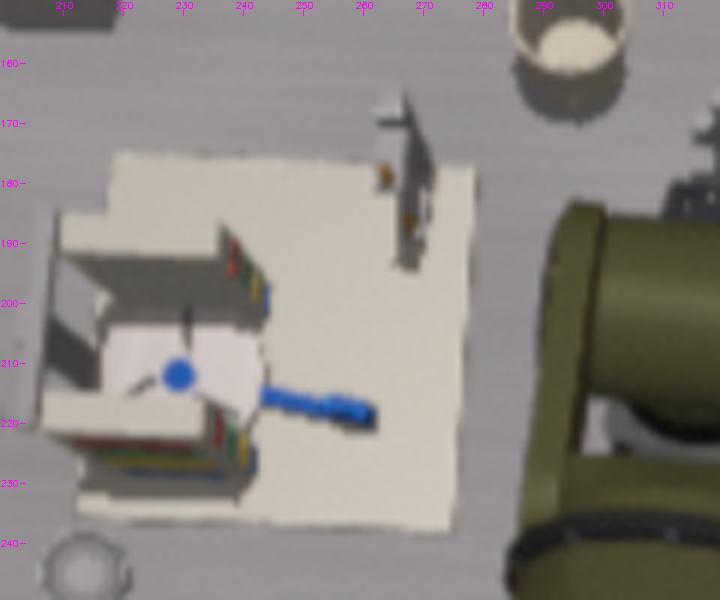

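View pics/t22b.png

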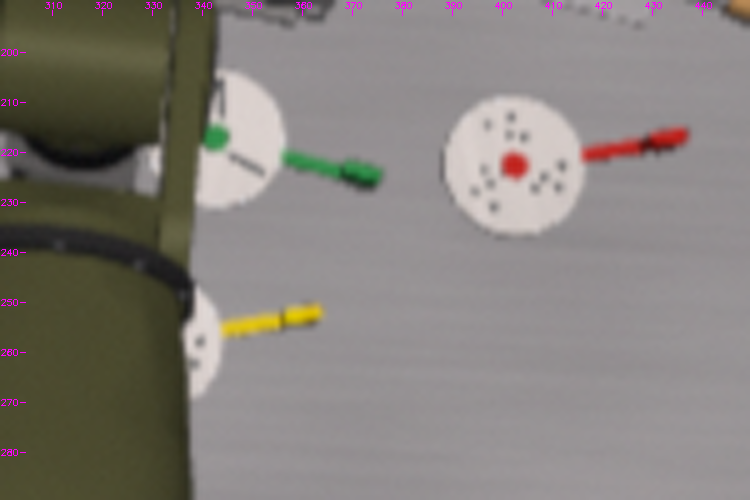

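View pics/s22b.png

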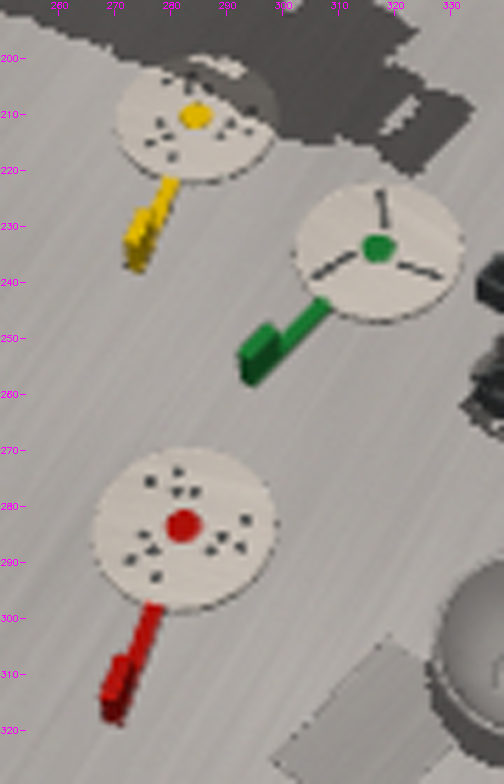

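```bash
cat >> dv.py <<'E'
def disc_from(tc,tg,sc,sg):
    """top centre, top grip, scene centre, scene grip pixels -> centre, axis angle, grip"""
    d=cam("top"); s=cam("scene")
    c1=unp(d,*tc,.005); c2=unp(s,*sc,.005); g1=unp(d,*tg,.022); g2=unp(s,*sg,.018)
    c=(c1+c2)/2; an=[np.arctan2(*(a-b)[1::-1]) for a,b in((c1,g1),(c2,g2))]
    a=np.mean(an); print("c1",c1.round(4),"c2",c2.round(4),"ang",np.degrees(an).round(1),"dist",np.linalg.norm((c1-g1)[:2]).round(3),np.linalg.norm((c2-g2)[:2]).round(3))
    g=c[:2]-.105*np.array([np.cos(a),np.sin(a)]); return g,a-np.pi/2
def griplook(g,yaw,name,sw,tw):
    s=cam("scene"); d=cam("top"); a=yaw+np.pi/2
    ax=np.array([np.cos(a),np.sin(a),0]); ay=np.array([-ax[1],ax[0],0]); g=np.array([*g,0])
    f=lambda q:g+ax*q[0]+ay*q[1]+np.array([0,0,q[2]])
    dr=[(f(x),f(y),(255,255,0)) for x,y in box(-13,13,-5,5,5,30)]
    dr+=[(f(x),f(y),(255,0,255)) for x,y in box(92,118,-.1,.1,5,5.1)]
    crop(s,*sw,7,"s_"+name,dr); crop(d,*tw,8,"t_"+name,dr)
E
python3 - <<'E'
from dv import *
g,y=disc_from((329.7,257.8),(357.5,252.9),(284.3,210),(275,233.2)); print(g,y)
plan([*g,.12],y)
griplook(g,y,"yel.png",(255,195,305,245),(310,240,375,275))
E
```

```text
c1 [ 0.4081 -0.0398  0.005 ] c2 [ 0.4027 -0.0366  0.005 ] ang [102.  104.5] dist 0.096 0.111
[ 0.42956551 -0.14039341] 0.23193387724824976
t 24.05 pos [0.4943 0.0146 0.2077] yaw -0.1645 F [ 0.6  0.8 -0.5] w 43.9 tilt [ 2.e-04  1.e-04 -1.e+00] q [-0.04  0.17  1.67  0.    1.3   0.12]
turn about tool x total -0.3964 rows 4 | shift mm [ 87.7 -98.7 136. ] rows 5 each [ 17.5 -19.7  27.2]
```

View pics/s_yel.png

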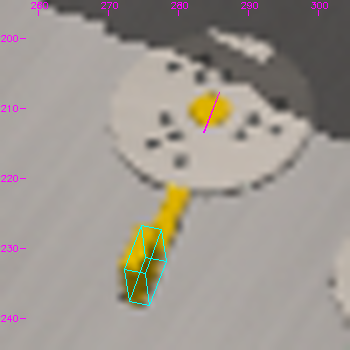

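View pics/t_yel.png

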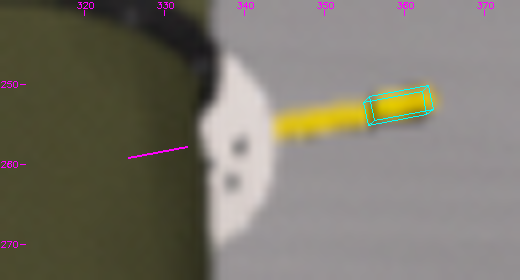

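play_rows(deltas=[[[0, 0, 0, -0.1, 0, 0, 44], [0, 0, 0, -0.1, 0, 0, 44], [0, 0, 0, -0.1, 0, 0, 44], [0, 0, 0, -0.096, 0, 0, 44], [0, -20, 27, 0, 0, 0, 44], [10, -20, 27, 0, 0, 0, 44], [25, -20, 27, 0, 0, 0, 44], [30, -20, 27, 0, 0, 0, 44], [30, -19, 28, 0, 0, 0, 44], [30, 0, 0, 0, 0, 0, 44]]])

```text
time_s: 25.15
ee_pos: [0.4284, -0.1429, 0.0815]
eef_rot: [0.337, 1.57, -1.004]
force: [-0.0, -0.8, 0.5]
grip_width: 0.044
```

```bash
python3 - <<'E'
from dv import *
plan([.4296,-.1404,.007],.232)
E
```

```text
t 25.15 pos [ 0.4284 -0.1429  0.0815] yaw 0.2295 F [-0.  -0.8  0.5] w 44.0 tilt [ 3.e-04 -5.e-04 -1.e+00] q [-0.4   0.24  1.92 -0.    0.98 -0.63]
turn about tool x total -0.0025 rows 1 | shift mm [74.5  1.8 -2.1] rows 2 each [37.2  0.9 -1.1]
```

play_rows(deltas=[[[25, 2, -2, 0, 0, 0, 44], [25, 0, 0, 0, 0, 0, 44], [15, 0, 0, 0, 0, 0, 44], [7, 0, 0, 0, 0, 0, 44], [0, 0, 0, 0, 0, 0, 44], [0, 0, 0, 0, 0, 0, 20], [0, 0, 0, 0, 0, 0, 10], [0, 0, 0, 0, 0, 0, 4], [0, 0, 0, 0, 0, 0, 0], [0, 0, 0, 0, 0, 0, 0]]], grip_force=20)

```text
time_s: 26.15
ee_pos: [0.4306, -0.1388, 0.0107]
eef_rot: [0.734, 1.57, -0.605]
force: [-2.0, 0.3, 3.0]
grip_width: 0.0101
```

play_rows(deltas=[[[0, 0, 0, 0, 0, 0, 0], [0, 0, 0, 0, 0, 0, 0]]], grip_force=60)

```text
time_s: 26.35
ee_pos: [0.4307, -0.1388, 0.0107]
eef_rot: [0.757, 1.57, -0.583]
force: [-1.8, 1.5, 5.7]
grip_width: 0.0097
```

play_rows(deltas=[[[-10, 0, 0, 0, 0, 0, 0], [-25, 0, 0, 0, 0, 0, 0], [-35, 0, 0, 0, 0, 0, 0], [-40, 0, 0, 0, 0, 0, 0], [-40, 0, 0, 0, 0, 0, 0], [-30, 0, 0, 0, 0, 0, 0], [-10, 0, 0, 0, 0, 0, 0], [0, 0, 0, 0, 0, 0, 0]]])

```text
time_s: 27.15
ee_pos: [0.4308, -0.1388, 0.2011]
eef_rot: [0.917, 1.569, -0.423]
force: [0.6, 0.6, -2.2]
grip_width: 0.0093
```

```bash
python3 - <<'E'
from dv import *
plan(*tgt(-.085,.20))
d=cam("top"); s=cam("scene")
dr,c=discdr(dz=.0107)
crop(d,290,200,400,280,7,"t24.png",dr); crop(s,230,130,340,230,7,"s24.png",dr)
E
```

```text
t 27.15 pos [ 0.4308 -0.1388  0.2011] yaw 0.231 F [ 0.6  0.6 -2.2] w 9.3 tilt [ 1.7e-03 -8.0e-04 -1.0e+00] q [-0.39  0.08  1.79 -0.    1.27 -0.62]
turn about tool x total 0.3957 rows 4 | shift mm [   1.1   60.9 -234.6] rows 7 each [  0.2   8.7 -33.5]
```

View pics/t24.png

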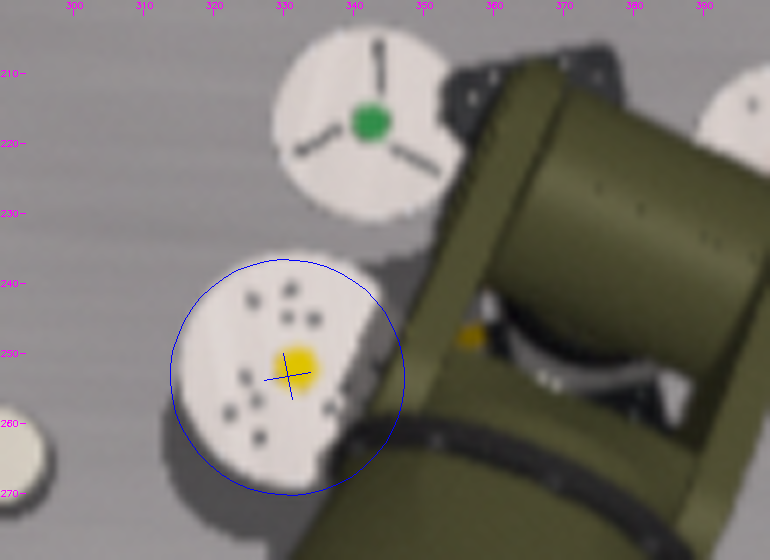

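View pics/s24.png

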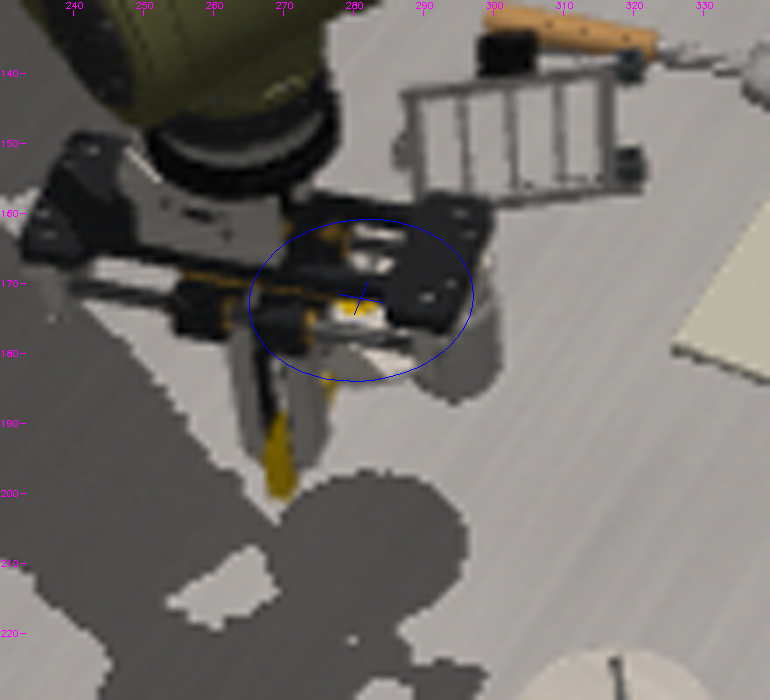

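play_rows(deltas=[[[0, 0, 0, 0.1, 0, 0, 0], [0, 0, 0, 0.1, 0, 0, 0], [0, 0, 0, 0.1, 0, 0, 0], [0, 0, 0, 0.096, 0, 0, 0], [0, 8, -30, 0, 0, 0, 0], [0, 10, -40, 0, 0, 0, 0], [0, 10, -40, 0, 0, 0, 0], [0, 10, -40, 0, 0, 0, 0], [0, 10, -40, 0, 0, 0, 0], [0, 9, -32, 0, 0, 0, 0]]])

```text
time_s: 28.25
ee_pos: [0.523, 0.073, 0.1982]
eef_rot: [-1.356, 1.567, -3.091]
force: [0.1, -0.8, -1.2]
grip_width: 0.0093
```

play_rows(deltas=[[[0, 3, -10, 0, 0, 0, 0], [25, 0, 0, 0, 0, 0, 0], [30, 0, 0, 0, 0, 0, 0], [30, 0, 0, 0, 0, 0, 0], [30, 0, 0, 0, 0, 0, 0], [10, 0, 0, 0, 0, 0, 0], [0, 0, 0, 0, 0, 0, 0], [0, 0, 0, 0, 0, 0, 0]]])

```text
time_s: 29.05
ee_pos: [0.5283, 0.0801, 0.0763]
eef_rot: [1.769, 1.57, 0.033]
force: [0.3, 0.3, -1.5]
grip_width: 0.0093
```

```bash
python3 - <<'E'
from dv import *
plan(*tgt(-.075,.069,off=-.003))
d=cam("top"); s=cam("scene")
dr,c=discdr(dz=.0107)
crop(d,200,160,320,260,6,"t25.png",dr); crop(s,300,110,420,220,6,"s25.png",dr)
E
```

```text
t 29.05 pos [0.5283 0.0801 0.0763] yaw -0.1652 F [ 0.3  0.3 -1.5] w 9.3 tilt [ 7.e-04  0.e+00 -1.e+00] q [ 0.08  0.41  1.7  -0.    1.03  0.25]
turn about tool x total -0.0005 rows 1 | shift mm [  7.3  -1.1 -15.5] rows 1 each [  7.3  -1.1 -15.5]
```

View pics/t25.png

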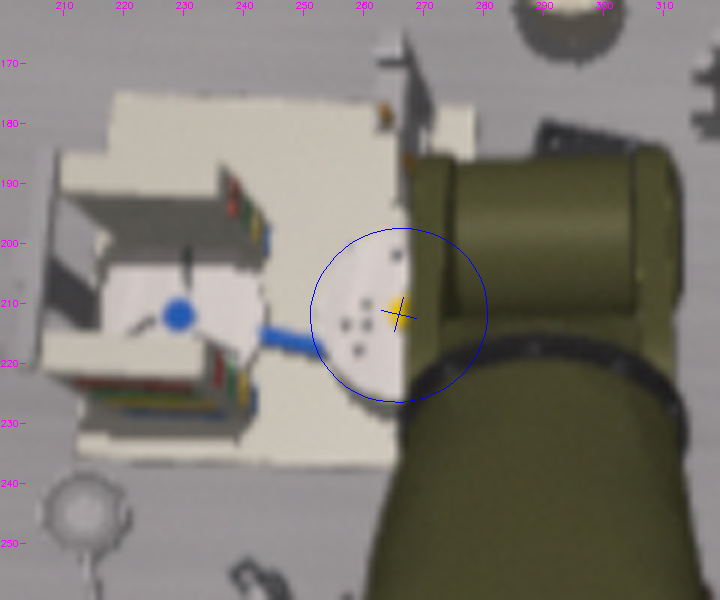

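View pics/s25.png

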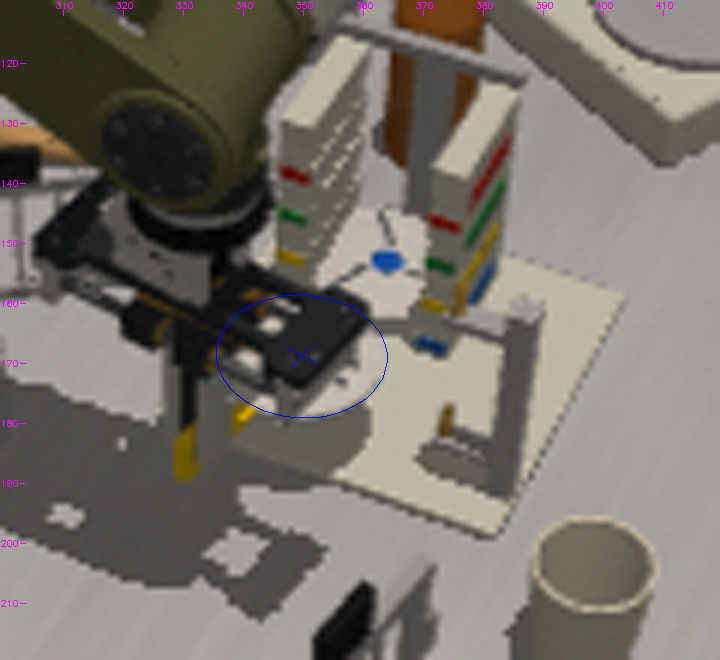

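```bash
python3 - <<'E'
from dv import *
plan(*tgt(-.040,.070,off=-.003));plan(*tgt(.046,.070,off=-.003))
E
```

```text
t 29.15 pos [0.5285 0.0803 0.0768] yaw -0.1651 F [-0.1 -0.3 -1.8] w 9.6 tilt [ 2.1e-03  2.0e-04 -1.0e+00] q [ 0.08  0.41  1.7  -0.    1.03  0.25]
turn about tool x total -0.0004 rows 1 | shift mm [  6.8  -7.4 -49.8] rows 2 each [  3.4  -3.7 -24.9]
t 29.15 pos [0.5285 0.0803 0.0768] yaw -0.1651 F [-0.1 -0.3 -1.8] w 9.6 tilt [ 2.1e-03  2.0e-04 -1.0e+00] q [ 0.08  0.41  1.7  -0.    1.03  0.25]
turn about tool x total -0.0004 rows 1 | shift mm [   6.8  -22.4 -134.4] rows 4 each [  1.7  -5.6 -33.6]
```

play_rows(deltas=[[[3, -1, -5, 0, 0, 0, 0], [3, -1.5, -10, 0, 0, 0, 0], [0, -1.5, -10, 0, 0, 0, 0], [0, -1.5, -10, 0, 0, 0, 0], [0, -1, -8, 0, 0, 0, 0], [0, -1, -7, 0, 0, 0, 0], [0, 0, 0, 0, 0, 0, 0], [0, 0, 0, 0, 0, 0, 0]]])

```text
time_s: 29.95
ee_pos: [0.5287, 0.1309, 0.0694]
eef_rot: [-0.282, 1.571, -2.018]
force: [-0.7, -0.1, -1.6]
grip_width: 0.0094
```

```bash
python3 - <<'E'
from dv import *
plan(*tgt(.046,.070,off=-.003))
d=cam("top"); s=cam("scene")
crop(d,210,170,290,240,9,"t26.png"); crop(s,310,110,400,200,8,"s26.png")
E
```

```text
t 29.95 pos [0.5287 0.1309 0.0694] yaw -0.1647 F [-0.7 -0.1 -1.6] w 9.4 tilt [-0.e+00 -1.e-04 -1.e+00] q [ 0.18  0.44  1.67 -0.    1.03  0.34]
turn about tool x total 0.0 rows 1 | shift mm [ -0.6 -14.2 -84.5] rows 3 each [ -0.2  -4.7 -28.2]
```

View pics/s26.png

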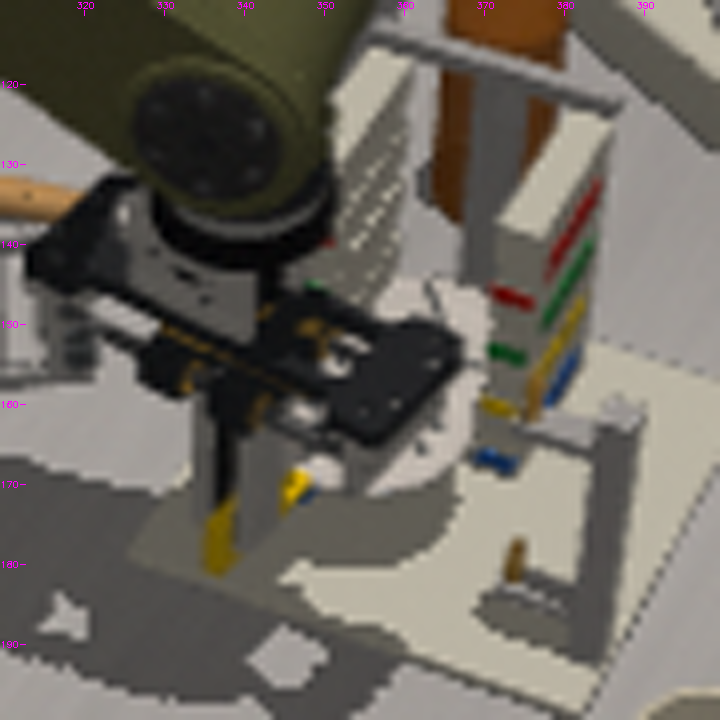

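play_rows(deltas=[[[0, -1.5, -9, 0, 0, 0, 0], [0, -1.5, -9, 0, 0, 0, 0], [0, -1.5, -9, 0, 0, 0, 0], [0, -1.5, -9, 0, 0, 0, 0], [0, 0, 0, 0, 0, 0, 0]]])

```text
time_s: 30.55
ee_pos: [0.5285, 0.1687, 0.0694]
eef_rot: [3.099, 1.571, 1.365]
force: [-0.5, -0.2, -3.1]
grip_width: 0.0097
```

play_rows(deltas=[[[0, -1.5, -9, 0, 0, 0, 0], [0, -1.5, -9, 0, 0, 0, 0], [0, -1.5, -9, 0, 0, 0, 0], [0, -1.5, -9, 0, 0, 0, 0], [0, 0, 0, 0, 0, 0, 0]]])

```text
time_s: 31.05
ee_pos: [0.5286, 0.205, 0.0694]
eef_rot: [2.574, 1.571, 0.839]
force: [0.1, 0.0, -1.5]
grip_width: 0.0095
```

```bash
python3 - <<'E'
from dv import *
plan(*tgt(.046,.070,off=-.003))
s=cam("scene"); crop(s,310,110,400,200,8,"s27.png")
E
```

```text
t 31.05 pos [0.5286 0.205  0.0694] yaw -0.1638 F [ 0.1  0.  -1.5] w 9.5 tilt [ 1.e-04  1.e-04 -1.e+00] q [0.31 0.48 1.61 0.   1.05 0.47]
turn about tool x total 0.0009 rows 1 | shift mm [ -0.6  -2.  -11.4] rows 1 each [ -0.6  -2.  -11.4]
```

View pics/s27.png

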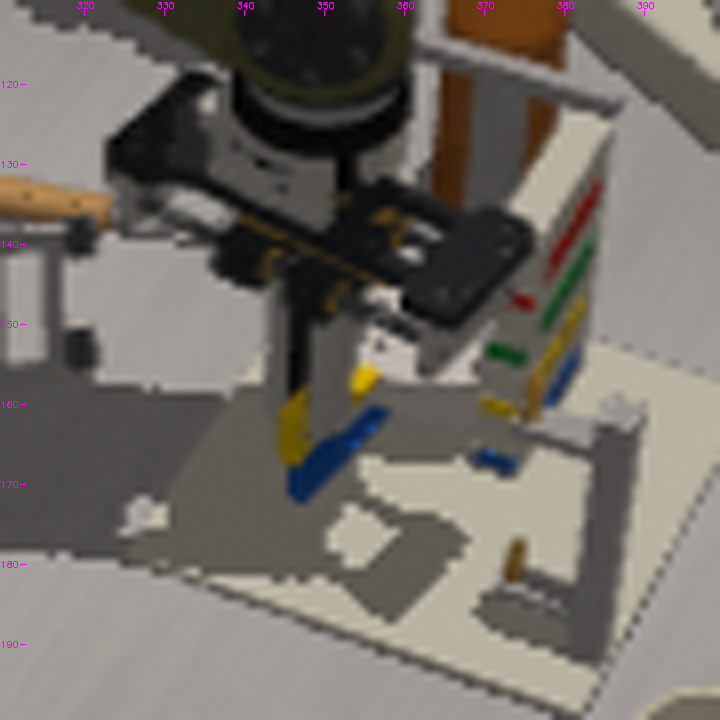

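Sliding in freely. Final approach to the stop.

play_rows(deltas=[[[0, -1, -5, 0, 0, 0, 0], [0, -0.5, -3, 0, 0, 0, 0], [0, -0.5, -2, 0, 0, 0, 0], [0, 0, 0, 0, 0, 0, 0]]])

```text
time_s: 31.5
ee_pos: [0.5283, 0.2142, 0.0694]
eef_rot: [-1.643, 1.571, 2.904]
force: [0.4, -0.8, -1.6]
grip_width: 0.0098
```

play_rows(deltas=[[[0, -0.4, -2, 0, 0, 0, 0], [0, -0.3, -2, 0, 0, 0, 0], [0, 0, 0, 0, 0, 0, 0]]])

```text
time_s: 31.8
ee_pos: [0.5283, 0.2182, 0.0694]
eef_rot: [0.013, 1.571, -1.722]
force: [-0.3, 0.6, -1.9]
grip_width: 0.0098
```

play_rows(deltas=[[[0, -0.3, -1.5, 0, 0, 0, 0], [0, -0.3, -1.5, 0, 0, 0, 0], [0, 0, 0, 0, 0, 0, 0]]])

```text
time_s: 32.1
ee_pos: [0.528, 0.2187, 0.0692]
eef_rot: [-0.19, 1.566, -1.926]
force: [-1.9, -19.3, 3.0]
grip_width: 0.0097
```

play_rows(deltas=[[[1, 0.3, 1.5, 0, 0, 0, 0], [1, 0, 0, 0, 0, 0, 0], [0, 0, 0, 0, 0, 0, 14], [0, 0, 0, 0, 0, 0, 20], [0, 0, 0, 0, 0, 0, 24], [0, 0, 0, 0, 0, 0, 24], [-5, 0, 0, 0, 0, 0, 24], [-15, 0, 0, 0, 0, 0, 24], [-20, 0, 0, 0, 0, 0, 24], [-30, 0, 0, 0, 0, 0, 24]]])

```text
time_s: 33.1
ee_pos: [0.5278, 0.2195, 0.1384]
eef_rot: [-1.081, 1.569, -2.816]
force: [-0.8, -0.3, 1.1]
grip_width: 0.0238
```

play_rows(deltas=[[[-30, 0, 0, 0, 0, 0, 24], [-30, 0, 0, 0, 0, 0, 24], [-10, 0, 10, 0, 0, 0, 40], [0, 0, 25, 0, 0, 0, 44], [0, 0, 40, 0, 0, 0, 44], [0, 0, 45, 0, 0, 0, 44], [0, 0, 45, 0, 0, 0, 44], [0, 0, 40, 0, 0, 0, 44], [0, 0, 0, 0, 0, 0, 44]]])

```text
time_s: 34.0
ee_pos: [0.4936, 0.0136, 0.2075]
eef_rot: [-0.042, 1.57, -1.782]
force: [-0.0, 1.1, -0.5]
grip_width: 0.0439
```

```bash
python3 - <<'E'
from dv import *
plan(*tgt(.046,.0295))
d=cam("top"); s=cam("scene")
crop(s,300,100,420,200,6,"s28.png"); crop(d,200,160,290,250,6,"t28.png"); 
g,y=disc_from((342.9,217),(371.3,224.3),(317.3,233.7),(295.5,252.8)); print(g,y); plan([*g,.14],y)
griplook(g,y,"gre.png",(280,215,345,270),(320,195,390,240))
E
```

```text
t 34.0 pos [0.4936 0.0136 0.2075] yaw -0.169 F [-0.   1.1 -0.5] w 43.9 tilt [-1.e-04 -6.e-04 -1.e+00] q [-0.05  0.17  1.67 -0.    1.3   0.12]
turn about tool x total -0.0043 rows 1 | shift mm [ 178.     1.2 -203. ] rows 7 each [ 25.4   0.2 -29. ]
c1 [ 0.5541 -0.0804  0.005 ] c2 [ 0.5502 -0.0754  0.005 ] ang [76.2 77.8] dist 0.102 0.108
[ 0.52863377 -0.18023812] -0.22614802524372646
t 34.2 pos [0.4945 0.018  0.2074] yaw -0.1645 F [-0.1  0.1  0.4] w 44.0 tilt [-1.e-04  1.e-04 -1.e+00] q [-0.04  0.18  1.67  0.    1.3   0.13]
turn about tool x total 0.0616 rows 1 | shift mm [ 67.4  77.7 185.5] rows 6 each [11.2 12.9 30.9]
```

View pics/s28.png

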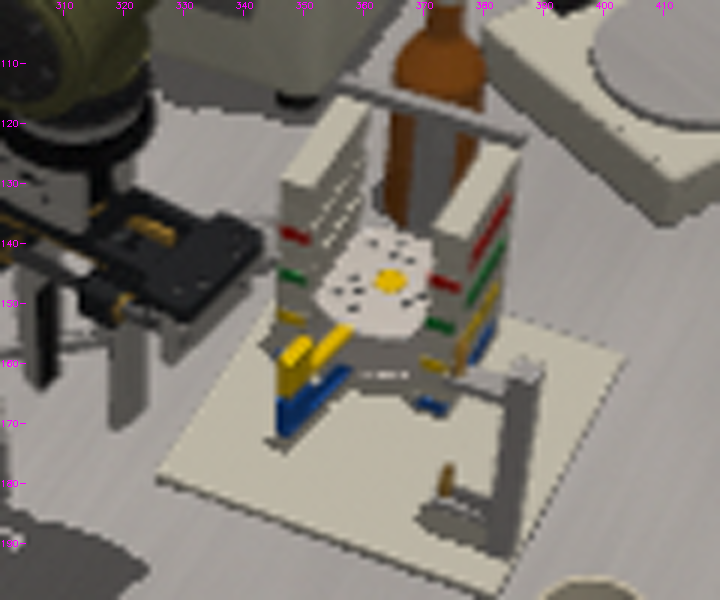

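View pics/t28.png

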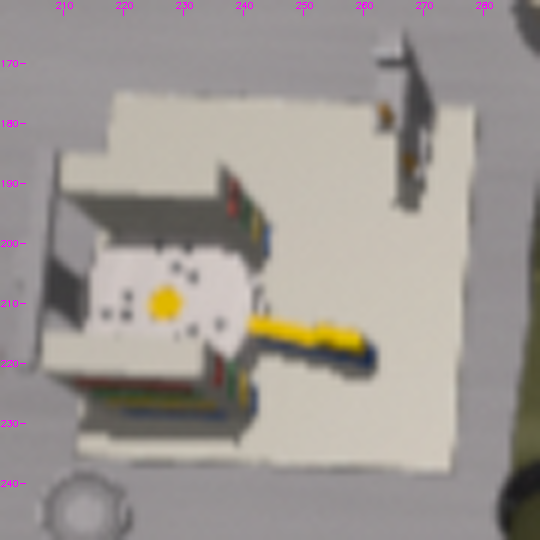

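View pics/s_gre.png

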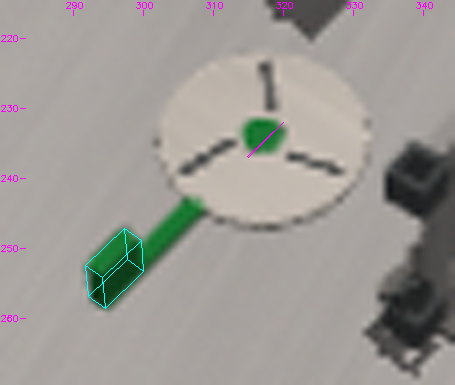

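View pics/t_gre.png

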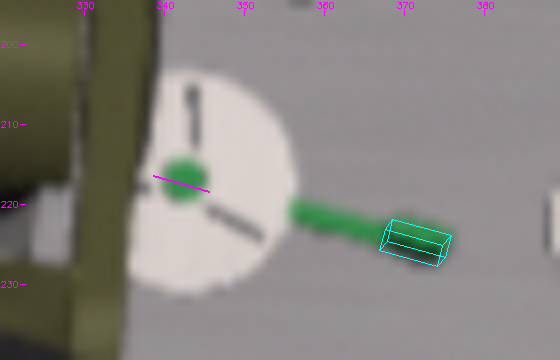

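play_rows(deltas=[[[0, 8, 20, 0.03, 0, 0, 44], [0, 14, 33, 0.032, 0, 0, 44], [0, 14, 33, 0, 0, 0, 44], [0, 14, 33, 0, 0, 0, 44], [10, 14, 33, 0, 0, 0, 44], [25, 14, 33, 0, 0, 0, 44], [35, 0, 0, 0, 0, 0, 44], [35, 0, 0, 0, 0, 0, 44], [20, 0, 0, 0, 0, 0, 44], [0, 0, 0, 0, 0, 0, 44]]])

```text
time_s: 35.3
ee_pos: [0.5303, -0.1786, 0.0796]
eef_rot: [-1.738, 1.566, 2.748]
force: [0.6, 0.4, 1.0]
grip_width: 0.0439
```

```bash
python3 - <<'E'
from dv import *
plan([.5286,-.1802,.009],-.226)
E
```

```text
t 35.3 pos [ 0.5303 -0.1786  0.0796] yaw -0.2258 F [0.6 0.4 1. ] w 43.9 tilt [-0.0049  0.002  -1.    ] q [-0.39  0.46  1.62  0.    1.07 -0.16]
turn about tool x total 0.0002 rows 1 | shift mm [70.6 -1.3  1.9] rows 2 each [35.3 -0.7  1. ]
```

play_rows(deltas=[[[25, -1, 2, 0, 0, 0, 44], [25, 0, 0, 0, 0, 0, 44], [15, 0, 0, 0, 0, 0, 44], [6, 0, 0, 0, 0, 0, 44], [0, 0, 0, 0, 0, 0, 44], [0, 0, 0, 0, 0, 0, 20], [0, 0, 0, 0, 0, 0, 10], [0, 0, 0, 0, 0, 0, 4], [0, 0, 0, 0, 0, 0, 0], [0, 0, 0, 0, 0, 0, 0]]], grip_force=20)

```text
time_s: 36.3
ee_pos: [0.5301, -0.1817, 0.0118]
eef_rot: [1.287, 1.57, -0.511]
force: [0.5, -0.1, 2.3]
grip_width: 0.0096
```

play_rows(deltas=[[[0, 0, 0, 0, 0, 0, 0], [0, 0, 0, 0, 0, 0, 0]]], grip_force=60)

```text
time_s: 36.5
ee_pos: [0.5301, -0.1817, 0.0117]
eef_rot: [1.309, 1.57, -0.488]
force: [-1.3, 0.3, 4.2]
grip_width: 0.0092
```

play_rows(deltas=[[[-10, 0, 0, 0, 0, 0, 0], [-25, 0, 0, 0, 0, 0, 0], [-35, 0, 0, 0, 0, 0, 0], [-40, 0, 0, 0, 0, 0, 0], [-40, 0, 0, 0, 0, 0, 0], [-30, 0, 0, 0, 0, 0, 0], [-10, 0, 0, 0, 0, 0, 0], [0, 0, 0, 0, 0, 0, 0]]])

```text
time_s: 37.3
ee_pos: [0.5302, -0.1817, 0.2022]
eef_rot: [1.383, 1.569, -0.415]
force: [0.2, 0.2, -2.2]
grip_width: 0.0095
```

```bash
python3 - <<'E'
from dv import *
plan(*tgt(-.085,.20))
d=cam("top"); s=cam("scene")
dr,c=discdr(dz=.0117)
crop(d,300,180,410,260,7,"t30.png",dr); crop(s,260,140,370,240,7,"s30.png",dr)
E
```

```text
t 37.3 pos [ 0.5302 -0.1817  0.2022] yaw -0.2269 F [ 0.2  0.2 -2.2] w 9.5 tilt [ 1.6e-03 -7.0e-04 -1.0e+00] q [-0.4   0.32  1.5  -0.    1.32 -0.17]
turn about tool x total -0.0622 rows 1 | shift mm [   2.2  -44.1 -260.6] rows 7 each [  0.3  -6.3 -37.2]
```

View pics/t30.png

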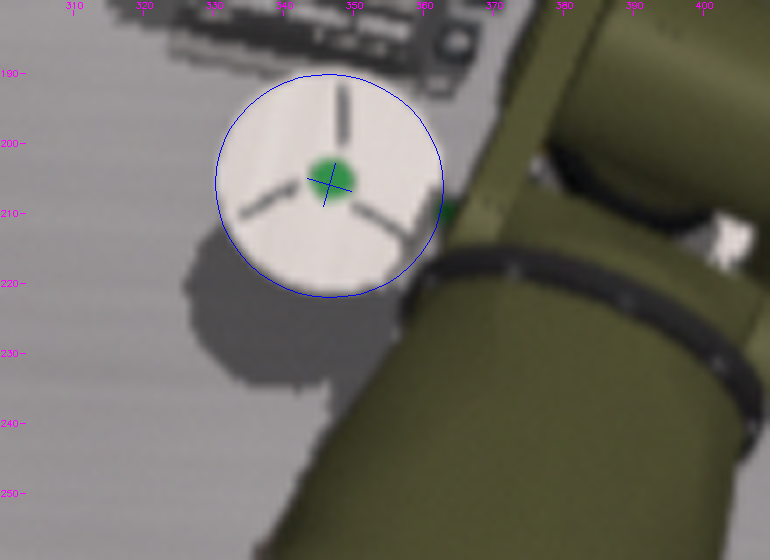

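View pics/s30.png

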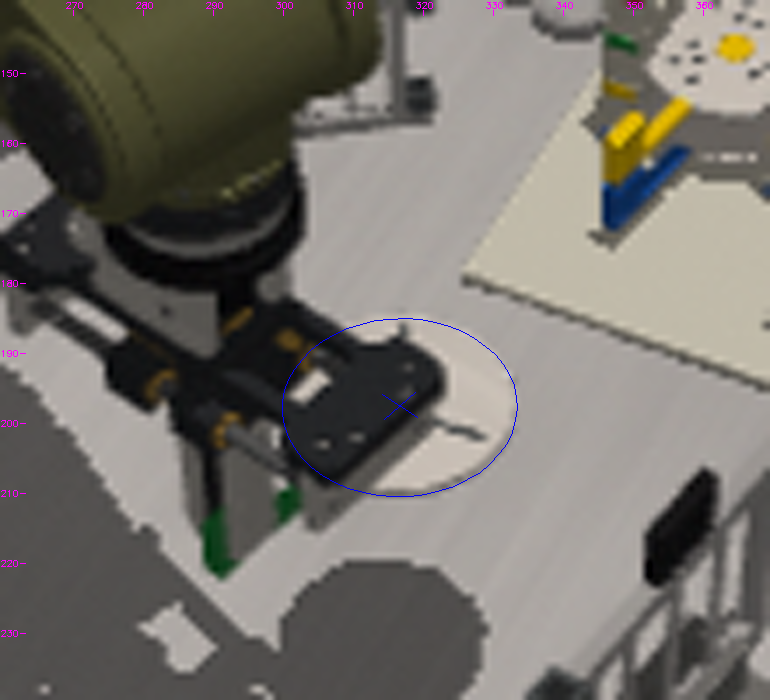

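play_rows(deltas=[[[0, -3, -15, -0.03, 0, 0, 0], [0, -6, -32, -0.032, 0, 0, 0], [0, -7, -40, 0, 0, 0, 0], [0, -7, -40, 0, 0, 0, 0], [0, -7, -40, 0, 0, 0, 0], [0, -7, -40, 0, 0, 0, 0], [0, -6, -35, 0, 0, 0, 0], [0, -3, -18, 0, 0, 0, 0], [20, 0, 0, 0, 0, 0, 0], [30, 0, 0, 0, 0, 0, 0]]])

```text
time_s: 38.4
ee_pos: [0.529, 0.084, 0.1507]
eef_rot: [1.919, 1.57, 0.186]
force: [1.2, -0.6, -2.3]
grip_width: 0.0096
```

play_rows(deltas=[[[25, 0, 0, 0, 0, 0, 0], [10, 0, 0, 0, 0, 0, 0], [0, 0, 0, 0, 0, 0, 0], [0, 0, 0, 0, 0, 0, 0]]])

```text
time_s: 38.8
ee_pos: [0.5295, 0.0827, 0.1171]
eef_rot: [1.925, 1.57, 0.19]
force: [0.4, 0.0, -1.6]
grip_width: 0.0094
```

```bash
python3 - <<'E'
from dv import *
plan(*tgt(-.06,.105));plan(*tgt(.046,.105))
d=cam("top"); s=cam("scene")
dr,c=discdr(dz=.0117)
crop(d,200,160,320,260,6,"t31.png",dr); crop(s,300,110,420,220,6,"s31.png",dr)
E
```

```text
t 38.8 pos [0.5295 0.0827 0.1171] yaw -0.1646 F [ 0.4  0.  -1.6] w 9.4 tilt [ 6.e-04  1.e-04 -1.e+00] q [0.09 0.36 1.66 0.   1.12 0.25]
turn about tool x total 0.0001 rows 1 | shift mm [ 12.1  -4.5 -24.6] rows 1 each [ 12.1  -4.5 -24.6]
t 38.8 pos [0.5295 0.0827 0.1171] yaw -0.1646 F [ 0.4  0.  -1.6] w 9.4 tilt [ 6.e-04  1.e-04 -1.e+00] q [0.09 0.36 1.66 0.   1.12 0.25]
turn about tool x total 0.0001 rows 1 | shift mm [  12.1  -23.  -128.9] rows 4 each [  3.   -5.7 -32.2]
```

View pics/s31.png

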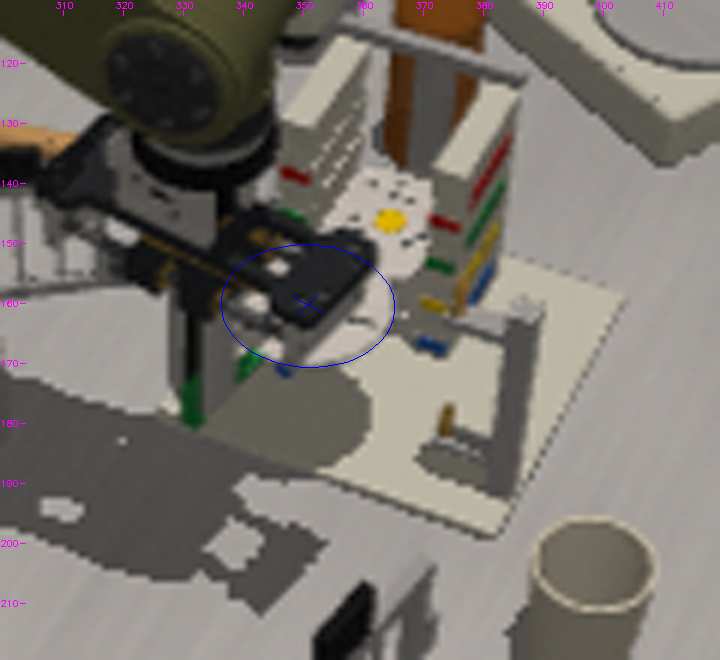

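play_rows(deltas=[[[8, 0, 0, 0, 0, 0, 0], [4, -1, -5, 0, 0, 0, 0], [0, -1.8, -10, 0, 0, 0, 0], [0, -1.8, -10, 0, 0, 0, 0], [0, -1.8, -10, 0, 0, 0, 0], [0, -1.6, -9, 0, 0, 0, 0], [0, 0, 0, 0, 0, 0, 0], [0, 0, 0, 0, 0, 0, 0]]])

```text
time_s: 39.7
ee_pos: [0.5286, 0.1273, 0.1045]
eef_rot: [0.399, 1.571, -1.336]
force: [-0.6, -0.0, -1.4]
grip_width: 0.0097
```

```bash
python3 - <<'E'
from dv import *
plan(*tgt(.046,.105))
E
```

```text
t 39.7 pos [0.5286 0.1273 0.1045] yaw -0.1644 F [-0.6 -0.  -1.4] w 9.7 tilt [ 0.e+00 -1.e-04 -1.e+00] q [ 0.17  0.39  1.65 -0.    1.1   0.33]
turn about tool x total 0.0003 rows 1 | shift mm [ -0.5 -14.7 -85. ] rows 3 each [ -0.2  -4.9 -28.3]
```

play_rows(deltas=[[[0, -1.5, -9, 0, 0, 0, 0], [0, -1.5, -9, 0, 0, 0, 0], [0, -1.5, -9, 0, 0, 0, 0], [0, -1.5, -9, 0, 0, 0, 0], [0, 0, 0, 0, 0, 0, 0]]])

```text
time_s: 40.2
ee_pos: [0.5285, 0.1648, 0.1044]
eef_rot: [-2.906, 1.571, 1.643]
force: [-0.3, -0.5, -0.8]
grip_width: 0.0096
```

play_rows(deltas=[[[0, -1.5, -9, 0, 0, 0, 0], [0, -1.5, -9, 0, 0, 0, 0], [0, -1.5, -9, 0, 0, 0, 0], [0, -1.5, -9, 0, 0, 0, 0], [0, -1, -5, 0, 0, 0, 0], [0, 0, 0, 0, 0, 0, 0]]])

```text
time_s: 40.8
ee_pos: [0.5283, 0.2059, 0.1044]
eef_rot: [-1.433, 1.571, 3.115]
force: [-0.3, -0.2, -0.8]
grip_width: 0.0093
```

```bash
python3 - <<'E'
from dv import *
plan(*tgt(.046,.105))
s=cam("scene"); crop(s,310,110,400,200,8,"s32.png")
E
```

```text
t 40.8 pos [0.5283 0.2059 0.1044] yaw -0.1642 F [-0.3 -0.2 -0.8] w 9.3 tilt [-1.e-04  0.e+00 -1.e+00] q [0.31 0.44 1.58 0.   1.12 0.47]
turn about tool x total 0.0005 rows 1 | shift mm [-0.6 -1.6 -7.6] rows 1 each [-0.6 -1.6 -7.6]
```

View pics/s32.png

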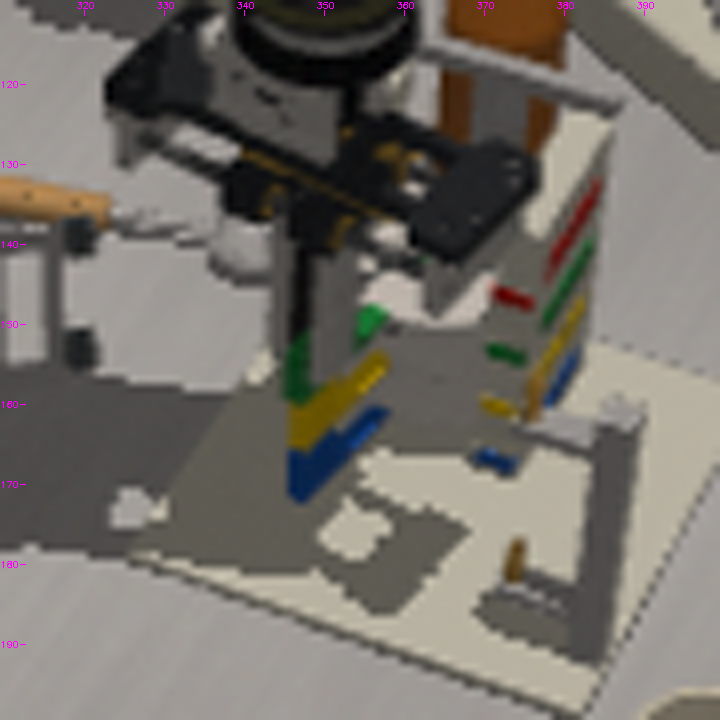

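play_rows(deltas=[[[0, -1, -5, 0, 0, 0, 0], [0, -0.4, -2, 0, 0, 0, 0], [0, -0.3, -1.5, 0, 0, 0, 0], [0, 0, 0, 0, 0, 0, 0]]])

```text
time_s: 41.25
ee_pos: [0.5281, 0.214, 0.1044]
eef_rot: [-0.214, 1.571, -1.95]
force: [0.2, -0.7, -1.6]
grip_width: 0.0094
```

play_rows(deltas=[[[0, -0.3, -1.5, 0, 0, 0, 0], [0, 0, 0, 0, 0, 0, 0]]])

```text
time_s: 41.45
ee_pos: [0.5281, 0.2153, 0.1044]
eef_rot: [-0.074, 1.571, -1.81]
force: [-0.1, -0.9, -1.3]
grip_width: 0.0098
```

play_rows(deltas=[[[0, -0.3, -1.5, 0, 0, 0, 0], [0, -0.1, -0.5, 0, 0, 0, 0], [0, 0, 0, 0, 0, 0, 0]]])

```text
time_s: 41.75
ee_pos: [0.528, 0.2156, 0.1043]
eef_rot: [-0.134, 1.568, -1.87]
force: [-1.7, -13.3, 2.2]
grip_width: 0.0094
```

Contact with the stop. I release and go for red.

play_rows(deltas=[[[1, 0.2, 1, 0, 0, 0, 0], [1, 0, 0, 0, 0, 0, 0], [0, 0, 0, 0, 0, 0, 14], [0, 0, 0, 0, 0, 0, 20], [0, 0, 0, 0, 0, 0, 24], [0, 0, 0, 0, 0, 0, 24], [-5, 0, 0, 0, 0, 0, 24], [-15, 0, 0, 0, 0, 0, 24], [-20, 0, 0, 0, 0, 0, 24], [-30, 0, 0, 0, 0, 0, 24]]])

```text
time_s: 42.75
ee_pos: [0.5275, 0.2163, 0.1725]
eef_rot: [-1.109, 1.569, -2.845]
force: [-0.1, -0.8, 0.1]
grip_width: 0.0236
```

play_rows(deltas=[[[-30, 0, 0, 0, 0, 0, 24], [-10, 0, 10, 0, 0, 0, 40], [0, 0, 25, 0, 0, 0, 44], [0, 0, 40, 0, 0, 0, 44], [0, 0, 45, 0, 0, 0, 44], [0, 0, 45, 0, 0, 0, 44], [0, 0, 45, 0, 0, 0, 44], [0, 0, 45, 0, 0, 0, 44], [0, 0, 0, 0, 0, 0, 44]]])

```text
time_s: 43.65
ee_pos: [0.485, -0.0393, 0.212]
eef_rot: [-0.652, 1.57, -2.393]
force: [0.4, 0.7, -0.2]
grip_width: 0.0444
```

```bash
python3 - <<'E'
from dv import *
d=cam("top"); s=cam("scene")
crop(s,300,100,420,200,6,"s33.png"); crop(d,200,160,290,250,6,"t33.png"); 
g,y=disc_from((402.4,222.5),(432,217),(282.3,283.5),(269.5,311)); print(g,y); plan([*g,.14],y)
griplook(g,y,"red.png",(250,265,305,325),(385,205,445,240))
E
```

```text
c1 [ 0.5449 -0.2912  0.005 ] c2 [ 0.5411 -0.289   0.005 ] ang [102.2  99.6] dist 0.102 0.102
[ 0.56284675 -0.3932195 ] 0.1902172808997009
t 43.85 pos [ 0.4861 -0.0344  0.2122] yaw -0.1644 F [-0.5 -0.3 -0.4] w 44.1 tilt [-3.e-04  2.e-04 -1.e+00] q [-0.15  0.15  1.68  0.    1.3   0.02]
turn about tool x total -0.3546 rows 3 | shift mm [ 72.2   7.5 366.8] rows 10 each [ 7.2  0.7 36.7]
```

View pics/s33.png

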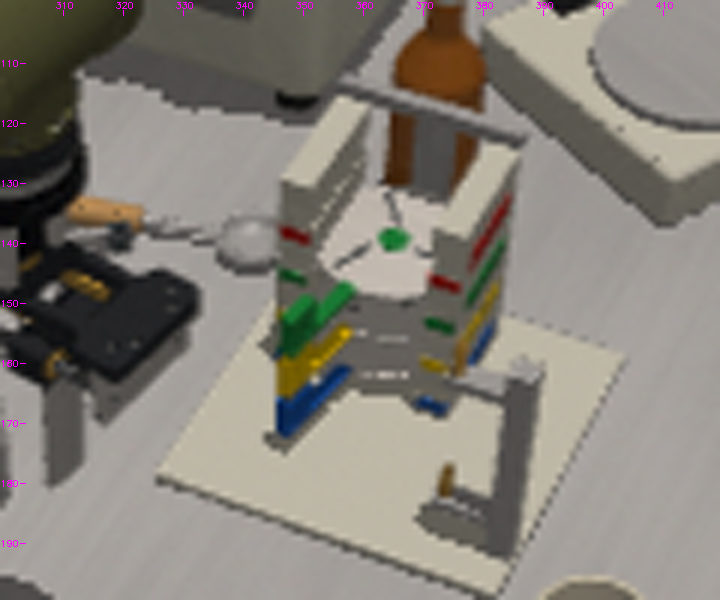

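View pics/t33.png

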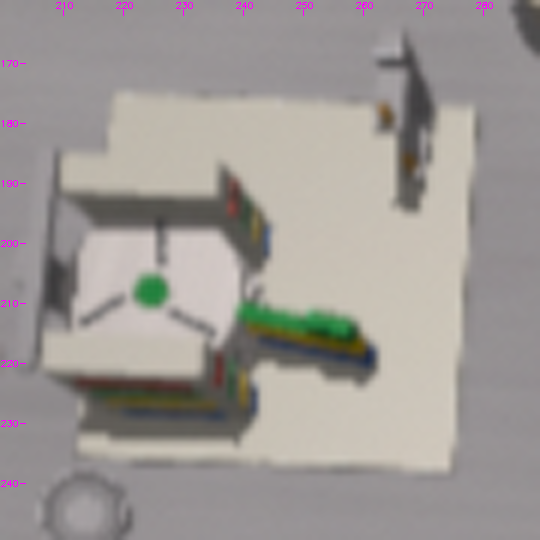

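View pics/s_red.png

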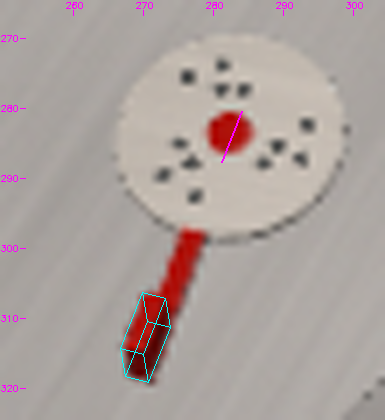

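View pics/t_red.png

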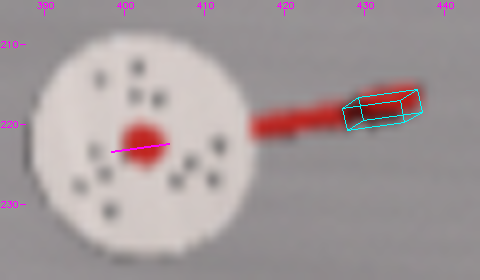

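play_rows(deltas=[[[0, 0, 0, -0.09, 0, 0, 44], [0, 0, 0, -0.09, 0, 0, 44], [0, 0, 0, -0.09, 0, 0, 44], [0, 0, 0, -0.085, 0, 0, 44], [0, 1, 25, 0, 0, 0, 44], [0, 1, 40, 0, 0, 0, 44], [0, 1, 43, 0, 0, 0, 44], [0, 1, 43, 0, 0, 0, 44], [0, 1, 43, 0, 0, 0, 44], [0, 1, 43, 0, 0, 0, 44]]])

```text
time_s: 44.95
ee_pos: [0.5375, -0.2674, 0.2122]
eef_rot: [-2.91, 1.571, 1.994]
force: [0.7, 0.6, 0.2]
grip_width: 0.0441
```

play_rows(deltas=[[[0, 1, 43, 0, 0, 0, 44], [15, 1, 43, 0, 0, 0, 44], [30, 0, 35, 0, 0, 0, 44], [35, 0, 9, 0, 0, 0, 44], [30, 0, 0, 0, 0, 0, 44], [20, 0, 0, 0, 0, 0, 44], [0, 0, 0, 0, 0, 0, 44], [0, 0, 0, 0, 0, 0, 44]]])

```text
time_s: 45.75
ee_pos: [0.5641, -0.3934, 0.0831]
eef_rot: [0.846, 1.571, -0.534]
force: [-0.4, -0.0, 1.0]
grip_width: 0.0439
```

```bash
python3 - <<'E'
from dv import *
plan([.5628,-.3932,.009],.190)
E
```

```text
t 45.75 pos [ 0.5641 -0.3934  0.0831] yaw 0.1912 F [-0.4 -0.   1. ] w 43.9 tilt [ 2.e-04 -1.e-04 -1.e+00] q [-0.66  0.72  1.19  0.    1.23 -0.85]
turn about tool x total 0.0012 rows 1 | shift mm [74.1 -1.2 -0.4] rows 2 each [37.  -0.6 -0.2]
```

play_rows(deltas=[[[25, -1, 0, 0, 0, 0, 44], [25, 0, 0, 0, 0, 0, 44], [15, 0, 0, 0, 0, 0, 44], [8, 0, 0, 0, 0, 0, 44], [0, 0, 0, 0, 0, 0, 44], [0, 0, 0, 0, 0, 0, 20], [0, 0, 0, 0, 0, 0, 10], [0, 0, 0, 0, 0, 0, 4], [0, 0, 0, 0, 0, 0, 0], [0, 0, 0, 0, 0, 0, 0]]], grip_force=20)

```text
time_s: 46.75
ee_pos: [0.5625, -0.3943, 0.0098]
eef_rot: [0.666, 1.57, -0.715]
force: [-0.0, -0.4, 1.7]
grip_width: 0.01
```

play_rows(deltas=[[[0, 0, 0, 0, 0, 0, 0], [0, 0, 0, 0, 0, 0, 0]]], grip_force=60)

```text
time_s: 46.95
ee_pos: [0.5625, -0.3943, 0.0098]
eef_rot: [0.657, 1.57, -0.724]
force: [-0.6, -0.0, 4.0]
grip_width: 0.0096
```

play_rows(deltas=[[[-10, 0, 0, 0, 0, 0, 0], [-25, 0, 0, 0, 0, 0, 0], [-35, 0, 0, 0, 0, 0, 0], [-40, 0, 0, 0, 0, 0, 0], [-40, 0, 0, 0, 0, 0, 0], [-40, 0, 0, 0, 0, 0, 0], [-20, 0, 0, 0, 0, 0, 0], [0, 0, 0, 0, 0, 0, 0]]])

```text
time_s: 47.75
ee_pos: [0.563, -0.3947, 0.2234]
eef_rot: [0.707, 1.565, -0.673]
force: [0.8, -0.2, -2.0]
grip_width: 0.0094
```

```bash
python3 - <<'E'
from dv import *
plan(*tgt(-.085,.22))
d=cam("top"); s=cam("scene")
dr,c=discdr(dz=.0105)
crop(d,360,160,470,240,7,"t35.png",dr); crop(s,230,190,340,300,7,"s35.png",dr)
E
```

```text
t 47.75 pos [ 0.563  -0.3947  0.2234] yaw 0.19 F [ 0.8 -0.2 -2. ] w 9.4 tilt [ 0.0044 -0.0035 -1.    ] q [-0.66  0.61  1.04 -0.    1.49 -0.85]
turn about tool x total 0.3547 rows 3 | shift mm [   3.4 -111.5 -465.3] rows 12 each [  0.3  -9.3 -38.8]
```

View pics/t35.png

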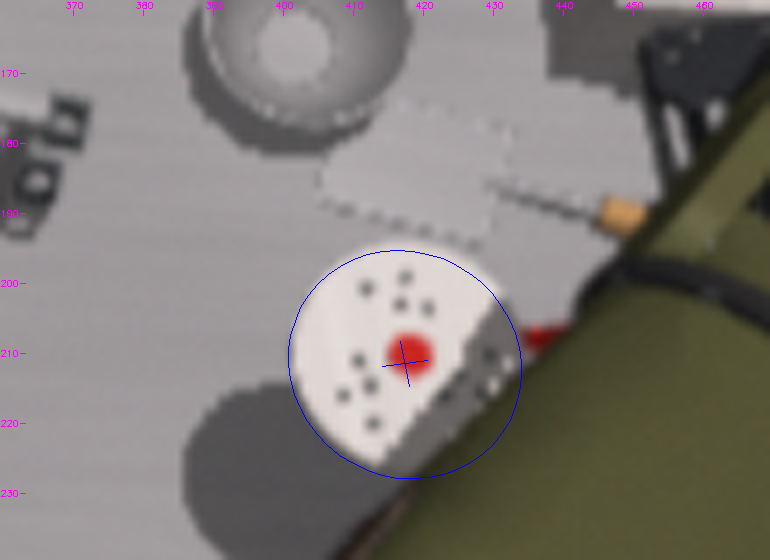

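View pics/s35.png

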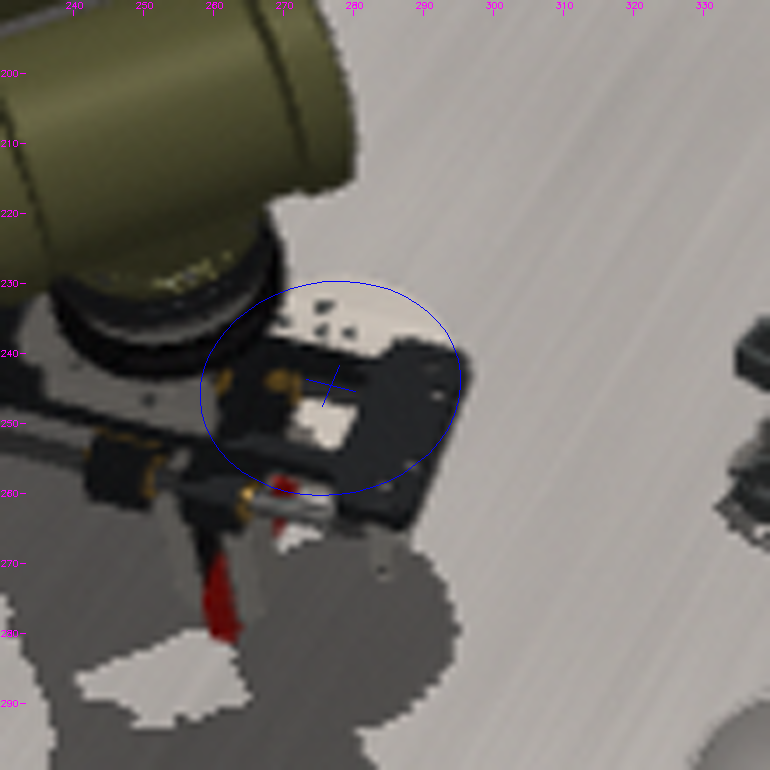

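play_rows(deltas=[[[0, 0, 0, 0.09, 0, 0, 0], [0, 0, 0, 0.09, 0, 0, 0], [0, 0, 0, 0.09, 0, 0, 0], [0, 0, 0, 0.085, 0, 0, 0], [0, -6, -25, 0, 0, 0, 0], [0, -10, -40, 0, 0, 0, 0], [0, -10, -40, 0, 0, 0, 0], [0, -10, -40, 0, 0, 0, 0], [0, -10, -40, 0, 0, 0, 0], [0, -10, -40, 0, 0, 0, 0]]])

```text
time_s: 48.85
ee_pos: [0.5429, -0.1612, 0.2173]
eef_rot: [-1.742, 1.567, 2.805]
force: [-0.1, -0.2, -1.9]
grip_width: 0.0092
```

play_rows(deltas=[[[0, -10, -40, 0, 0, 0, 0], [0, -10, -40, 0, 0, 0, 0], [0, -10, -40, 0, 0, 0, 0], [0, -10, -40, 0, 0, 0, 0], [0, -9, -40, 0, 0, 0, 0], [0, -5, -25, 0, 0, 0, 0], [0, -1, -12, 0, 0, 0, 0], [25, 0, 0, 0, 0, 0, 0], [25, 0, 0, 0, 0, 0, 0], [10, 0, 0, 0, 0, 0, 0]]])

```text
time_s: 49.85
ee_pos: [0.5275, 0.0791, 0.1561]
eef_rot: [-1.29, 1.566, -3.026]
force: [0.3, -0.1, -1.4]
grip_width: 0.0097
```

play_rows(deltas=[[[0, 0, 0, 0, 0, 0, 0], [0, 0, 0, 0, 0, 0, 0]]])

```text
time_s: 50.05
ee_pos: [0.5291, 0.0794, 0.16]
eef_rot: [1.691, 1.57, -0.045]
force: [0.1, -0.2, -2.2]
grip_width: 0.0097
```

```bash
python3 - <<'E'
from dv import *
plan(*tgt(-.06,.137));plan(*tgt(.046,.137))
d=cam("top"); s=cam("scene")
dr,c=discdr(dz=.0098)
crop(d,200,160,320,260,6,"t36.png",dr); crop(s,300,90,420,200,6,"s36.png",dr)
E
```

```text
t 50.05 pos [0.5291 0.0794 0.16  ] yaw -0.1655 F [ 0.1 -0.2 -2.2] w 9.7 tilt [ 4.e-04 -0.e+00 -1.e+00] q [ 0.08  0.31  1.62 -0.    1.21  0.25]
turn about tool x total -0.0008 rows 1 | shift mm [ 23.   -4.6 -27.8] rows 1 each [ 23.   -4.6 -27.8]
t 50.05 pos [0.5291 0.0794 0.16  ] yaw -0.1655 F [ 0.1 -0.2 -2.2] w 9.7 tilt [ 4.e-04 -0.e+00 -1.e+00] q [ 0.08  0.31  1.62 -0.    1.21  0.25]
turn about tool x total -0.0008 rows 1 | shift mm [  23.   -23.1 -132.2] rows 4 each [  5.8  -5.8 -33.1]
```

View pics/s36.png

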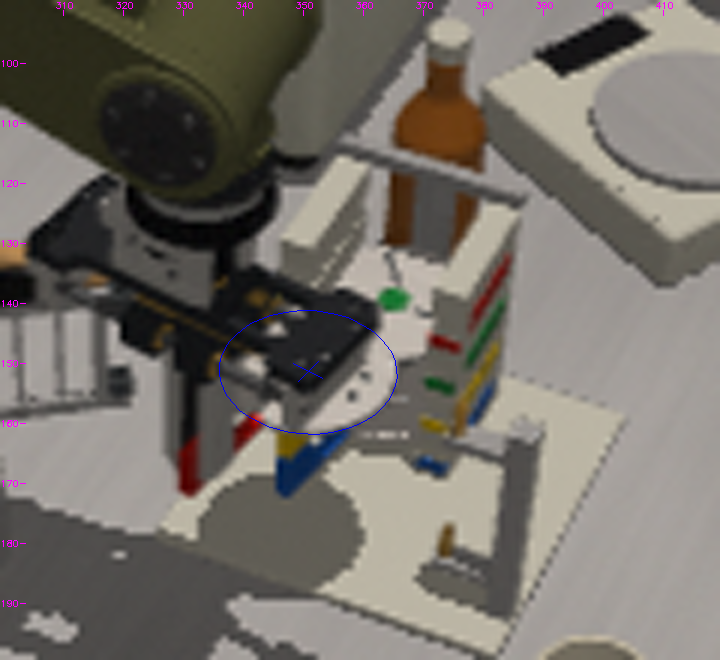

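View pics/t36.png

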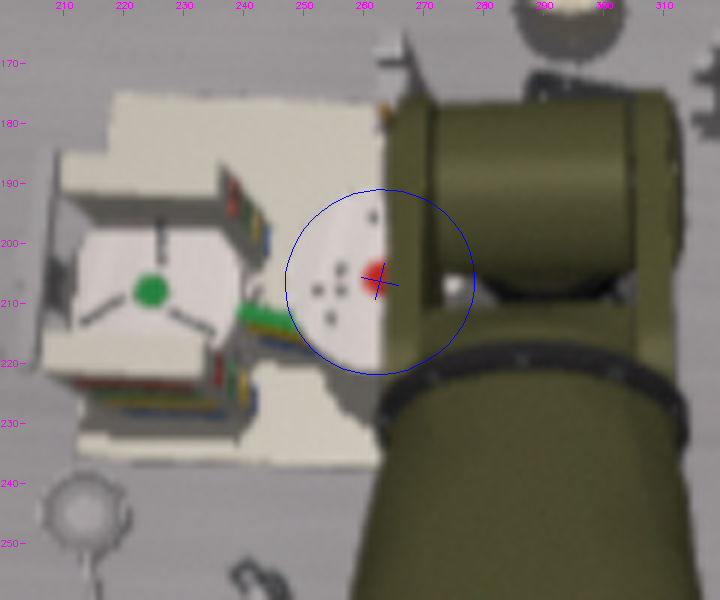

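play_rows(deltas=[[[10, 0, 0, 0, 0, 0, 0], [10, 0, 0, 0, 0, 0, 0], [2.5, -1, -5, 0, 0, 0, 0], [0, -1.8, -10, 0, 0, 0, 0], [0, -1.8, -10, 0, 0, 0, 0], [0, -1.8, -10, 0, 0, 0, 0], [0, -1.8, -10, 0, 0, 0, 0], [0, 0, 0, 0, 0, 0, 0], [0, 0, 0, 0, 0, 0, 0]]])

```text
time_s: 51.05
ee_pos: [0.528, 0.1258, 0.137]
eef_rot: [0.903, 1.571, -0.832]
force: [-0.4, -0.5, -1.1]
grip_width: 0.0098
```

```bash
python3 - <<'E'
from dv import *
plan(*tgt(.046,.137))
E
```

```text
t 51.05 pos [0.528  0.1258 0.137 ] yaw -0.1642 F [-0.4 -0.5 -1.1] w 9.8 tilt [ 1.e-04 -1.e-04 -1.e+00] q [ 0.17  0.35  1.62 -0.    1.17  0.33]
turn about tool x total 0.0005 rows 1 | shift mm [ -0.  -14.4 -86.7] rows 3 each [ -0.   -4.8 -28.9]
```

play_rows(deltas=[[[0, -1.3, -9, 0, 0, 0, 0], [0, -1.5, -9, 0, 0, 0, 0], [0, -1.5, -9, 0, 0, 0, 0], [0, -1.5, -9, 0, 0, 0, 0], [0, 0, 0, 0, 0, 0, 0]]])

```text
time_s: 51.55
ee_pos: [0.5282, 0.1632, 0.1369]
eef_rot: [-2.491, 1.571, 2.058]
force: [-0.2, -0.0, -1.3]
grip_width: 0.0096
```

play_rows(deltas=[[[0, -1.5, -9, 0, 0, 0, 0], [0, -1.5, -9, 0, 0, 0, 0], [0, -1.5, -9, 0, 0, 0, 0], [0, -1.5, -9, 0, 0, 0, 0], [0, -1, -6, 0, 0, 0, 0], [0, 0, 0, 0, 0, 0, 0]]])

```text
time_s: 52.15
ee_pos: [0.5281, 0.2054, 0.1369]
eef_rot: [-1.661, 1.571, 2.887]
force: [-0.1, -0.7, -1.7]
grip_width: 0.0097
```

```bash
python3 - <<'E'
from dv import *
plan(*tgt(.046,.137))
s=cam("scene"); crop(s,310,90,400,190,7,"s37.png")
E
```

```text
t 52.15 pos [0.5281 0.2054 0.1369] yaw -0.1641 F [-0.1 -0.7 -1.7] w 9.7 tilt [-1.e-04  0.e+00 -1.e+00] q [0.31 0.4  1.55 0.   1.19 0.47]
turn about tool x total 0.0006 rows 1 | shift mm [-0.1 -1.5 -8.1] rows 1 each [-0.1 -1.5 -8.1]
```

View pics/s37.png

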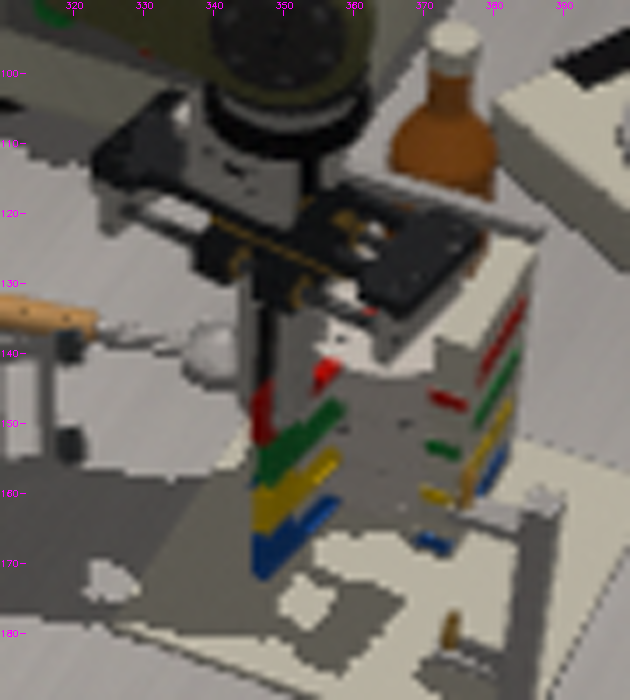

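play_rows(deltas=[[[0, -1, -5, 0, 0, 0, 0], [0, -0.4, -2, 0, 0, 0, 0], [0, -0.3, -1.5, 0, 0, 0, 0], [0, -0.2, -1, 0, 0, 0, 0], [0, 0, 0, 0, 0, 0, 0]]])

```text
time_s: 52.7
ee_pos: [0.5279, 0.2143, 0.1369]
eef_rot: [-0.82, 1.571, -2.556]
force: [0.8, 0.8, -1.3]
grip_width: 0.0094
```

play_rows(deltas=[[[0, -0.2, -1.5, 0, 0, 0, 0], [0, -0.2, -1, 0, 0, 0, 0], [0, 0, 0, 0, 0, 0, 0]]])

```text
time_s: 53.0
ee_pos: [0.528, 0.2156, 0.1369]
eef_rot: [-0.064, 1.569, -1.8]
force: [-0.8, -10.2, 0.7]
grip_width: 0.0094
```

play_rows(deltas=[[[1, 0.2, 1, 0, 0, 0, 0], [1, 0, 0, 0, 0, 0, 0], [0, 0, 0, 0, 0, 0, 14], [0, 0, 0, 0, 0, 0, 20], [0, 0, 0, 0, 0, 0, 24], [0, 0, 0, 0, 0, 0, 24], [-5, 0, 0, 0, 0, 0, 24], [-15, 0, 0, 0, 0, 0, 24], [-20, 0, 0, 0, 0, 0, 24], [-30, 0, 0, 0, 0, 0, 24]]])

```text
time_s: 54.0
ee_pos: [0.5275, 0.2156, 0.205]
eef_rot: [-1.113, 1.569, -2.849]
force: [0.5, 0.4, -0.1]
grip_width: 0.0238
```

play_rows(deltas=[[[-30, 0, 0, 0, 0, 0, 24], [-30, 0, 10, 0, 0, 0, 40], [-20, 0, 25, 0, 0, 0, 44], [0, 0, 40, 0, 0, 0, 60], [0, 0, 45, 0, 0, 0, 80], [0, 0, 45, 0, 0, 0, 80], [0, 0, 45, 0, 0, 0, 80], [0, 0, 45, 0, 0, 0, 80], [0, 0, 0, 0, 0, 0, 80]]])

```text
time_s: 54.9
ee_pos: [0.4854, -0.0396, 0.2855]
eef_rot: [0.913, 1.57, -0.827]
force: [-0.8, -0.1, 0.2]
grip_width: 0.0795
```

```bash
python3 - <<'E'
from dv import *
plan([.6807,-.0638,.25],-.169)
d=cam("top"); s=cam("scene")
crop(s,300,100,420,200,6,"s38.png"); crop(d,200,150,290,250,6,"t38.png"); crop(s,320,190,390,274,8,"s38b.png"); crop(d,300,140,390,210,8,"t38b.png")
E
```

```text
t 54.9 pos [ 0.4854 -0.0396  0.2855] yaw -0.1695 F [-0.8 -0.1  0.2] w 79.5 tilt [ 7.e-04 -7.e-04 -1.e+00] q [-0.16  0.11  1.57 -0.    1.47  0.01]
turn about tool x total -0.0005 rows 1 | shift mm [ 35.5 196.6  -9. ] rows 6 each [ 5.9 32.8 -1.5]
```

View pics/s38.png

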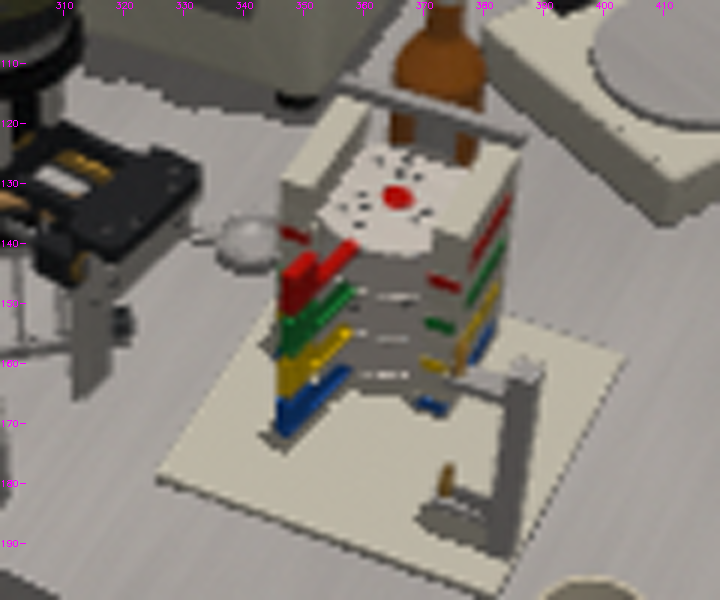

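View pics/t38.png

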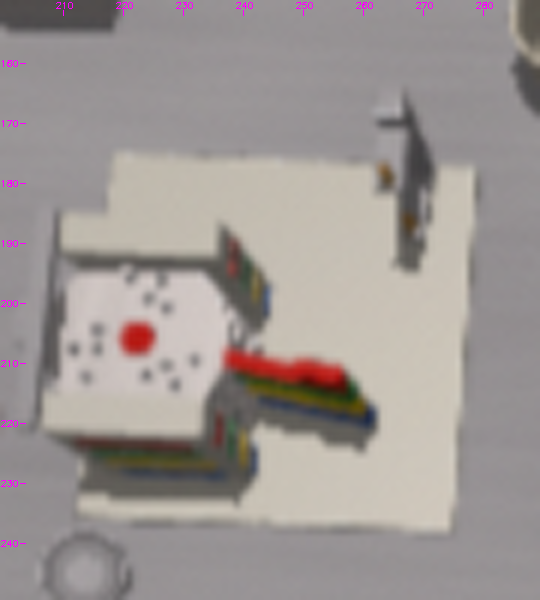

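View pics/s38b.png

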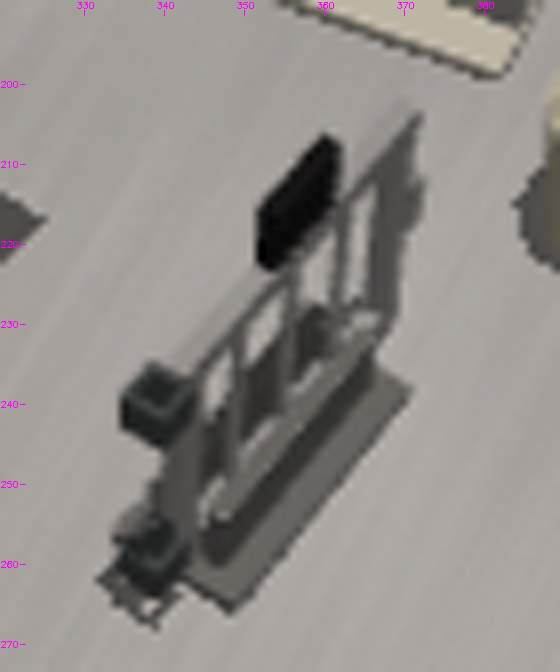

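View pics/t38b.png

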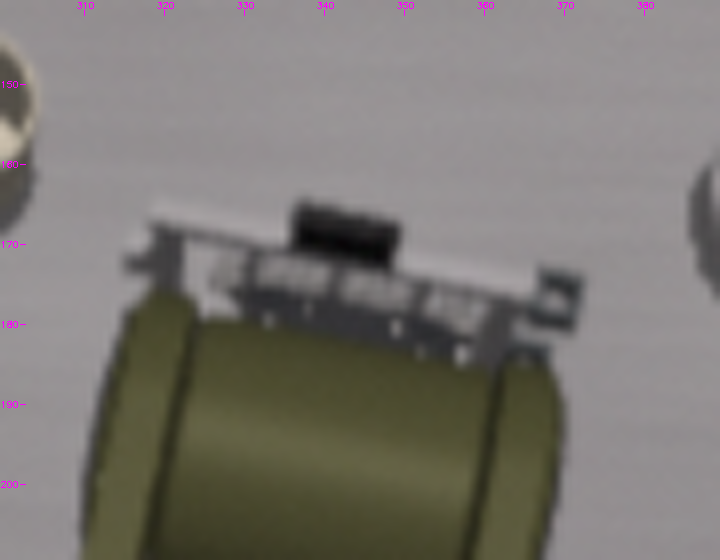

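play_rows(deltas=[[[0, 20, -1, 0, 0, 0, 70], [0, 35, -2, 0, 0, 0, 70], [0, 40, -2, 0, 0, 0, 70], [0, 40, -2, 0, 0, 0, 70], [0, 38, -1, 0, 0, 0, 70], [0, 22, -1, 0, 0, 0, 70], [25, 0, 0, 0, 0, 0, 70], [25, 0, 0, 0, 0, 0, 70], [0, 0, 0, 0, 0, 0, 70]]])

```text
time_s: 55.9
ee_pos: [0.6792, -0.0569, 0.231]
eef_rot: [-1.574, 1.564, 2.975]
force: [-0.9, -0.2, -0.8]
grip_width: 0.0698
```

```bash
python3 - <<'E'
from dv import *
plan([.6807,-.0638,.150],-.169)
s=cam("scene")
crop(s,315,150,405,274,6,"s39.png")
E
```

```text
t 55.9 pos [ 0.6792 -0.0569  0.231 ] yaw -0.1631 F [-0.9 -0.2 -0.8] w 69.8 tilt [-0.0062  0.001  -1.    ] q [-0.14  0.6   1.04  0.    1.51  0.03]
turn about tool x total 0.0059 rows 1 | shift mm [81.   2.7  6.6] rows 3 each [27.   0.9  2.2]
```

View pics/s39.png

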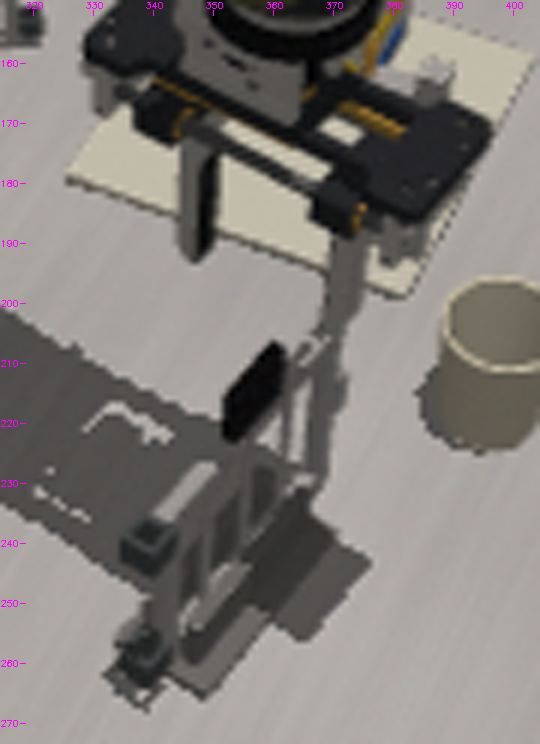

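Fingers are above and on either side of the tab (357,213). I lower, then close softly.

play_rows(deltas=[[[10, 2.7, 6.6, 0.006, 0, 0, 70], [20, 0, 0, 0, 0, 0, 70], [20, 0, 0, 0, 0, 0, 70], [20, 0, 0, 0, 0, 0, 70], [8, 0, 0, 0, 0, 0, 70], [0, 0, 0, 0, 0, 0, 70], [0, 0, 0, 0, 0, 0, 70]]])

```text
time_s: 56.65
ee_pos: [0.6821, -0.066, 0.1584]
eef_rot: [1.598, 1.569, -0.144]
force: [0.3, 0.5, 0.4]
grip_width: 0.0702
```

```bash
python3 - <<'E'
from dv import *
plan([.6807,-.0638,.150],-.169)
s=cam("scene")
crop(s,315,150,405,274,6,"s40.png")
E
```

```text
t 56.65 pos [ 0.6821 -0.066   0.1584] yaw -0.1711 F [0.3 0.5 0.4] w 70.2 tilt [ 1.9e-03 -3.0e-04 -1.0e+00] q [-0.15  0.64  1.13  0.    1.36  0.02]
turn about tool x total -0.0021 rows 1 | shift mm [ 8.4 -1.7 -1.9] rows 1 each [ 8.4 -1.7 -1.9]
```

View pics/s40.png

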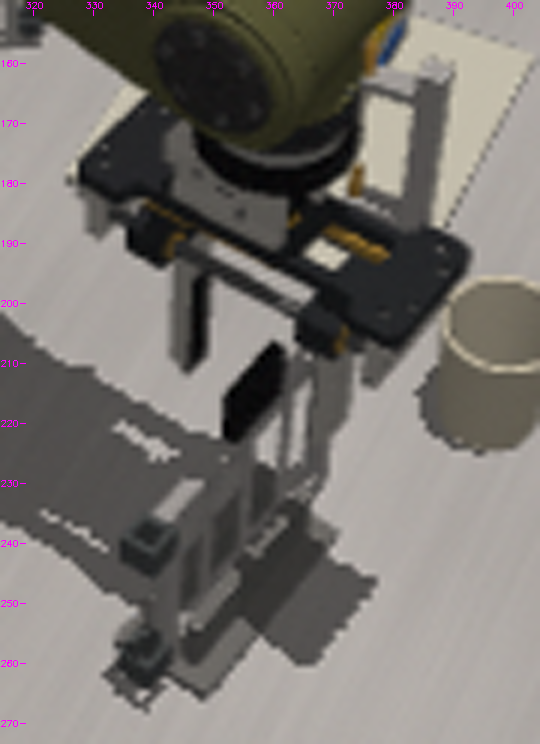

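play_rows(deltas=[[[7, -1.5, -1.9, 0, 0, 0, 70], [0, 0, 0, 0, 0, 0, 40], [0, 0, 0, 0, 0, 0, 24], [0, 0, 0, 0, 0, 0, 18], [0, 0, 0, 0, 0, 0, 15], [0, 0, 0, 0, 0, 0, 12], [0, 0, 0, 0, 0, 0, 8], [0, 0, 0, 0, 0, 0, 4], [0, 0, 0, 0, 0, 0, 0], [0, 0, 0, 0, 0, 0, 0]]], grip_force=5)

```text
time_s: 57.7
ee_pos: [0.6803, -0.0638, 0.1499]
eef_rot: [-1.29, 1.571, -3.032]
force: [-0.3, -0.3, 0.1]
grip_width: 0.0102
```

```bash
python3 - <<'E'
from dv import *
plan([.6807,-.0638,.150],-.169)
s=cam("scene")
crop(s,315,150,405,274,6,"s41.png")
E
```

```text
t 57.7 pos [ 0.6803 -0.0638  0.1499] yaw -0.171 F [-0.3 -0.3  0.1] w 10.2 tilt [-1.e-04 -0.e+00 -1.e+00] q [-0.15  0.65  1.15 -0.    1.35  0.02]
turn about tool x total -0.002 rows 1 | shift mm [-0.1  0.4 -0.1] rows 1 each [-0.1  0.4 -0.1]
```

View pics/s41.png

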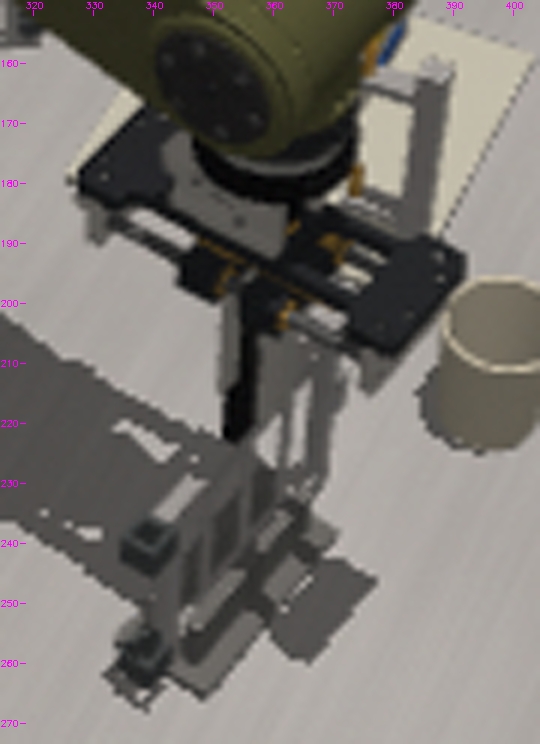

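```bash
python3 - <<'E'
from fit import *
d=cam("top"); s=cam("scene")
for e in (-.003,0,.003):
    yaw=-.171; ay=np.array([-np.sin(yaw),np.cos(yaw)])
    g=[*(np.array([.6803,-.0638])+e*ay),yaw]
    print(e)
    for nm,y,z in(("tab+",22,178),("tab+b",22,143),("tab-",-22,178),("tab-b",-22,143),("sockU",-90,143),("sockL",-90,43),("end",90,143)):
        P=T(g,np.array([0,y,z])*m)[0]; print(nm,proj(d,P).round(1)[0],proj(s,P).round(1)[0])
E
```

```text
-0.003
tab+ [336.9 166.4] [361.1 207.9]
tab+b [336.3 169.8] [360.4 215.3]
tab- [350.4 169.3] [352.7 217.3]
tab-b [349.5 172.6] [352.2 224.6]
sockU [369.9 177. ] [339.  239.6]
sockL [366.1 185.2] [338.3 258.7]
end [316.  165.4] [372.6 201.5]
0
tab+ [335.9 166.2] [361.6 207.3]
tab+b [335.4 169.6] [361.  214.7]
tab- [349.5 169.1] [353.3 216.7]
tab-b [348.6 172.4] [352.8 224. ]
sockU [369.  176.8] [339.6 239. ]
sockL [365.2 185. ] [338.9 258.1]
end [315.1 165.2] [373.1 200.9]
0.003
tab+ [335. 166.] [362.2 206.7]
tab+b [334.5 169.4] [361.5 214. ]
tab- [348.6 168.9] [353.9 216. ]
tab-b [347.7 172.2] [353.3 223.3]
sockU [368.1 176.6] [340.2 238.3]
sockL [364.4 184.8] [339.4 257.4]
end [314.2 165.1] [373.6 200.3]
```

```bash
python3 - <<'E'
import cv2
a=cv2.imread("pics/t38b.png"); cv2.imwrite("pics/t38c.png",cv2.resize(a[120:360,80:620],None,fx=1.4,fy=1.4,interpolation=cv2.INTER_CUBIC))
from h import *
s=cam("scene"); crop(s,328,200,385,270,11,"s42.png")
E
```

```text
(no output)
```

View pics/s42.png

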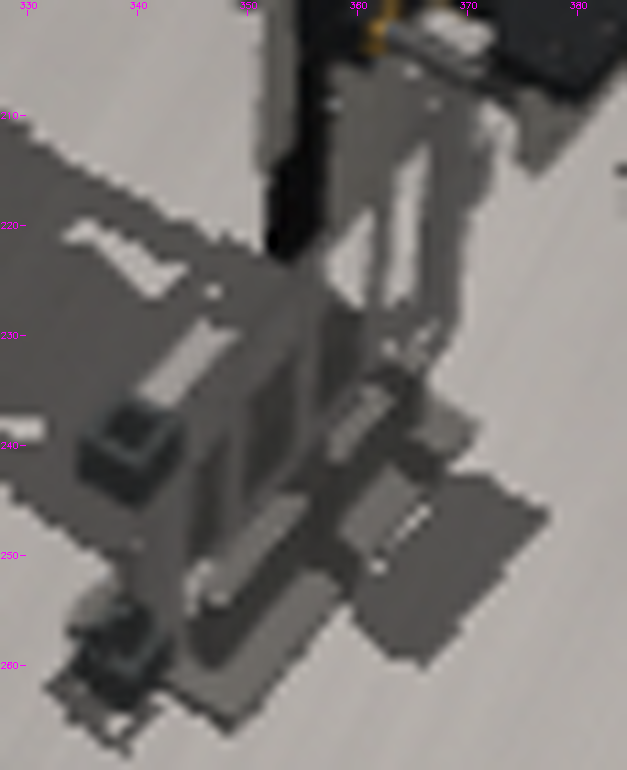

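play_rows(deltas=[[[0, 0, 0, 0, 0, 0, 0], [0, 0, 0, 0, 0, 0, 0], [-5, 0, 0, 0, 0, 0, 0], [-10, 0, 0, 0, 0, 0, 0], [-15, 0, 0, 0, 0, 0, 0], [-20, 0, 0, 0, 0, 0, 0], [-25, 0, 0, 0, 0, 0, 0], [-25, 0, 0, 0, 0, 0, 0], [0, 0, 0, 0, 0, 0, 0], [0, 0, 0, 0, 0, 0, 0]]], grip_force=60)

```text
time_s: 58.9
ee_pos: [0.6803, -0.0638, 0.2499]
eef_rot: [1.519, 1.57, -0.223]
force: [0.2, 0.1, -5.1]
grip_width: 0.0097
```

```bash
cat >> gv.py <<'E'
def gdr(e=0,off=.1419,tilt=0,col=(255,0,0)):
    """gate wire from TCP; e = gate origin offset along gate y from TCP; tilt: rotation in gate plane about tcp"""
    o,M=st(); g=o["ee_pos"]; z=M[:,1].copy(); gx=z; gz=-M[:,0]; gy=np.cross(gz,gx)
    c,sn=np.cos(tilt),np.sin(tilt); gy2=c*gy+sn*gz; gz2=-sn*gy+c*gz
    o0=g-gz2*off+gy2*e
    f=lambda q:o0+gx*q[0]+gy2*q[1]+gz2*q[2]
    dr=[]
    for bx in(box(-5,5,-78,90,0,135),box(-5,5,-22,22,134,170),box(-10,10,-100,-80,15,35),box(-10,10,-100,-80,115,135)): dr+=[(f(a),f(b),col) for a,b in bx]
    return dr,f
E
python3 - <<'E'
from gv import *
from plan import plan
plan([.55,.03,.25],1.581)
s=cam("scene"); dr,f=gdr(-.001)
crop(s,325,160,400,250,9,"s43.png",dr); crop(s,325,160,400,250,9,"s43b.png")
E
```

```text
t 58.9 pos [ 0.6803 -0.0638  0.2499] yaw -0.1711 F [ 0.2  0.1 -5.1] w 9.7 tilt [ 5.e-04 -1.e-04 -1.e+00] q [-0.15  0.59  1.01 -0.    1.54  0.02]
turn about tool x total 1.3895 rows 11 | shift mm [-1.000e-01 -9.510e+01  1.294e+02] rows 5 each [ -0.  -19.   25.9]
```

View pics/s43.png

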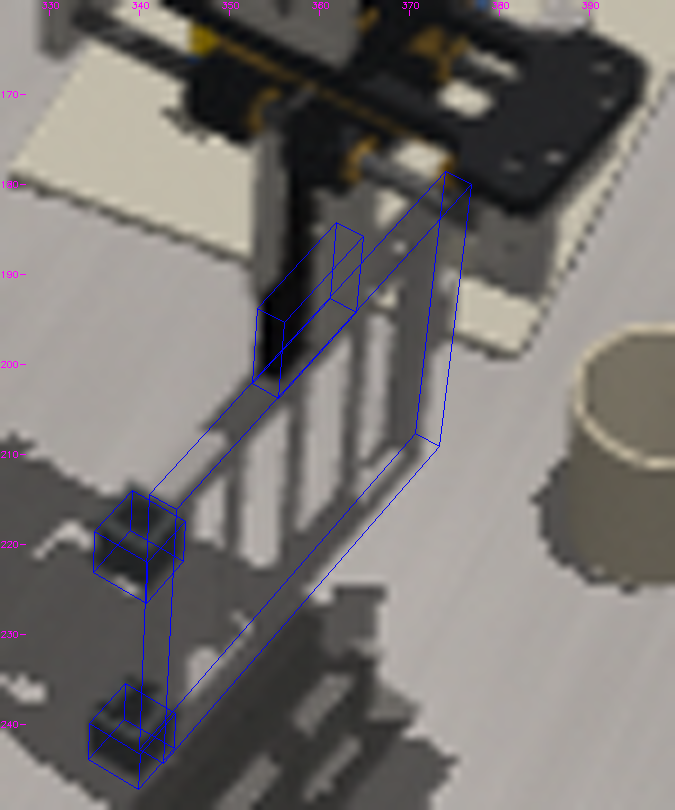

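View pics/s43b.png

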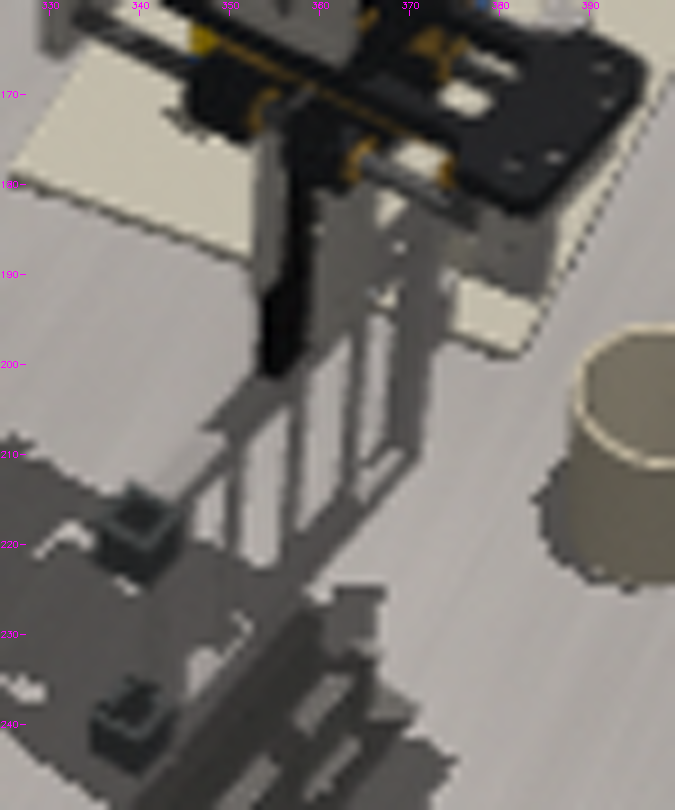

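```bash
python3 - <<'E'
from gv import *
s=cam("scene")
loc=np.array([[10,-100,115],[10,-100,15],[5,90,0],[5,-22,134]])*m
obs=np.array([[340.4,224.6],[339.4,245.6],[371.0,210.6],[355.8,202.0]])
def fun(x,bz=0.9):
    _,f=gdr(x[0],x[2] if len(x)>2 else .1419,x[1]); return (proj(s,np.array([f(q) for q in loc]))-[0,bz]-obs).ravel()
for b in(0,.5,.9):
    r=least_squares(lambda x:fun(x,b),[0,0]); print(b,r.x,r.fun.round(1))
_,f=gdr(-.001); print(proj(s,np.array([f(q) for q in loc])).round(1))
dr,_=gdr(*least_squares(lambda x:fun(x,.5),[0,0]).x[:1],.1419,least_squares(lambda x:fun(x,.5),[0,0]).x[1])
crop(s,325,160,400,250,9,"s44.png",dr)
E
```

```text
0 [ 0.00360828 -0.06304993] [ 1.  -0.1 -0.2  1.2  1.3  0.6  0.5  0.7]
0.5 [ 0.0022708  -0.06189558] [ 0.7 -0.3 -0.4  1.   1.1  0.3  0.2  0.5]
0.9 [ 0.00119659 -0.06085625] [ 0.5 -0.4 -0.6  0.8  1.   0.1 -0.   0.3]
[[340.7 226.6]
 [339.8 247.3]
 [373.2 209.2]
 [355.4 203.9]]
```

View pics/s44.png

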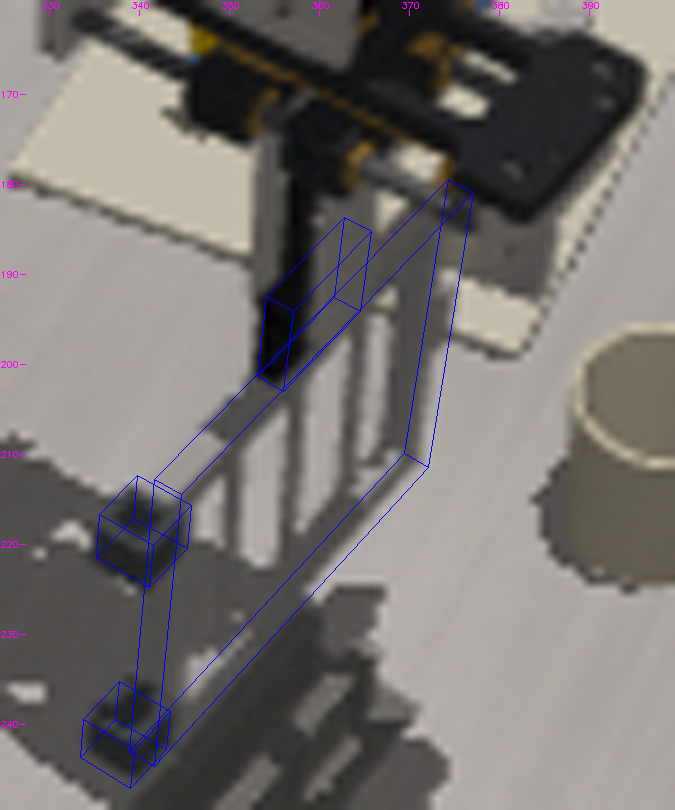

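play_rows(deltas=[[[-10, -10, -5, 0, 0, 0, 0], [-14, -25, -12, 0, 0, 0, 0], [-10, -30, -15, 0, 0, 0, 0], [0, -30, -15, 0, 0, 0, 0], [0, -30, -15, 0, 0, 0, 0], [0, -19, -8, 0, 0, 0, 0], [0, 0, 0, -0.125, 0, 0, 0], [0, 0, 0, -0.125, 0, 0, 0], [0, 0, 0, -0.125, 0, 0, 0], [0, 0, 0, -0.125, 0, 0, 0]]])

```text
time_s: 60.0
ee_pos: [0.5496, 0.0301, 0.2841]
eef_rot: [-2.242, 1.571, 2.805]
force: [-0.7, -0.4, -2.8]
grip_width: 0.0097
```

play_rows(deltas=[[[0, 0, 0, -0.125, 0, 0, 0], [0, 0, 0, -0.125, 0, 0, 0], [0, 0, 0, -0.125, 0, 0, 0], [0, 0, 0, -0.125, 0, 0, 0], [0, 0, 0, -0.125, 0, 0, 0], [0, 0, 0, -0.125, 0, 0, 0], [0, 0, 0, -0.125, 0, 0, 0], [0, 0, 0, -0.125, 0, 0, 0], [0, 0, 0, -0.125, 0, 0, 0], [0, 0, 0, -0.125, 0, 0, 0]]])

```text
time_s: 61.0
ee_pos: [0.5496, 0.0301, 0.2841]
eef_rot: [2.918, 1.57, 2.931]
force: [0.3, -0.6, -3.7]
grip_width: 0.0096
```

play_rows(deltas=[[[0, 0, 0, 0, 0, 0, 0], [0, 0, 0, 0, 0, 0, 0]]])

```text
time_s: 61.2
ee_pos: [0.55, 0.0299, 0.284]
eef_rot: [2.862, 1.571, 2.867]
force: [0.1, -0.5, -3.3]
grip_width: 0.0092
```

```bash
python3 - <<'E'
from gv import *
from plan import plan
plan([.548,.10,.2070],1.5811); plan([.548,.1857,.2070],1.5811)
s=cam("scene"); dr,f=gdr(-.001)
crop(s,290,130,400,240,7,"s45.png",dr)
E
```

```text
t 61.2 pos [0.55   0.0299 0.284 ] yaw 1.5754 F [ 0.1 -0.5 -3.3] w 9.2 tilt [-1.e-04  0.e+00 -1.e+00] q [-0.01  0.25  1.4   0.    1.49 -1.59]
turn about tool x total -0.0057 rows 1 | shift mm [77.  70.1 -1.2] rows 3 each [25.7 23.4 -0.4]
t 61.2 pos [0.55   0.0299 0.284 ] yaw 1.5754 F [ 0.1 -0.5 -3.3] w 9.2 tilt [-1.e-04  0.e+00 -1.e+00] q [-0.01  0.25  1.4   0.    1.49 -1.59]
turn about tool x total -0.0057 rows 1 | shift mm [ 77.  155.8  -0.4] rows 5 each [15.4 31.2 -0.1]
```

View pics/s45.png

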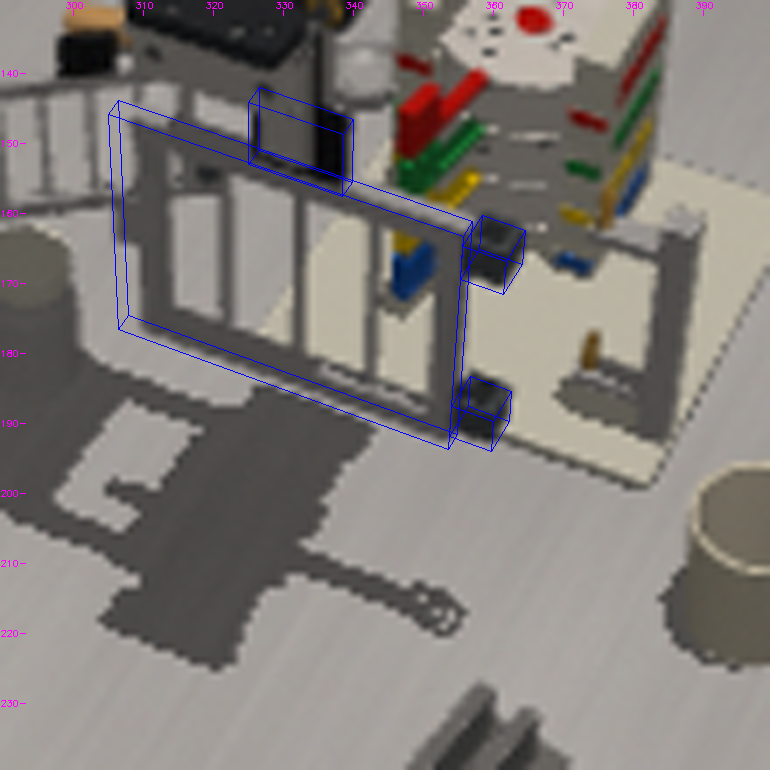

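play_rows(deltas=[[[15, 15, -1, -0.006, 0, 0, 0], [25, 25, -1, 0, 0, 0, 0], [25, 25, -1, 0, 0, 0, 0], [12, 20, 0, 0, 0, 0, 0], [0, 5, 0, 0, 0, 0, 0], [0, 0, 0, 0, 0, 0, 0], [0, 0, 0, 0, 0, 0, 0]]])

```text
time_s: 61.95
ee_pos: [0.5466, 0.1191, 0.2079]
eef_rot: [-0.038, 1.569, -0.025]
force: [-0.1, -0.5, -2.9]
grip_width: 0.0096
```

```bash
python3 - <<'E'
from gv import *
from plan import plan
plan([.5456,.1857,.2070],1.5811)
s=cam("scene"); dr,f=gdr(-.001)
crop(s,310,120,400,210,8,"s46.png",dr);crop(s,310,120,400,210,8,"s46b.png")
E
```

```text
t 61.95 pos [0.5466 0.1191 0.2079] yaw 1.5838 F [-0.1 -0.5 -2.9] w 9.6 tilt [ 0.0014 -0.     -1.    ] q [ 0.15  0.32  1.49 -0.    1.33 -1.43]
turn about tool x total 0.0027 rows 1 | shift mm [ 0.9 66.7 -0.3] rows 2 each [ 0.4 33.3 -0.1]
```

View pics/s46b.png

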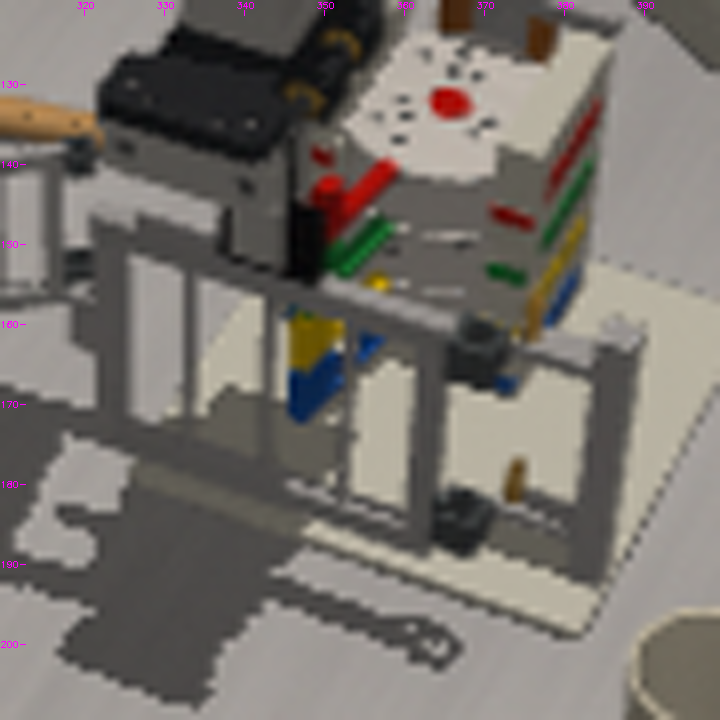

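play_rows(deltas=[[[0, 15, 0, 0.002, 0, 0, 0], [0, 20, 0, 0, 0, 0, 0], [0, 18, 0, 0, 0, 0, 0], [0, 10, 0, 0, 0, 0, 0], [0, 3.5, 0, 0, 0, 0, 0], [0, 0, 0, 0, 0, 0, 0], [0, 0, 0, 0, 0, 0, 0]]])

```text
time_s: 62.7
ee_pos: [0.5454, 0.1856, 0.207]
eef_rot: [-1.456, 1.571, -1.444]
force: [-0.5, -0.9, -3.0]
grip_width: 0.0097
```

```bash
python3 - <<'E'
from gv import *
from plan import plan
plan([.5456,.1862,.2070],1.5811)
s=cam("scene"); dr,f=gdr(-.001)
crop(s,340,130,400,200,11,"s47b.png")
for nm,z in(("low",40),("high",140)):
    for dz in(0,24): print(nm,dz,proj(s,T([.5457,.2712,1.5811],np.array([-85,-90,z+dz])*m)).round(1))
print([proj(s,f(np.array([0,-90,z])*m)).round(1) for z in(15,35,115,135)])
E
```

```text
t 62.7 pos [0.5454 0.1856 0.207 ] yaw 1.5825 F [-0.5 -0.9 -3. ] w 9.7 tilt [ 0.e+00 -2.e-04 -1.e+00] q [ 0.26  0.36  1.44 -0.    1.34 -1.32]
turn about tool x total 0.0014 rows 1 | shift mm [-0.   0.6  0.2] rows 1 each [-0.   0.6  0.2]
low 0 [[373.3 182.6]]
low 24 [[373.9 177.9]]
high 0 [[375.6 162.4]]
high 24 [[376.2 157.2]]
[array([[374.1, 174.8]]), array([[374.6, 170.8]]), array([[376.5, 153.8]]), array([[377. , 149.3]])]
```

View pics/s47b.png

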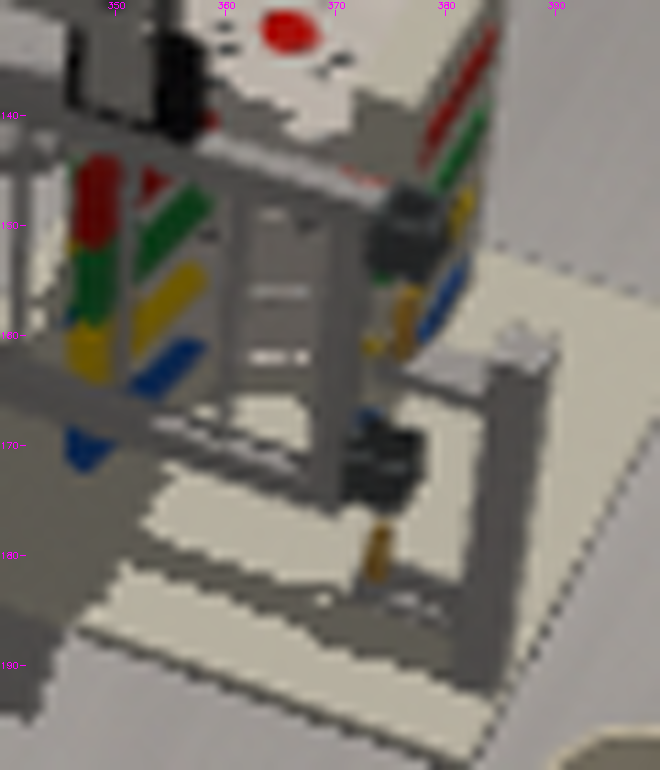

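play_rows(deltas=[[[0, 0, 1.7, 0.0015, 0, 0, 0], [4, 0, 0, 0, 0, 0, 0], [4, 0, 0, 0, 0, 0, 0], [3, 0, 0, 0, 0, 0, 0], [0, 0, 0, 0, 0, 0, 0], [0, 0, 0, 0, 0, 0, 0]]])

```text
time_s: 63.35
ee_pos: [0.547, 0.1862, 0.1959]
eef_rot: [-2.87, 1.571, -2.86]
force: [-1.0, -0.2, -3.0]
grip_width: 0.0098
```

```bash
python3 - <<'E'
from gv import *
from plan import plan
plan([.5471,.1862,.1960],1.5811)
s=cam("scene")
crop(s,355,140,395,190,14,"s48.png")
E
```

```text
t 63.35 pos [0.547  0.1862 0.1959] yaw 1.5815 F [-1.  -0.2 -3. ] w 9.8 tilt [-2.e-04 -0.e+00 -1.e+00] q [ 0.26  0.37  1.45 -0.    1.32 -1.32]
turn about tool x total 0.0004 rows 1 | shift mm [-0.1  0.   0.1] rows 1 each [-0.1  0.   0.1]
```

View pics/s48.png

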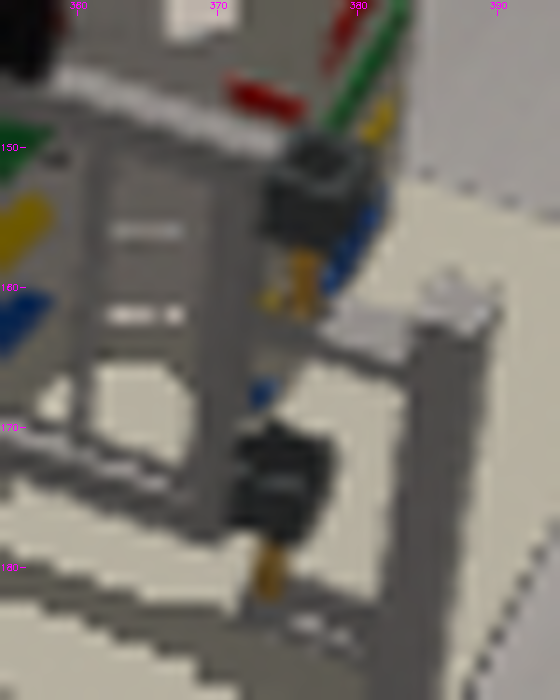

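play_rows(deltas=[[[2, 0, 0, 0, 0, 0, 0], [2, 0, 0, 0, 0, 0, 0], [2, 0, 0, 0, 0, 0, 0], [2, 0, 0, 0, 0, 0, 0], [0, 0, 0, 0, 0, 0, 0]]])

```text
time_s: 63.9
ee_pos: [0.5469, 0.1861, 0.1876]
eef_rot: [-2.879, 1.57, -2.868]
force: [-0.1, -0.4, -2.8]
grip_width: 0.0098
```

play_rows(deltas=[[[2, 0, 0, 0, 0, 0, 0], [2, 0, 0, 0, 0, 0, 0], [2, 0, 0, 0, 0, 0, 0], [0, 0, 0, 0, 0, 0, 0]]])

```text
time_s: 64.3
ee_pos: [0.5469, 0.1861, 0.1816]
eef_rot: [-2.883, 1.57, -2.872]
force: [0.2, -0.6, -3.0]
grip_width: 0.0099
```

play_rows(deltas=[[[3, 0, 0, 0, 0, 0, 0], [3, 0, 0, 0, 0, 0, 0], [0, 0, 0, 0, 0, 0, 0]]])

```text
time_s: 64.6
ee_pos: [0.5468, 0.1861, 0.1754]
eef_rot: [-2.84, 1.57, -2.829]
force: [-0.3, 0.6, -3.8]
grip_width: 0.0095
```

```bash
python3 - <<'E'
from gv import *
from plan import plan
plan([.5471,.1862,.1665],1.5811)
s=cam("scene")
crop(s,340,130,400,200,11,"s49.png")
E
```

```text
t 64.6 pos [0.5468 0.1861 0.1754] yaw 1.5815 F [-0.3  0.6 -3.8] w 9.5 tilt [-7.e-04 -2.e-04 -1.e+00] q [ 0.26  0.39  1.48 -0.    1.28 -1.32]
turn about tool x total 0.0004 rows 1 | shift mm [8.9 0.1 0.3] rows 1 each [8.9 0.1 0.3]
```

View pics/s49.png

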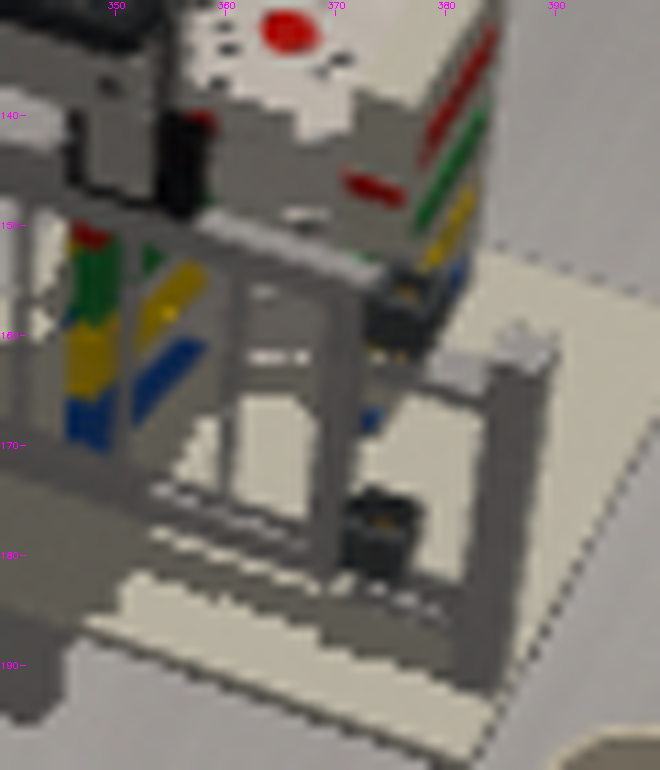

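Both brass pins are now visible inside the socket holes (376,156 and 374,177). I lower it the rest of the way.

play_rows(deltas=[[[2, 0, 0, 0, 0, 0, 0], [2, 0, 0, 0, 0, 0, 0], [2, 0, 0, 0, 0, 0, 0], [0, 0, 0, 0, 0, 0, 0]]])

```text
time_s: 65.05
ee_pos: [0.5469, 0.1861, 0.1696]
eef_rot: [-2.809, 1.57, -2.798]
force: [0.3, 0.2, -3.4]
grip_width: 0.0098
```

play_rows(deltas=[[[1.5, 0, 0, 0, 0, 0, 0], [1, 0, 0, 0, 0, 0, 0], [0.5, 0, 0, 0, 0, 0, 0], [0, 0, 0, 0, 0, 0, 0]]])

```text
time_s: 65.45
ee_pos: [0.5471, 0.1862, 0.167]
eef_rot: [0.675, 1.571, 0.685]
force: [-0.9, 0.4, -3.4]
grip_width: 0.0098
```

play_rows(deltas=[[[1, 0, 0, 0, 0, 0, 0], [0.5, 0, 0, 0, 0, 0, 0], [0, 0, 0, 0, 0, 0, 0]]])

```text
time_s: 65.75
ee_pos: [0.5472, 0.1863, 0.1664]
eef_rot: [0.288, 1.569, 0.299]
force: [-4.4, -0.2, 5.9]
grip_width: 0.0095
```

play_rows(deltas=[[[-0.5, 0, 0, 0, 0, 0, 0], [0, 0, 0, 0, 0, 0, 0], [0, 0, 0, 0, 0, 0, 12], [0, 0, 0, 0, 0, 0, 16], [0, 0, 0, 0, 0, 0, 24], [0, 0, 0, 0, 0, 0, 30], [0, 0, 0, 0, 0, 0, 30]]], grip_force=5)

```text
time_s: 66.45
ee_pos: [0.5471, 0.1862, 0.166]
eef_rot: [0.523, 1.571, 0.533]
force: [-0.2, 0.5, -0.2]
grip_width: 0.0295
```

```bash
python3 - <<'E'
from gv import *
from plan import plan
plan([.5471,.1862,.30],1.5811)
s=cam("scene")
crop(s,310,110,400,200,8,"s50.png")
E
```

```text
t 66.45 pos [0.5471 0.1862 0.166 ] yaw 1.5815 F [-0.2  0.5 -0.2] w 29.5 tilt [ 1.e-04  0.e+00 -1.e+00] q [ 0.26  0.4   1.49  0.    1.26 -1.32]
turn about tool x total 0.0004 rows 1 | shift mm [-134.    0.    0.] rows 4 each [-33.5   0.    0. ]
```

View pics/s50.png

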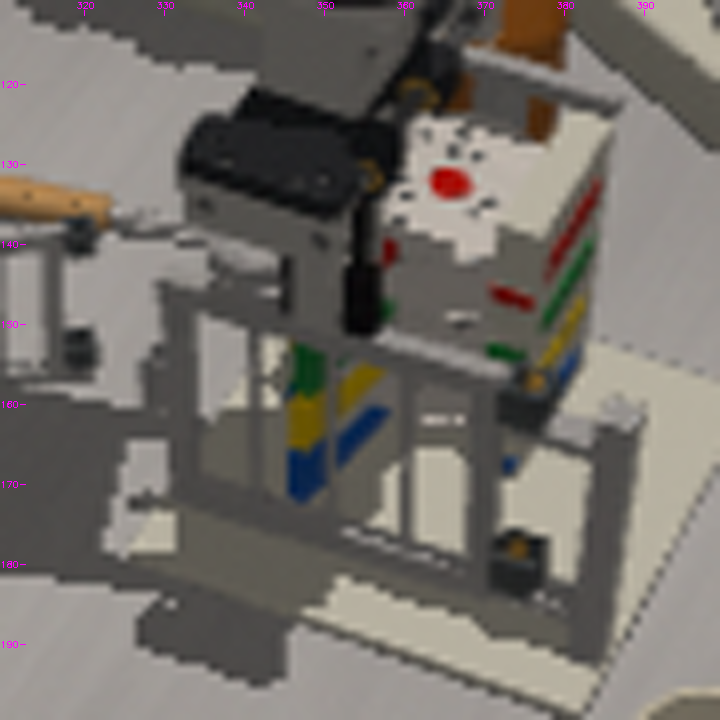

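The gate is down on both pintles. I rise straight up and clear away for a final check.

play_rows(deltas=[[[-5, 0, 0, 0, 0, 0, 36], [-15, 0, 0, 0, 0, 0, 36], [-30, 0, 0, 0, 0, 0, 36], [-40, 0, 0, 0, 0, 0, 36], [-40, 0, 0, 0, 0, 0, 36], [0, -25, -15, 0, 0, 0, 36], [0, -40, -20, 0, 0, 0, 36], [0, -40, -20, 0, 0, 0, 36], [0, -40, -20, 0, 0, 0, 36], [0, -40, -20, 0, 0, 0, 36]]])

```text
time_s: 67.5
ee_pos: [0.4529, -0.0011, 0.2964]
eef_rot: [-0.203, 1.57, -0.192]
force: [1.4, -0.3, 0.8]
grip_width: 0.0359
```

play_rows(deltas=[[[0, -40, 0, 0, 0, 0, 36], [0, -40, 0, 0, 0, 0, 36], [0, -30, 0, 0, 0, 0, 36], [0, 0, 0, 0, 0, 0, 36], [0, 0, 0, 0, 0, 0, 36], [0, 0, 0, 0, 0, 0, 36]]])

```text
time_s: 68.1
ee_pos: [0.4553, -0.1091, 0.2962]
eef_rot: [0.292, 1.571, 0.303]
force: [0.2, -0.0, -0.5]
grip_width: 0.0361
```

```bash
python3 - <<'E'
from gv import *
from plan import plan
plan([.5471,.1862,.30],1.5811)
s=cam("scene"); d=cam("top")
RK=[.5457,.2712,1.5811]
crop(s,305,105,405,205,7.5,"s51.png"); crop(d,195,150,300,250,7,"t51.png")
cv2.imwrite("pics/top51.png",d["img"][:,:,::-1])
E
```

```text
t 68.1 pos [ 0.4553 -0.1091  0.2962] yaw 1.5822 F [ 0.2 -0.  -0.5] w 36.1 tilt [ 3.e-04  1.e-04 -1.e+00] q [-0.31  0.06  1.6   0.    1.49 -1.9 ]
turn about tool x total 0.0011 rows 1 | shift mm [ -3.8 294.3  94.9] rows 8 each [-0.5 36.8 11.9]
```

View pics/s51.png

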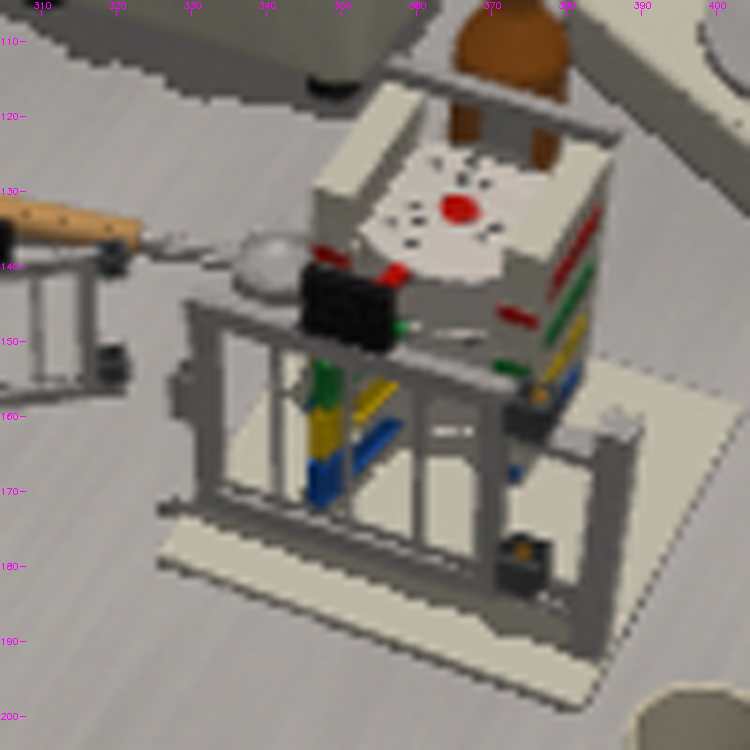

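View pics/t51.png

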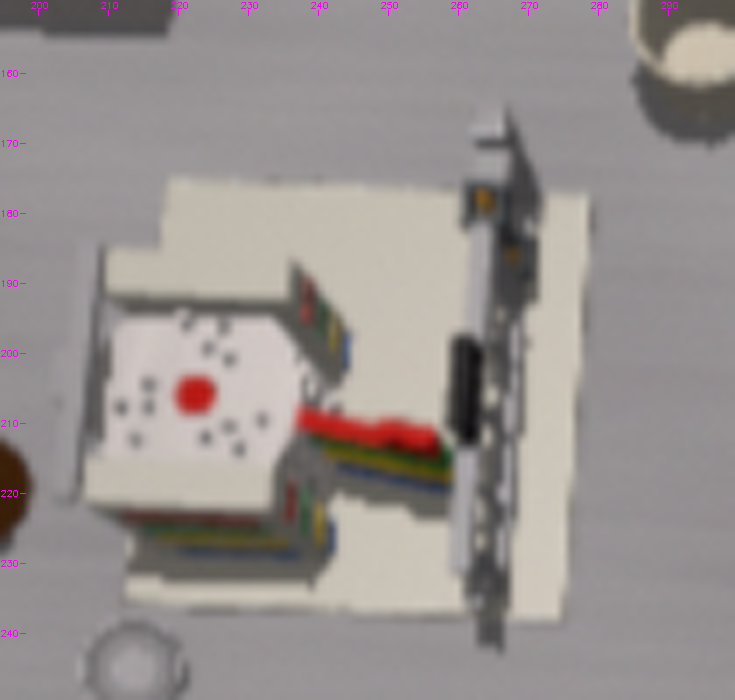

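The gate sits as in the first picture: tab at (265,205) in top, sockets low on the pins at scene (376,159) and (374,180), square across the mouth. The discs are home and the arm is clear and still, so I hand in.

```bash
python3 -c "
from station import hand_in
print(hand_in())"
```

```text
the job is handed in; nothing more can be done
None
```

The job is done and handed in; the clock read about 68 s of the 210 s at the last reading. No verdict was reported, so success rests on my own checks below.

**What I did**
- I lifted the larger gate off the pintles and parked it upright in its stand.
- I slid the blue, yellow, green and red discs into their own slots, each pushed until it touched the back stop (6–19 N). The yellow disc had been knocked about 4 cm aside before I reached it, so I located it again first.
- I then hung the gate back on both pintles.

**Last checks**
- **Discs:** all four lie flat in their grooves. Their grips point about 10° to one side; I inserted them that way so the gripper body cleared the upper bracket. They clear the gate.
- **Gate:** both brass pins show in the socket holes. It came to rest at the same tool height as when I first gripped it (0.1664 m against 0.1665 m), and it looks square across the mouth in both views.
- **Other objects:** the arm was well clear and touching nothing. I saw no bystander disturbed, but I could not view a final full-table picture because the picture limit was reached.

**What disagreed**
- The two cameras differed by 3–4 mm. I resolved this by comparing both with a disc held in the gripper.
- When I first set the gate down in the stand, it made contact about 5 mm higher than I had computed. I think it hung slightly tilted in the grip. It stood properly once released, and gripping it again gave the expected height.

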